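Load the wash box with coffee-machine fittings and close it

TASK

Get the brass coffee-machine fittings ready for washing: gather every fitting that lies loose on the bench onto the sorter tray, then carry the tray to the steel wash box and tip it so the fittings slide off over its open lip into the box; any that miss must go in too. Set the empty tray back down level on the bench, and lower the holed cover plate over the box's two locating pins until it rests flush on the rim. Leave the other things on the bench where they are.

Things in the scene. Friction and masses are not known exactly. Their poses are not given: they have to be found in the camera images.
- part1: brass hex nut, 26 across flats, 18 high, bore looks dark on top; origin at centre of underside, flats face its +-x and every 60 deg about its z; 50 g. Starts on the sorter tray; may be absent.
- part2: brass valve block 32 (x) x 24 (y) x 16 high with a 16 diameter stub 6 high on top; origin at centre of underside; 60 g. Starts on the sorter tray; may be absent.
- part3: brass hex nut, 26 across flats, 18 high, bore looks dark on top; origin at centre of underside, flats face its +-x and every 60 deg about its z; 50 g. Starts on the sorter tray; may be absent.
- part4: brass valve block 32 (x) x 24 (y) x 16 high with a 16 diameter stub 6 high on top; origin at centre of underside; 60 g. Starts on the sorter tray; may be absent.
- stray1: brass valve block 32 (x) x 24 (y) x 16 high with a 16 diameter stub 6 high on top; origin at centre of underside; 60 g. Starts on the bench; may be absent.
- stray2: brass hex nut, 26 across flats, 18 high, bore looks dark on top; origin at centre of underside, flats face its +-x and every 60 deg about its z; 50 g. Starts on the bench; may be absent.
- stray3: brass valve block 32 (x) x 24 (y) x 16 high with a 16 diameter stub 6 high on top; origin at centre of underside; 60 g. Starts on the bench; may be absent.
- stray4: brass hex nut, 26 across flats, 18 high, bore looks dark on top; origin at centre of underside, flats face its +-x and every 60 deg about its z; 50 g. Starts on the bench; may be absent.
- stray5: brass valve block 32 (x) x 24 (y) x 16 high with a 16 diameter stub 6 high on top; origin at centre of underside; 60 g. Starts on the bench; may be absent.
- tray: sorter tray of sheet aluminium, loose, 300 g: 200 long (x) x 116 wide (y), floor 3 thick, walls 28 high (3 thick) at its -x end and both sides, open at the +x end (the lip). Carries a bar handle over it, see tray_handle. Origin at centre of underside, z up. Brass begins to slide on it at 25 to 34 degrees of tilt.
- tray_handle (a point): middle of the tray's wooden bar handle, at (-45, 0, 85) in the tray's frame; the bar runs along the tray's y the full width, 14 thick (x), 20 tall, flat-sided, on a thin upright at each side wall
- tray_lip (a point): middle of the tray's open lip, at (100, 0, 3) in the tray's frame
- wash_box: open-topped steel wash box, fixed: 140 (x) x 150 (y) x 70 high outside, walls and floor 5 thick. At each y end a flange level with the rim reaches out to y = +-100 and carries an upright locating pin. Origin at centre of underside.
- pin_a (a point): tip of a locating pin of the wash box, at (0, 87, 92) in its frame; 8 diameter, rises 22 above the rim, the last 8 tapering to 3 diameter
- pin_b (a point): tip of a locating pin of the wash box, at (0, -87, 92) in its frame; 8 diameter, rises 22 above the rim, the last 8 tapering to 3 diameter
- cover: aluminium cover plate of the wash box, loose, 400 g: 140 (x) x 200 (y) x 6 thick, two 11 diameter through holes at (0, +-87); dark slot marks; black bar handle on top. Origin at centre of underside; seated, it is 70 above the wash box's origin, axes parallel. Fits either way round. Starts flat on the bench.
- cover_handle (a point): middle of the cover's black bar handle, at (0, 0, 41) in its frame; the bar runs along y, 80 long, 14 thick (x), 18 tall, flat-sided, on a post near each end
- screwdriver: bystander: screwdriver at the far side; leave alone
- spray_can: bystander: grey can, 52 diameter, 130 high; leave alone
- grease_jar: bystander: white jar, 56 diameter, 50 high, near the robot; leave alone
- socket: bystander: steel socket, 28 diameter, 30 high, near the robot; leave alone
- gasket: bystander: black rubber ring, 72 diameter, 9 high, farther out; leave alone
There are look-alikes about, which are no part of the job. Leave any blue look-alike of the stray3 alone. Leave any blue look-alike of the stray5 alone.

How it is judged:
On the way, in this order (a step that is already met when the one before it is completed fails the run):
1. every fitting that lay on the bench is on the sorter tray (x of stray1 in the frame of tray between -0.1 and 0.1 m and y of stray1 in the frame of tray between -0.058 and 0.058 m and z of stray1 in the frame of tray between 0 and 0.05 m and x of stray2 in the frame of tray between -0.1 and 0.1 m and y of stray2 in the frame of tray between -0.058 and 0.058 m and z of stray2 in the frame of tray between 0 and 0.05 m and x of stray3 in the frame of tray between -0.1 and 0.1 m and y of stray3 in the frame of tray between -0.058 and 0.058 m and z of stray3 in the frame of tray between 0 and 0.05 m and x of stray4 in the frame of tray between -0.1 and 0.1 m and y of stray4 in the frame of tray between -0.058 and 0.058 m and z of stray4 in the frame of tray between 0 and 0.05 m and x of stray5 in the frame of tray between -0.1 and 0.1 m and y of stray5 in the frame of tray between -0.058 and 0.058 m and z of stray5 in the frame of tray between 0 and 0.05 m), for 0.2 s.
2. the tray is tipped by more than 23 degrees with its lip over the wash box, and at least one fitting has gone into the box (angle between tray's own z axis and vertical above 0.4 rad and horizontal distance between tray_lip and wash_box below 0.13 m and ((x of part1 in the frame of wash_box between -0.07 and 0.07 m and y of part1 in the frame of wash_box between -0.075 and 0.075 m and z of part1 in the frame of wash_box between 0 and 0.066 m) or (x of part2 in the frame of wash_box between -0.07 and 0.07 m and y of part2 in the frame of wash_box between -0.075 and 0.075 m and z of part2 in the frame of wash_box between 0 and 0.066 m) or (x of part3 in the frame of wash_box between -0.07 and 0.07 m and y of part3 in the frame of wash_box between -0.075 and 0.075 m and z of part3 in the frame of wash_box between 0 and 0.066 m) or (x of part4 in the frame of wash_box between -0.07 and 0.07 m and y of part4 in the frame of wash_box between -0.075 and 0.075 m and z of part4 in the frame of wash_box between 0 and 0.066 m) or (x of stray1 in the frame of wash_box between -0.07 and 0.07 m and y of stray1 in the frame of wash_box between -0.075 and 0.075 m and z of stray1 in the frame of wash_box between 0 and 0.066 m) or (x of stray2 in the frame of wash_box between -0.07 and 0.07 m and y of stray2 in the frame of wash_box between -0.075 and 0.075 m and z of stray2 in the frame of wash_box between 0 and 0.066 m) or (x of stray3 in the frame of wash_box between -0.07 and 0.07 m and y of stray3 in the frame of wash_box between -0.075 and 0.075 m and z of stray3 in the frame of wash_box between 0 and 0.066 m) or (x of stray4 in the frame of wash_box between -0.07 and 0.07 m and y of stray4 in the frame of wash_box between -0.075 and 0.075 m and z of stray4 in the frame of wash_box between 0 and 0.066 m) or (x of stray5 in the frame of wash_box between -0.07 and 0.07 m and y of stray5 in the frame of wash_box between -0.075 and 0.075 m and z of stray5 in the frame of wash_box between 0 and 0.066 m))).
At the end, for the whole second after the job is handed in: All fittings present lie inside the wash box below its rim; the cover rests flush on the rim (within 3 mm in height, 5 mm in position, 0.03 rad) with both pins through its holes, at rest; the tray stands level on the bench, at rest (x of part1 in the frame of wash_box between -0.07 and 0.07 m and y of part1 in the frame of wash_box between -0.075 and 0.075 m and z of part1 in the frame of wash_box between 0 and 0.066 m and x of part2 in the frame of wash_box between -0.07 and 0.07 m and y of part2 in the frame of wash_box between -0.075 and 0.075 m and z of part2 in the frame of wash_box between 0 and 0.066 m and x of part3 in the frame of wash_box between -0.07 and 0.07 m and y of part3 in the frame of wash_box between -0.075 and 0.075 m and z of part3 in the frame of wash_box between 0 and 0.066 m and x of part4 in the frame of wash_box between -0.07 and 0.07 m and y of part4 in the frame of wash_box between -0.075 and 0.075 m and z of part4 in the frame of wash_box between 0 and 0.066 m and x of stray1 in the frame of wash_box between -0.07 and 0.07 m and y of stray1 in the frame of wash_box between -0.075 and 0.075 m and z of stray1 in the frame of wash_box between 0 and 0.066 m and x of stray2 in the frame of wash_box between -0.07 and 0.07 m and y of stray2 in the frame of wash_box between -0.075 and 0.075 m and z of stray2 in the frame of wash_box between 0 and 0.066 m and x of stray3 in the frame of wash_box between -0.07 and 0.07 m and y of stray3 in the frame of wash_box between -0.075 and 0.075 m and z of stray3 in the frame of wash_box between 0 and 0.066 m and x of stray4 in the frame of wash_box between -0.07 and 0.07 m and y of stray4 in the frame of wash_box between -0.075 and 0.075 m and z of stray4 in the frame of wash_box between 0 and 0.066 m and x of stray5 in the frame of wash_box between -0.07 and 0.07 m and y of stray5 in the frame of wash_box between -0.075 and 0.075 m and z of stray5 in the frame of wash_box between 0 and 0.066 m and z of cover in the frame of wash_box between 0.067 and 0.073 m and horizontal distance between cover and wash_box below 0.005 m and angle between the z axis of cover and the z axis of wash_box, either way round below 0.03 rad and angle between the x axis of cover and the x axis of wash_box, either way round below 0.06 rad and linear speed of each of cover, tray below 0.02 m/s and height (world z) of tray below 0.006 m and angle between tray's own z axis and vertical below 0.05 rad); the robot touches nothing.
It fails at once if the screwdriver is moved by more than 4 cm (distance of screwdriver from where it was at the start of the episode above 0.04 m).
It fails at once if the spray can is moved by more than 4 cm (distance of spray_can from where it was at the start of the episode above 0.04 m).
It fails at once if the grease jar is moved by more than 4 cm (distance of grease_jar from where it was at the start of the episode above 0.04 m).
It fails at once if the socket is moved by more than 4 cm (distance of socket from where it was at the start of the episode above 0.04 m).
It fails at once if the gasket is moved by more than 4 cm (distance of gasket from where it was at the start of the episode above 0.04 m).
Of part1, part2, part3, part4 only 1 to 3 are there at a start; the rules pass over those that are not, and their reading is None.
Of stray1, stray2, stray3, stray4, stray5 only 3 to 5 are there at a start; the rules pass over those that are not, and their reading is None.
At some moment in a run one of stray1, stray2, stray3, stray4, stray5, cover may be knocked a few centimetres aside while the robot is not near it.
It also fails if it takes over 210 s, if anything falls off the work surface, if the arm or the gripper's body presses on something with over 40 N, if the wrist force passes 120 N, or if a joint passes its speed limit or range.

ROBOT

A 7-joint arm with a two-finger parallel gripper is mounted at the origin on the work surface. World frame = base frame: x ahead of the robot, y to its left, z up, the work surface at z = 0. Lengths are in m, angles in rad, forces in N, time in s.
With the tool pointing down it reaches from about 0.425 to 0.875 m from the base axis. Payload 4.7 kg.
Tool frame: the origin (TCP) lies at the very end of the fingers, on their centre line; the grasp point (between the pads) lies 19 mm behind it; z points along the fingers, y is the line along which they close (so a half turn about z gives the same grasp; the last joint's range is limited). The gripper opens to 87 mm and grips with 3 to 60 N. Pads are 19 mm wide; open, the fingers measure 117 mm over their backs; the gripper's body (75 mm by 190 mm) begins 51 mm behind the grasp point.
Start: joints at [1.335, 0.321, -0.07, 1.45, 0.023, 1.371, -0.057], TCP at [0.161, -0.63, 0.223] pointing down, gripper open.
Joint ranges: [-2.86, 2.86], [-0.3, 2.09], [-1.38, 1.24], [0.06, 2.45], [-1.56, 4.7], [0.09, 2.05], [-2.69, 2.69]. Speed limits (rad/s): [2.57, 2.57, 3.14, 3.14, 3.14, 3.14, 3.14].

INTERFACE

Orientations are given as a rotation vector (axis times angle).
In Python, from bench import ctrl, vision gives the robot as it stands.
- The arm moves only by the tool jog_arm, never from a script. Its argument "increments" is a list of rows, each an object of numbers: "tx", "ty", "tz": the shift along the tool's x, y, z in mm; "wx", "wy", "wz": the turn, a rotation vector about the tool's x, y, z in rad; "gripper": the opening, from 0 (shut) to 1 (fully open). In form: [{"tx": .., "ty": .., "tz": .., "wx": .., "wy": .., "wz": .., "gripper": ..}, ...]. A call has exactly 5 rows; each row is the pose to reach, as a shift and turn from the pose commanded when the call began, along the tool's axes at that moment; what a row does not reach only later rows make up. A row lasts 1/12 s, in which the tool goes at most 41.7 mm and 7.16 degrees, less where a joint would pass 70% of its speed; a pose out of reach is approached as far as the arm can. A call with a gripper value outside its range is refused whole. The fingers move at their own pace and stop on an object; "grip_force" is the grip in N (left out, the last holds). Time passes only in rows, so rows that repeat a pose let the fingers close, or fill a call up. It gives the time, the measured TCP pose, the force, the opening and the grip force at its end, in the units of the state.
- ctrl.get_state(): the state, without advancing time (a new reading comes with each control period).
- vision.get_image(name): name is "scene" or "top" or "wrist"; returns a dict with "color" (400x640x3 uint8, blue, green, red), "fx", "fy", "cx", "cy" (pixels), "extrinsics" (4x4, takes a point from world to camera coordinates). Camera axes: x right, y down, z forward; pixel columns grow to the right and rows downward; lengths in m; the calibration is good to about 2 mm. A picture is of the moment at which its call begins. There is no depth.
- ctrl.close_job(): hands the job in; it is judged then, once.
Trained networks look in the newest picture that a camera, given by its name, has taken for a name from the list of things; names that differ only in an ending like _2 or _b are one class to them, and where a whole thing is asked for, a point or a joint stands for the part that bears it (a point fixed in the world has none). Each returns a list of dicts, best first, with "conf" (0 to 1); they miss things now and then, are a little off and sometimes report something else, mostly with a low value. They report only what shows in the picture. A call takes as long as a camera call. They do not tell look-alikes from the thing itself.
- vision.spot_in(camera, thing): "bbox" ([left, top, right, bottom] in pixels, round what is visible of it).
The state is a dict: "time": time; "joint_positions": joint angles; "qd": joint speeds; "joint_torque": joint torques, N m; "position": TCP position; "tool_rot": TCP orientation; "ft_force": force on the tool from outside, world axes, zero at the start; "torque": the same for the moment, N m; "grip_width": opening from 0.0 (shut) to 1.0 (fully open); "grip_force": force on a finger pad.
Only numpy, scipy, OpenCV 4.12 (cv2) and the standard library are available. Lean on these libraries where they do the work, as an engineer would, in place of code of your own. Each camera call takes 0.05 s, during which the arm holds its last target. There are 200 camera calls.

## Working session

There is one attempt and no reset: what is moved stays moved. The work goes in short steps, Python scripts to look and compute and a tool call to move; the robot and the scene stay as the last step left them, time stands still between calls to the robot, and variables do not carry over. Pictures are saved under pics/ and viewed, at most 14 in all, crops included, and the job is handed in when it is done.

Besides the shell and the picture viewer there is one more tool, called by a JSON object that holds its "method" and its "body", one argument or row to a line. jog_arm: Moves the arm, as the interface text tells. Its arguments: {"type":"object","properties":{"increments":{"type":"array"},"grip_force":{"type":"number"}},"required":["increments"]}

```bash
ls; mkdir -p pics; python3 - <<'E'
from bench import ctrl, vision
import cv2
s=ctrl.get_state();print(s)
for n in ("top","scene"):
    d=vision.get_image(n);cv2.imwrite(f"pics/{n}0.png",d["color"]);print(n,d["fx"],d["fy"],d["cx"],d["cy"],d["extrinsics"])
E
```

```text
pics
{'time': 0.0, 'joint_positions': array([ 1.33513574,  0.32182275, -0.07010415,  1.45166825,  0.02259472,
        1.37082293, -0.05689797]), 'qd': array([-0.00027822, -0.00120656, -0.00146486, -0.00158609, -0.00142762,
        0.00218688,  0.00118593]), 'joint_torque': array([ 2.26586608e-04, -4.91291535e+01, -4.03669160e-01, -3.12528241e+01,
       -6.36410387e-02,  4.36869403e-02,  1.86337852e-04]), 'position': array([ 0.16048755, -0.62929641,  0.22146523]), 'tool_rot': array([-3.11522697e+00, -3.91144305e-01,  5.15406272e-04]), 'ft_force': array([-0.11855972,  0.29938088, -0.22069354]), 'torque': array([-0.02201393,  0.0388933 ,  0.05083463]), 'grip_force': 0.0, 'grip_width': 0.9980683811363726}
top 381.2973846821551 381.2973846821551 317.9350445565205 202.7088496444433 [[-0.00626744 -0.99980505 -0.01872407  0.02343139]
 [-0.99785677  0.00747268 -0.06500792  0.6052498 ]
 [ 0.06513517  0.01827651 -0.99770907  0.96035682]
 [ 0.          0.          0.          1.        ]]
scene 378.8735441900422 378.8735441900422 316.33288957376914 200.21372558598264 [[-0.25386345  0.96722855 -0.00472026  0.16212013]
 [ 0.49401461  0.12546276 -0.8603538  -0.19367299]
 [-0.83156654 -0.22074426 -0.50967545  1.67780097]
 [ 0.          0.          0.          1.        ]]
```

View pics/top0.png

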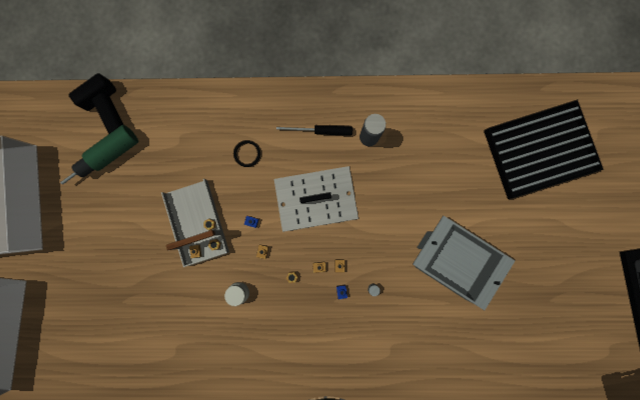

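View pics/scene0.png

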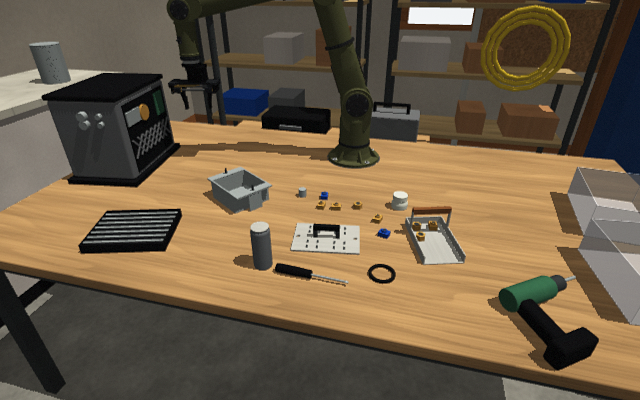

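The top view shows the tray at (197,222), with its lip up-image and its handle at (192,240), holding 3 parts. The loose brass is at (263,252), (293,277), (320,267) and (340,266). Blue look-alikes are at (252,222) and (342,292), the cover at (316,198) and the box at (465,262). The scene view agrees.

```bash
cat > h.py <<'E'
import numpy as np, cv2
from scipy.spatial.transform import Rotation as R
from bench import ctrl, vision
def ray(d,u,v,z):
    E=d["extrinsics"];r=np.array([(u-d["cx"])/d["fx"],(v-d["cy"])/d["fy"],1])
    Rw=E[:3,:3].T;c=-Rw@E[:3,3];w=Rw@r
    return c+w*(z-c[2])/w[2]
def proj(d,p):
    q=d["extrinsics"][:3,:3]@np.asarray(p,float)+d["extrinsics"][:3,3]
    return np.array([d["fx"]*q[0]/q[2]+d["cx"],d["fy"]*q[1]/q[2]+d["cy"]])
def brass(d,amin=15):
    hsv=cv2.cvtColor(d["color"],cv2.COLOR_BGR2HSV)
    m=cv2.inRange(hsv,(15,130,90),(32,255,255))
    m=cv2.morphologyEx(m,cv2.MORPH_CLOSE,np.ones((5,5)))
    out=[]
    for c in cv2.findContours(m,cv2.RETR_EXTERNAL,cv2.CHAIN_APPROX_NONE)[0]:
        if cv2.contourArea(c)>=amin: out.append(cv2.minAreaRect(c))
    return out
def delta(pos,yaw,base=None):
    """tool down with closing axis (tool y) at world angle yaw (mod pi); returns mm, rotvec in tool axes"""
    s=ctrl.get_state();R0=R.from_rotvec(s["tool_rot"]);best=None
    for k in (0,np.pi):
        y=np.array([np.cos(yaw+k),np.sin(yaw+k),0]);z=np.array([0,0,-1.]);x=np.cross(y,z)
        w=(R0.inv()*R.from_matrix(np.c_[x,y,z])).as_rotvec()
        if best is None or np.linalg.norm(w)<np.linalg.norm(best): best=w
    t=R0.inv().apply(np.asarray(pos)-s["position"])*1000
    print("t",t.round(1),"w",best.round(3),"j7",s["joint_positions"][6].round(2))
def st():
    s=ctrl.get_state();print("t",round(s["time"],2),"p",s["position"].round(4),"F",s["ft_force"].round(1),"g",round(s["grip_width"],3),s["grip_force"],"q",s["joint_positions"].round(2), "toolY",R.from_rotvec(s["tool_rot"]).as_matrix()[:,1].round(3),"toolZ",R.from_rotvec(s["tool_rot"]).as_matrix()[:,2].round(3))
E
python3 - <<'E'
from h import *
d=vision.get_image("top")
for b in brass(d): print(np.round(b[0],1),np.round(b[1],1),round(b[2]), ray(d,*b[0],.016).round(3))
cv2.imwrite("pics/c1.png",cv2.resize(d["color"][155:315,155:355],None,fx=4,fy=3.75,interpolation=cv2.INTER_CUBIC)[:600,:800])
cv2.imwrite("pics/c2.png",cv2.resize(d["color"][205:320,400:530],None,fx=5,fy=5,interpolation=cv2.INTER_CUBIC))
for n,u,v,z in [("jar",237,294,.05),("socket",375,290,.03),("can",374,124,.13),("gasket",247,153,.005),("blue1",252,222,.016),("blue2",342,292,.016)]: print(n,ray(d,u,v,z).round(3))
E
```

```text
[291.  277.5] [12.  10.6] 45 [0.415 0.089 0.016]
[318.8 266.9] [11.  13.3] 84 [0.441 0.018 0.016]
[339.  265.5] [10. 13.] 0 [ 0.445 -0.033  0.016]
[195. 253.] [8. 8.] 90 [0.478 0.337 0.016]
[261.5 251.7] [ 9.8 12.9] 11 [0.481 0.165 0.016]
[213.7 246. ] [ 6.5 10.4] 74 [0.496 0.288 0.016]
[208.5 224. ] [10.  9.] 90 [0.553 0.303 0.016]
jar [0.38 0.22 0.05]
socket [ 0.385 -0.122  0.03 ]
can [ 0.779 -0.113  0.13 ]
gasket [0.739 0.206 0.005]
blue1 [0.557 0.19  0.016]
blue2 [ 0.378 -0.04   0.016]
```

View pics/c1.png

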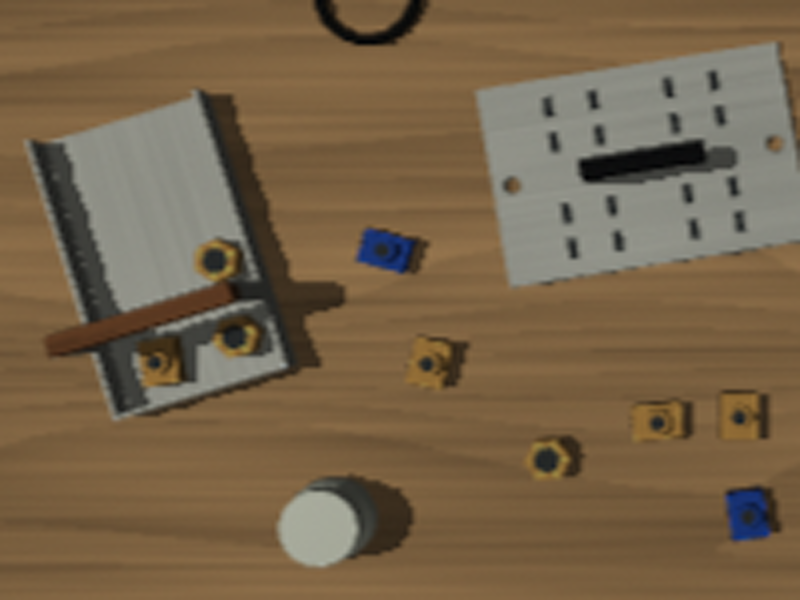

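View pics/c2.png

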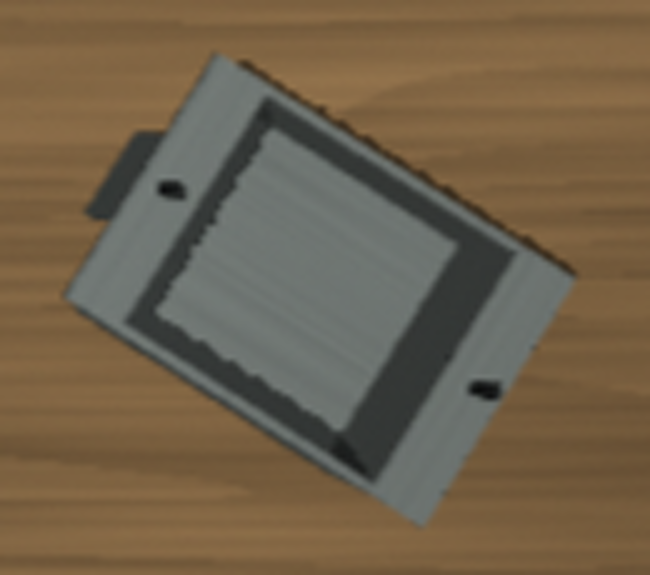

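The crops are clear. The tray's wall-top corners are at (30,142), (200,92), (290,372) and (118,418) in c1, and the cover holes at (512,184) and (774,143). The box flange corners are at (215,53), (577,275), (422,525) and (65,297) in c2. Blocks are at (430,362), (660,420) and (740,415), with a nut at (550,458).

```bash
python3 - <<'E'
from h import *
d=vision.get_image("top")
f1=lambda u,v,z: ray(d,u/4+155-.4,v/3.75+155-.4,z)
f2=lambda u,v,z: ray(d,u/5+400-.4,v/5+205-.4,z)
def show(n,L):
    P=np.array(L);print(n,"c",P.mean(0).round(4),"edges",[(round(float(np.linalg.norm(b-a)),3),round(float(np.degrees(np.arctan2(*(b-a)[1::-1]))),1)) for a,b in zip(P,np.roll(P,-1,0))])
show("tray",[f1(30,142,.028),f1(200,92,.028),f1(290,372,.028),f1(118,418,.028)])
show("thandle",[f1(47,345,.09),f1(235,292,.09)])
show("box",[f2(215,53,.07),f2(577,275,.07),f2(422,525,.07),f2(65,297,.07)])
show("pins",[f2(172,190,.085),f2(485,390,.085)])
show("coverholes",[f1(512,184,.006),f1(774,143,.006)])
show("coverhandle",[f1(580,168,.05),f1(703,148,.05)])
T=f1(550,458,.01); print(T)
delta([.45,.05,.24],np.pi/2)
E
```

```text
tray c [0.5562 0.3353 0.028 ] edges [(0.115, -73.0), (0.2, -162.6), (0.114, 105.5), (0.197, 17.7)]
thandle c [0.515  0.3243 0.09  ] edges [(0.117, -73.7), (0.117, 106.3)]
box c [ 0.4573 -0.3296  0.07  ] edges [(0.2, -122.4), (0.141, 146.6), (0.199, 57.0), (0.139, -32.7)]
pins c [ 0.4572 -0.3283  0.085 ] edges [(0.172, -123.3), (0.172, 56.7)]
coverholes c [0.6181 0.0263 0.006 ] edges [(0.173, -80.9), (0.173, 99.1)]
coverhandle c [0.6184 0.026  0.05  ] edges [(0.078, -80.6), (0.078, 99.4)]
[0.41606633 0.08699095 0.01      ]
t [ 448.4 -586.9  -17.5] w [-0.001  0.     0.25 ] j7 -0.06
```

{"method": "jog_arm", "body": {
  "increments": [
    {"tx":178,"ty":-110},
    {"tx":178,"ty":-110},
    {"tx":178,"ty":-110},
    {"tx":178,"ty":-110},
    {"tx":178,"ty":-110}
  ]
}}

```text
validation failed for argument at $.in...
```

{"method": "jog_arm", "body": {
  "increments": [
    {"tx":178,"ty":-110},
    {"tx":178,"ty":-110},
    {"tx":178,"ty":-110},
    {"tx":178,"ty":-110},
    {"tx":178,"ty":-110}
  ]
}}

```text
validation failed for argument at $.in...
```

{"method": "jog_arm", "body": {
  "increments": [
    {"tx":45,"ty":-175,"tz":-10},
    {"tx":45,"ty":-175,"tz":-10},
    {"tx":45,"ty":-175,"tz":-10},
    {"tx":45,"ty":-175,"tz":-10},
    {"tx":45,"ty":-175,"tz":-10}
  ]
}}

```text
validation failed for argument at $.in...
```

{"method": "jog_arm", "body": {
  "increments": [
    {"tx":45,"ty":-175,"tz":-10},
    {"tx":45,"ty":-175,"tz":-10},
    {"tx":45,"ty":-175,"tz":-10},
    {"tx":45,"ty":-175,"tz":-10},
    {"tx":45,"ty":-175,"tz":-10}
  ]
}}

```text
validation failed for argument at $.in...
```

{"method": "jog_arm", "body": {
  "increments": [
    {"wz":-0.62},
    {"wz":-0.62},
    {"wz":-0.62},
    {"wz":-0.62},
    {"wz":-0.62}
  ]
}}

```text
validation failed for argument at $.in...
```

{"method": "jog_arm", "body": {
  "increments": [
    {"wz":-0.62},
    {"wz":-0.62},
    {"wz":-0.62},
    {"wz":-0.62},
    {"wz":-0.62}
  ]
}}

```text
validation failed for argument at $.in...
```

```bash
python3 - <<'E'
from h import *
st()
d=vision.get_image("wrist");cv2.imwrite("pics/w1.png",d["color"])
E=d["extrinsics"];print("cam",(-E[:3,:3].T@E[:3,3]).round(3),E[2,:3].round(2))
for b in brass(d,60): print(np.round(b[0],1),np.round(b[1],1),round(b[2]), ray(d,*b[0],.016).round(4))
E
```

```text
t 0.2 p [ 0.1605 -0.6295  0.2219] F [ 0.  -0.3  0.1] g 1.001 0.0 q [ 1.34  0.32 -0.07  1.45  0.02  1.37 -0.06] toolY [ 0.247 -0.969 -0.001] toolZ [-0.     0.001 -1.   ]
cam [ 0.229 -0.612  0.384] [-0.25 -0.06 -0.97]
[448.5 395. ] [ 8. 17.] 90 [-0.1095 -0.8909  0.016 ]
[393.5 317.6] [345.1  19.7] 1 [-0.0041 -0.7722  0.016 ]
[300.6 293.2] [10.  28.6] 87 [ 0.0009 -0.6407  0.016 ]
[497.1 271.8] [55.6 26.6] 81 [ 0.0953 -0.8822  0.016 ]
[145.8 272.1] [27.  55.2] 9 [-0.0193 -0.437   0.016 ]
[110.4 224.7] [223.8  54. ] 3 [ 0.0357 -0.3869  0.016 ]
[347.8 217.7] [ 71.4 212.9] 82 [ 0.1186 -0.6734  0.016 ]
[ 43.  176.9] [89.4 23.9] 10 [ 0.0774 -0.3034  0.016 ]
[258.1 134.2] [166.9  14.5] 15 [ 0.1911 -0.545   0.016 ]
[ 12.  102.2] [25.2  8.9] 13 [ 0.157  -0.2673  0.016 ]
[479.5   7.5] [15. 27.] 90 [ 0.3768 -0.745   0.016 ]
[445.1   9.1] [100.3  28.3] 25 [ 0.3665 -0.7106  0.016 ]
[378.2  22.9] [179.9  13. ] 18 [ 0.3366 -0.6461  0.016 ]
[137.5  48. ] [ 96. 275.] 90 [ 0.2488 -0.4     0.016 ]
```

View pics/w1.png

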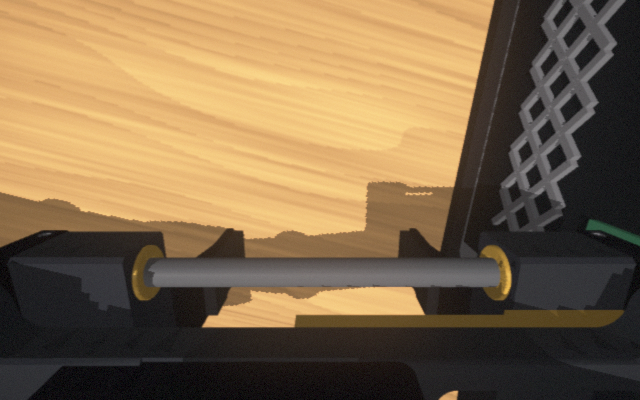

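The wrist view shows the open fingers along the bottom (pads at about (228,250) and (410,250)) with bare wood ahead. The moves were refused, so I'll fill in every field.

{"method": "jog_arm", "body": {
  "increments": [
    {"tx":178,"ty":-110,"tz":0,"wx":0,"wy":0,"wz":0,"gripper":1},
    {"tx":178,"ty":-110,"tz":0,"wx":0,"wy":0,"wz":0,"gripper":1},
    {"tx":178,"ty":-110,"tz":0,"wx":0,"wy":0,"wz":0,"gripper":1},
    {"tx":178,"ty":-110,"tz":0,"wx":0,"wy":0,"wz":0,"gripper":1},
    {"tx":178,"ty":-110,"tz":0,"wx":0,"wy":0,"wz":0,"gripper":1}
  ]
}}

```text
time: 0.67
position: [0.3063, -0.4783, 0.2226]
tool_rot: [3.117, 0.391, -0.0]
ft_force: [-0.1, -0.6, -0.3]
grip_width: 0.998
grip_force: 0.0
```

{"method": "jog_arm", "body": {
  "increments": [
    {"tx":178,"ty":-110,"tz":0,"wx":0,"wy":0,"wz":0,"gripper":1},
    {"tx":178,"ty":-110,"tz":0,"wx":0,"wy":0,"wz":0,"gripper":1},
    {"tx":178,"ty":-110,"tz":0,"wx":0,"wy":0,"wz":0,"gripper":1},
    {"tx":178,"ty":-110,"tz":0,"wx":0,"wy":0,"wz":0,"gripper":1},
    {"tx":178,"ty":-110,"tz":0,"wx":0,"wy":0,"wz":0,"gripper":1}
  ]
}}

```text
time: 1.08
position: [0.451, -0.3283, 0.2228]
tool_rot: [3.116, 0.391, 0.0]
ft_force: [1.2, -0.7, 0.0]
grip_width: 1.0
grip_force: 0.0
```

{"method": "jog_arm", "body": {
  "increments": [
    {"tx":45,"ty":-175,"tz":-10,"wx":0,"wy":0,"wz":-0.6,"gripper":1},
    {"tx":45,"ty":-175,"tz":-10,"wx":0,"wy":0,"wz":-0.6,"gripper":1},
    {"tx":45,"ty":-175,"tz":-10,"wx":0,"wy":0,"wz":-0.6,"gripper":1},
    {"tx":45,"ty":-175,"tz":-10,"wx":0,"wy":0,"wz":-0.6,"gripper":1},
    {"tx":45,"ty":-175,"tz":-10,"wx":0,"wy":0,"wz":-0.6,"gripper":1}
  ]
}}

```text
time: 1.5
position: [0.4508, -0.1423, 0.2332]
tool_rot: [-2.853, -1.315, -0.002]
ft_force: [0.2, -0.0, -0.2]
grip_width: 0.995
grip_force: 0.0
```

```bash
python3 - <<'E'
from h import *
st(); delta([.43,.03,.26],0.0)
E
```

```text
t 1.5 p [ 0.4508 -0.1423  0.2332] F [ 0.2 -0.  -0.2] g 0.995 0.0 q [ 0.78 -0.05 -0.51  1.84 -0.03  1.34 -0.43] toolY [ 0.76 -0.65 -0.  ] toolZ [ 0.001  0.001 -1.   ]
t [ 117.5 -127.7  -26.7] w [ 0.    -0.001 -0.707] j7 -0.43
```

{"method": "jog_arm", "body": {
  "increments": [
    {"tx":118,"ty":-128,"tz":-27,"wx":0,"wy":0,"wz":-0.6,"gripper":1},
    {"tx":118,"ty":-128,"tz":-27,"wx":0,"wy":0,"wz":-0.6,"gripper":1},
    {"tx":118,"ty":-128,"tz":-27,"wx":0,"wy":0,"wz":-0.707,"gripper":1},
    {"tx":118,"ty":-128,"tz":-27,"wx":0,"wy":0,"wz":-0.707,"gripper":1},
    {"tx":118,"ty":-128,"tz":-27,"wx":0,"wy":0,"wz":-0.707,"gripper":1}
  ]
}}

```text
time: 1.92
position: [0.4316, 0.0314, 0.2611]
tool_rot: [2.308, 2.129, 0.004]
ft_force: [-0.4, -0.2, -0.4]
grip_width: 0.997
grip_force: 0.0
```

```bash
python3 - <<'E'
from h import *
st()
d=vision.get_image("wrist");cv2.imwrite("pics/w2.png",d["color"])
E=d["extrinsics"];print("cam",(-E[:3,:3].T@E[:3,3]).round(3),E[2,:3].round(2))
for p in [(.415,.089,.018),(.441,.018,.016),(.445,-.033,.016),(.481,.165,.016)]: print(proj(d,p).round())
for n in ("stray1","stray2"):
  for b in vision.spot_in("wrist",n): print(n,np.round(b["bbox"]),round(b["conf"],2))
E
```

```text
t 1.92 p [0.4316 0.0314 0.2611] F [-0.4 -0.2 -0.4] g 0.997 0.0 q [ 0.6  -0.18 -0.65  1.87 -0.11  1.41 -0.1 ] toolY [ 0.997 -0.08   0.002] toolZ [ 0.003  0.001 -1.   ]
cam [0.436 0.102 0.423] [-0.02 -0.26 -0.97]
[304. 129.]
[329. 182.]
[334. 217.]
[353.  60.]
stray1 [400.  13. 432.  51.] 0.86
stray1 [321. 207. 345. 226.] 0.78
stray1 [319. 167. 340. 192.] 0.75
stray1 [294. 117. 315. 141.] 0.74
stray1 [274. 216. 303. 235.] 0.7
stray1 [340.  50. 365.  72.] 0.67
stray2 [400.  13. 432.  51.] 0.86
stray2 [321. 207. 345. 226.] 0.78
stray2 [319. 167. 340. 192.] 0.75
stray2 [294. 117. 315. 141.] 0.74
stray2 [274. 216. 303. 235.] 0.7
stray2 [340.  50. 365.  72.] 0.67
```

View pics/w2.png

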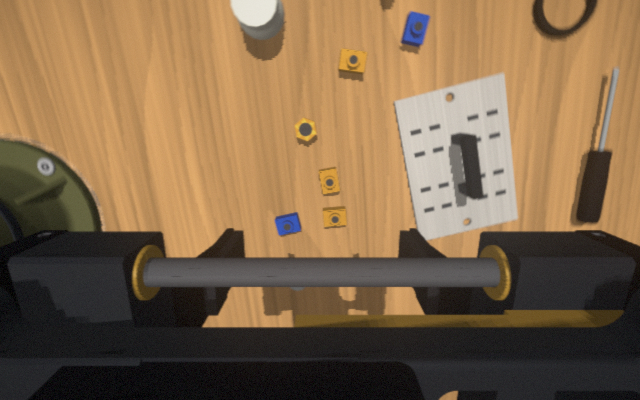

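The wrist view shows brass blocks at (353,62), (330,181) and (335,217), and a nut at (306,130), which matches the top estimates. The blues are at (288,225) and (415,28).

```bash
cat >> h.py <<'E'
def pieces(d,cands,z=.014,half=20,name=""):
    """cands: world xy guesses; segments brass near each; returns world centre, size mm, yaw of the SHORT side (deg)"""
    hsv=cv2.cvtColor(d["color"],cv2.COLOR_BGR2HSV).astype(int);out=[]
    for c in cands:
        u,v=proj(d,(*c,z));u,v=int(round(u)),int(round(v))
        if not(0<=u<640 and 0<=v<400): print(c,"not in view");continue
        u0,v0=max(u-half,0),max(v-half,0)
        P=hsv[v0:v+half,u0:u+half]
        m=((P[...,1]>170)&(P[...,0]>15)&(P[...,0]<32)).astype(np.uint8)
        m=cv2.morphologyEx(m,cv2.MORPH_CLOSE,np.ones((5,5)))
        cs=cv2.findContours(m,cv2.RETR_EXTERNAL,cv2.CHAIN_APPROX_NONE)[0]
        if not cs: print(c,"no brass",np.percentile(P[...,1],[5,50,95]));continue
        k=max(cs,key=cv2.contourArea)
        W=np.array([ray(d,p[0][0]+u0,p[0][1]+v0,z)[:2]*1000 for p in k],np.float32)
        (x,y),(a,b),g=cv2.minAreaRect(W)
        if a>b: a,b,g=b,a,g+90
        print(np.round(c,3),"->",round(x/1000,4),round(y/1000,4),"size",round(a,1),round(b,1),"shortyaw",round((g+90)%180-90,1))
S0=[(.415,.089),(.441,.018),(.445,-.033),(.481,.165)]
E
python3 - <<'E'
from h import *
d=vision.get_image("wrist");pieces(d,S0)
delta([.441,.018,.12],0)
E
```

```text
[0.415 0.089] -> 0.4166 0.0884 size 25.3 26.9 shortyaw 66.3
[0.441 0.018] -> 0.4414 0.0185 size 22.7 32.5 shortyaw 6.8
[ 0.445 -0.033] -> 0.4447 -0.0327 size 25.3 30.3 shortyaw 89.1
[0.481 0.165] -> 0.4815 0.1638 size 25.1 30.7 shortyaw 78.0
t [ -4.    9.4 139.5] w [ 0.     0.001 -0.099] j7 -0.1
```

```bash
python3 - <<'E'
from h import *
st();delta([.4414,.0185,.004],np.radians(6.8))
E
```

```text
t 2.12 p [0.432  0.023  0.2595] F [-0.6 -0.8 -0.3] g 1.0 0.0 q [ 0.61 -0.17 -0.64  1.87 -0.1   1.41 -0.1 ] toolY [ 0.995 -0.099  0.   ] toolZ [ 0.    -0.001 -1.   ]
t [ -3.3   9.8 255.5] w [ 0.     0.001 -0.218] j7 -0.1
```

{"method": "jog_arm", "body": {
  "increments": [
    {"tx":-3,"ty":10,"tz":195,"wx":0,"wy":0,"wz":-0.218,"gripper":0.55},
    {"tx":-3,"ty":10,"tz":195,"wx":0,"wy":0,"wz":-0.218,"gripper":0.55},
    {"tx":-3,"ty":10,"tz":195,"wx":0,"wy":0,"wz":-0.218,"gripper":0.55},
    {"tx":-3,"ty":10,"tz":195,"wx":0,"wy":0,"wz":-0.218,"gripper":0.55},
    {"tx":-3,"ty":10,"tz":195,"wx":0,"wy":0,"wz":-0.218,"gripper":0.55}
  ]
}}

```text
time: 2.53
position: [0.4395, 0.0176, 0.0606]
tool_rot: [-2.087, -2.344, 0.005]
ft_force: [0.3, -0.1, -0.8]
grip_width: 0.707
grip_force: 0.0
```

```bash
python3 - <<'E'
from h import *
d=vision.get_image("wrist")
st();delta([.4414,.0185,.004],np.radians(6.8))
pieces(d,S0,half=45)
E
```

```text
t 2.58 p [0.4362 0.0177 0.0566] F [-3.2 -1.2 -2.7] g 0.659 0.0 q [ 0.56  0.07 -0.68  2.12  0.05  0.98 -0.02] toolY [ 0.993  0.116 -0.012] toolZ [-0.012  0.002 -1.   ]
t [ 0.1  5.9 52.5] w [-0.012 -0.003 -0.003] j7 -0.02
[0.415 0.089] -> 0.4162 0.0881 size 24.8 28.7 shortyaw 6.5
[0.441 0.018] -> 0.441 0.0196 size 23.3 34.4 shortyaw 6.0
[ 0.445 -0.033] -> 0.4478 -0.0636 size 9.9 69.4 shortyaw -83.2
(0.481, 0.165) not in view
```

{"method": "jog_arm", "body": {
  "increments": [
    {"tx":0,"ty":0,"tz":20,"wx":0,"wy":0,"wz":0,"gripper":0.55},
    {"tx":0,"ty":0,"tz":35,"wx":0,"wy":0,"wz":0,"gripper":0.55},
    {"tx":0,"ty":0,"tz":40,"wx":0,"wy":0,"wz":0,"gripper":0.55},
    {"tx":0,"ty":0,"tz":40,"wx":0,"wy":0,"wz":0,"gripper":0.55},
    {"tx":0,"ty":0,"tz":40,"wx":0,"wy":0,"wz":0,"gripper":0.55}
  ]
}}

```text
time: 3.0
position: [0.4423, 0.0191, 0.0253]
tool_rot: [2.084, 2.35, 0.0]
ft_force: [-0.1, -0.7, 0.2]
grip_width: 0.552
grip_force: 0.0
```

```bash
python3 - <<'E'
from h import *
st();delta([.4412,.019,.004],np.radians(6.4))
E
```

```text
t 3.0 p [0.4423 0.0191 0.0253] F [-0.1 -0.7  0.2] g 0.552 0.0 q [ 0.55  0.13 -0.67  2.14  0.11  0.9  -0.07] toolY [0.993 0.12  0.   ] toolZ [ 0. -0. -1.]
t [ 0.  -1.1 21.3] w [0.    0.    0.008] j7 -0.07
```

{"method": "jog_arm", "body": {
  "increments": [
    {"tx":0,"ty":-1,"tz":21,"wx":0,"wy":0,"wz":0,"gripper":0.55},
    {"tx":0,"ty":-1,"tz":21,"wx":0,"wy":0,"wz":0,"gripper":0.55},
    {"tx":0,"ty":-1,"tz":21,"wx":0,"wy":0,"wz":0,"gripper":0.2},
    {"tx":0,"ty":-1,"tz":21,"wx":0,"wy":0,"wz":0,"gripper":0.1},
    {"tx":0,"ty":-1,"tz":21,"wx":0,"wy":0,"wz":0,"gripper":0.1}
  ],
  "grip_force": 30
}}

```text
time: 3.42
position: [0.4417, 0.0197, 0.0047]
tool_rot: [2.081, 2.351, 0.001]
ft_force: [0.2, 0.3, 0.2]
grip_width: 0.403
grip_force: 0.0
```

{"method": "jog_arm", "body": {
  "increments": [
    {"tx":0,"ty":0,"tz":0,"wx":0,"wy":0,"wz":0,"gripper":0.1},
    {"tx":0,"ty":0,"tz":0,"wx":0,"wy":0,"wz":0,"gripper":0.1},
    {"tx":0,"ty":0,"tz":-40,"wx":0,"wy":0,"wz":0,"gripper":0.1},
    {"tx":0,"ty":0,"tz":-80,"wx":0,"wy":0,"wz":0,"gripper":0.1},
    {"tx":0,"ty":0,"tz":-120,"wx":0,"wy":0,"wz":0,"gripper":0.1}
  ]
}}

```text
time: 3.83
position: [0.4397, 0.0203, 0.1246]
tool_rot: [-2.08, -2.352, 0.001]
ft_force: [0.5, -1.5, -1.1]
grip_width: 0.269
grip_force: 29.9
```

```bash
python3 - <<'E'
from h import *
st();delta([.5705,.3625,.12],np.radians(107.2))
E
```

```text
t 3.83 p [0.4397 0.0203 0.1246] F [ 0.5 -1.5 -1.1] g 0.269 29.92730051279068 q [ 0.6  -0.03 -0.68  2.05 -0.02  1.12  0.05] toolY [ 0.992  0.122 -0.002] toolZ [-0.002  0.001 -1.   ]
t [323.6 171.7   4.7] w [-0.002  0.     1.393] j7 0.05
```

```bash
cat >> h.py <<'E'
def plan(pos,yaw=None,n=2,flip=None,Rt=None):
    """n calls, straight line from the current pose; each line in that call's own start frame"""
    s=ctrl.get_state();R0=R.from_rotvec(s["tool_rot"]);p0=s["position"];best=None
    if Rt is None:
        for k in (0,np.pi):
            y=np.array([np.cos(yaw+k),np.sin(yaw+k),0]);z=np.array([0,0,-1.]);x=np.cross(y,z)
            w=(R0.inv()*R.from_matrix(np.c_[x,y,z])).as_rotvec()
            if best is None or (np.linalg.norm(w)<np.linalg.norm(best))!=bool(flip): best=w
    else: best=(R0.inv()*Rt).as_rotvec()
    print("at",p0.round(3),"grip",round(s["grip_width"],3),round(float(s["grip_force"]),1),"j",s["joint_positions"].round(2))
    D=(np.asarray(pos)-p0)*1000/n
    for i in range(n):
        Ri=R0*R.from_rotvec(best*i/n)
        print("  t",Ri.inv().apply(D).round(1),"w",(best/n).round(3))
    if np.linalg.norm(D)>200 or np.linalg.norm(best)/n>.6: print("TOO FAR")
E
python3 - <<'E'
from h import *
plan([.5705,.3625,.12],np.radians(107.2),3)
E
```

```text
at [0.44  0.02  0.125] grip 0.269 29.9 j [ 0.6  -0.03 -0.68  2.05 -0.02  1.12  0.05]
  t [107.9  57.2   1.6] w [-0.001  0.     0.464]
  t [122.1   2.8   1.6] w [-0.001  0.     0.464]
  t [110.4 -52.1   1.6] w [-0.001  0.     0.464]
```

{"method": "jog_arm", "body": {
  "increments": [
    {"tx":36,"ty":19,"tz":0,"wx":0,"wy":0,"wz":0.12,"gripper":0.1},
    {"tx":72,"ty":38,"tz":0,"wx":0,"wy":0,"wz":0.24,"gripper":0.1},
    {"tx":108,"ty":57,"tz":0,"wx":0,"wy":0,"wz":0.36,"gripper":0.1},
    {"tx":108,"ty":57,"tz":1,"wx":0,"wy":0,"wz":0.464,"gripper":0.1},
    {"tx":108,"ty":57,"tz":2,"wx":0,"wy":0,"wz":0.464,"gripper":0.1}
  ]
}}

```text
time: 4.25
position: [0.4851, 0.1398, 0.1225]
tool_rot: [-2.565, -1.811, -0.007]
ft_force: [0.0, -0.6, -0.1]
grip_width: 0.274
grip_force: 29.9
```

{"method": "jog_arm", "body": {
  "increments": [
    {"tx":41,"ty":1,"tz":0,"wx":0,"wy":0,"wz":0.12,"gripper":0.1},
    {"tx":82,"ty":2,"tz":0,"wx":0,"wy":0,"wz":0.24,"gripper":0.1},
    {"tx":122,"ty":3,"tz":0,"wx":0,"wy":0,"wz":0.36,"gripper":0.1},
    {"tx":122,"ty":3,"tz":1,"wx":0,"wy":0,"wz":0.464,"gripper":0.1},
    {"tx":122,"ty":3,"tz":2,"wx":0,"wy":0,"wz":0.464,"gripper":0.1}
  ]
}}

```text
time: 4.67
position: [0.5276, 0.2533, 0.1197]
tool_rot: [-2.911, -1.172, -0.002]
ft_force: [-0.1, -0.1, 0.2]
grip_width: 0.269
grip_force: 29.9
```

{"method": "jog_arm", "body": {
  "increments": [
    {"tx":37,"ty":-17,"tz":0,"wx":0,"wy":0,"wz":0.12,"gripper":0.1},
    {"tx":74,"ty":-34,"tz":0,"wx":0,"wy":0,"wz":0.24,"gripper":0.1},
    {"tx":110,"ty":-52,"tz":0,"wx":0,"wy":0,"wz":0.36,"gripper":0.1},
    {"tx":110,"ty":-52,"tz":1,"wx":0,"wy":0,"wz":0.464,"gripper":0.1},
    {"tx":110,"ty":-52,"tz":2,"wx":0,"wy":0,"wz":0.464,"gripper":0.1}
  ]
}}

```text
time: 5.08
position: [0.57, 0.3637, 0.1167]
tool_rot: [-3.105, -0.474, 0.003]
ft_force: [0.2, -0.7, -1.1]
grip_width: 0.273
grip_force: 29.9
```

```bash
python3 - <<'E'
from h import *
d=vision.get_image("wrist");cv2.imwrite("pics/w3.png",d["color"])
plan([.5705,.3625,.009],np.radians(107.2),1)
E
```

```text
at [0.571 0.361 0.117] grip 0.267 29.9 j [-0.14  0.52 -0.64  1.49  0.32  1.24 -2.08]
  t [  0.5  -1.3 107.5] w [0.001 0.002 0.005]
```

View pics/w3.png

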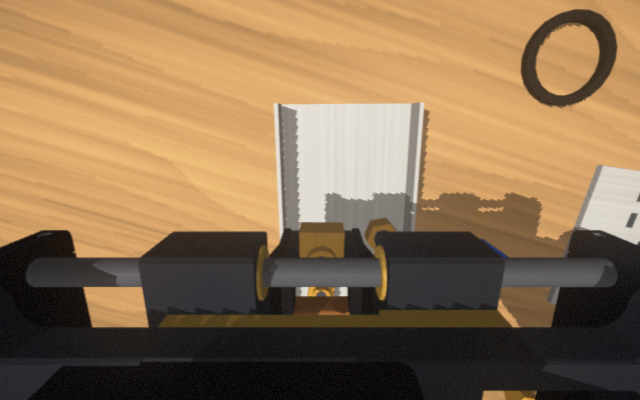

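The block is held at (320,245) over the tray, which spans u=280–420 with its lip ahead. It is aligned, so I'll lower and release.

{"method": "jog_arm", "body": {
  "increments": [
    {"tx":0,"ty":-1,"tz":35,"wx":0,"wy":0,"wz":0,"gripper":0.1},
    {"tx":0,"ty":-1,"tz":70,"wx":0,"wy":0,"wz":0,"gripper":0.1},
    {"tx":0,"ty":-1,"tz":95,"wx":0,"wy":0,"wz":0,"gripper":0.1},
    {"tx":0,"ty":-1,"tz":106,"wx":0,"wy":0,"wz":0,"gripper":0.1},
    {"tx":0,"ty":-1,"tz":107,"wx":0,"wy":0,"wz":0,"gripper":0.1}
  ]
}}

```text
time: 5.55
position: [0.5706, 0.359, 0.0087]
tool_rot: [3.103, 0.47, -0.005]
ft_force: [-0.3, -1.0, -0.2]
grip_width: 0.269
grip_force: 30.0
```

{"method": "jog_arm", "body": {
  "increments": [
    {"tx":0,"ty":0,"tz":0,"wx":0,"wy":0,"wz":0,"gripper":0.36},
    {"tx":0,"ty":0,"tz":0,"wx":0,"wy":0,"wz":0,"gripper":0.36},
    {"tx":0,"ty":0,"tz":0,"wx":0,"wy":0,"wz":0,"gripper":0.36},
    {"tx":0,"ty":0,"tz":-40,"wx":0,"wy":0,"wz":0,"gripper":0.36},
    {"tx":0,"ty":0,"tz":-80,"wx":0,"wy":0,"wz":0,"gripper":0.36}
  ]
}}

```text
time: 5.97
position: [0.5696, 0.3613, 0.0899]
tool_rot: [3.104, 0.471, -0.006]
ft_force: [0.9, 0.4, 0.1]
grip_width: 0.359
grip_force: 0.0
```

{"method": "jog_arm", "body": {
  "increments": [
    {"tx":0,"ty":0,"tz":-40,"wx":0,"wy":0,"wz":0,"gripper":0.6},
    {"tx":0,"ty":0,"tz":-60,"wx":0,"wy":0,"wz":0,"gripper":0.6},
    {"tx":0,"ty":0,"tz":-60,"wx":0,"wy":0,"wz":0,"gripper":0.6},
    {"tx":0,"ty":0,"tz":-60,"wx":0,"wy":0,"wz":0,"gripper":0.6},
    {"tx":0,"ty":0,"tz":-60,"wx":0,"wy":0,"wz":0,"gripper":0.6}
  ]
}}

```text
time: 6.38
position: [0.5708, 0.3622, 0.1506]
tool_rot: [3.106, 0.471, 0.0]
ft_force: [0.3, 0.1, -1.0]
grip_width: 0.582
grip_force: 0.0
```

```bash
python3 - <<'E'
from h import *
d=vision.get_image("top")
hs=[(.4166,.0884),(.4447,-.0327),(.4815,.1638)]
pieces(d,hs,half=12); print("slot");pieces(d,[(.5705,.3625),(.553,.303)],.018,10)
plan([.4815,.1638,.10],np.radians(78),2)
E
```

```text
(0.4166, 0.0884) no brass [116.25 123.   150.  ]
(0.4447, -0.0327) no brass [121. 125. 161.]
(0.4815, 0.1638) no brass [120. 123. 159.]
slot
(0.5705, 0.3625) no brass [ 12.95  39.   158.  ]
(0.553, 0.303) no brass [ 14.  20. 160.]
at [0.57  0.362 0.15 ] grip 0.588 0.0 j [-0.13  0.5  -0.65  1.45  0.3   1.3  -2.08]
  t [-71.8  81.4  24.9] w [0.001 0.001 0.255]
  t [-48.9  96.9  24.9] w [0.001 0.001 0.255]
```

{"method": "jog_arm", "body": {
  "increments": [
    {"tx":-24,"ty":27,"tz":8,"wx":0,"wy":0,"wz":0.07,"gripper":0.6},
    {"tx":-48,"ty":54,"tz":16,"wx":0,"wy":0,"wz":0.14,"gripper":0.6},
    {"tx":-72,"ty":81,"tz":25,"wx":0,"wy":0,"wz":0.255,"gripper":0.6},
    {"tx":-72,"ty":81,"tz":25,"wx":0,"wy":0,"wz":0.255,"gripper":0.6},
    {"tx":-72,"ty":81,"tz":25,"wx":0,"wy":0,"wz":0.255,"gripper":0.6}
  ]
}}

```text
time: 6.85
position: [0.5247, 0.2601, 0.123]
tool_rot: [3.137, 0.067, -0.006]
ft_force: [-0.2, 1.5, 1.1]
grip_width: 0.6
grip_force: 0.0
```

{"method": "jog_arm", "body": {
  "increments": [
    {"tx":-16,"ty":32,"tz":8,"wx":0,"wy":0,"wz":0.07,"gripper":0.6},
    {"tx":-32,"ty":64,"tz":16,"wx":0,"wy":0,"wz":0.14,"gripper":0.6},
    {"tx":-49,"ty":97,"tz":25,"wx":0,"wy":0,"wz":0.255,"gripper":0.6},
    {"tx":-49,"ty":97,"tz":25,"wx":0,"wy":0,"wz":0.255,"gripper":0.6},
    {"tx":-49,"ty":97,"tz":25,"wx":0,"wy":0,"wz":0.255,"gripper":0.6}
  ]
}}

```text
time: 7.27
position: [0.481, 0.1632, 0.0996]
tool_rot: [3.123, -0.33, -0.002]
ft_force: [0.4, 0.5, 1.5]
grip_width: 0.602
grip_force: 0.0
```

```bash
sed -i 's/P\[...,1\]>170/P[...,1]>sat/; s/half=20,name=""/half=20,sat=170/' h.py; python3 - <<'E'
from h import *
d=vision.get_image("wrist")
pieces(d,[(.4815,.1638)],half=40)
d=vision.get_image("top")
pieces(d,[(.4166,.0884),(.4447,-.0327),(.4815,.1638)],half=9,sat=150)
plan([.4815,.1638,.004],np.radians(78),1)
E
```

```text
[0.482 0.164] -> 0.4827 0.1647 size 22.4 32.8 shortyaw 77.2
[0.417 0.088] -> 0.4159 0.0805 size 23.0 25.3 shortyaw 89.9
[ 0.445 -0.033] -> 0.442 -0.0335 size 20.5 33.0 shortyaw 89.5
[0.482 0.164] -> 0.4696 0.1705 size 7.7 15.4 shortyaw -89.8
at [0.482 0.166 0.101] grip 0.598 0.0 j [ 0.15  0.16 -0.57  1.92  0.1   1.08 -2.24]
  t [-0.5  2.9 96.9] w [-0.002 -0.001  0.003]
```

{"method": "jog_arm", "body": {
  "increments": [
    {"tx":0,"ty":2,"tz":35,"wx":0,"wy":0,"wz":0,"gripper":0.55},
    {"tx":0,"ty":2,"tz":70,"wx":0,"wy":0,"wz":0,"gripper":0.55},
    {"tx":0,"ty":2,"tz":92,"wx":0,"wy":0,"wz":0,"gripper":0.55},
    {"tx":0,"ty":2,"tz":97,"wx":0,"wy":0,"wz":0,"gripper":0.55},
    {"tx":0,"ty":2,"tz":97,"wx":0,"wy":0,"wz":0,"gripper":0.3}
  ]
}}

```text
time: 7.78
position: [0.4805, 0.1646, 0.0026]
tool_rot: [-3.124, 0.323, 0.005]
ft_force: [0.6, -0.3, -0.4]
grip_width: 0.526
grip_force: 0.0
```

{"method": "jog_arm", "body": {
  "increments": [
    {"tx":0,"ty":0,"tz":0,"wx":0,"wy":0,"wz":0,"gripper":0.1},
    {"tx":0,"ty":0,"tz":0,"wx":0,"wy":0,"wz":0,"gripper":0.1},
    {"tx":0,"ty":0,"tz":0,"wx":0,"wy":0,"wz":0,"gripper":0.1},
    {"tx":0,"ty":0,"tz":0,"wx":0,"wy":0,"wz":0,"gripper":0.1},
    {"tx":0,"ty":0,"tz":0,"wx":0,"wy":0,"wz":0,"gripper":0.1}
  ]
}}

```text
time: 8.2
position: [0.4823, 0.1632, 0.0046]
tool_rot: [-3.124, 0.328, -0.004]
ft_force: [0.3, 1.3, 3.1]
grip_width: 0.272
grip_force: 30.0
```

{"method": "jog_arm", "body": {
  "increments": [
    {"tx":0,"ty":0,"tz":-40,"wx":0,"wy":0,"wz":0,"gripper":0.1},
    {"tx":0,"ty":0,"tz":-80,"wx":0,"wy":0,"wz":0,"gripper":0.1},
    {"tx":0,"ty":0,"tz":-116,"wx":0,"wy":0,"wz":0,"gripper":0.1},
    {"tx":0,"ty":0,"tz":-116,"wx":0,"wy":0,"wz":0,"gripper":0.1},
    {"tx":0,"ty":0,"tz":-116,"wx":0,"wy":0,"wz":0,"gripper":0.1}
  ]
}}

```text
time: 8.62
position: [0.4831, 0.1631, 0.1221]
tool_rot: [-3.123, 0.328, -0.009]
ft_force: [0.1, -0.3, -1.6]
grip_width: 0.274
grip_force: 30.0
```

```bash
python3 - <<'E'
from h import *
st();plan([.5835,.3205,.12],np.radians(107.2),1)
E
```

```text
t 8.62 p [0.4831 0.1631 0.1221] F [ 0.1 -0.3 -1.6] g 0.274 29.999839067459106 q [ 0.17  0.13 -0.58  1.91  0.08  1.12 -2.22] toolY [-0.208 -0.978 -0.002] toolZ [ 0.006  0.    -1.   ]
at [0.483 0.163 0.122] grip 0.274 30.0 j [ 0.17  0.13 -0.58  1.91  0.08  1.12 -2.22]
  t [  65.4 -174.9    2.8] w [-0.    -0.006 -0.51 ]
```

{"method": "jog_arm", "body": {
  "increments": [
    {"tx":15,"ty":-40,"tz":1,"wx":0,"wy":0,"wz":-0.12,"gripper":0.1},
    {"tx":30,"ty":-80,"tz":2,"wx":0,"wy":0,"wz":-0.24,"gripper":0.1},
    {"tx":45,"ty":-120,"tz":3,"wx":0,"wy":0,"wz":-0.36,"gripper":0.1},
    {"tx":60,"ty":-160,"tz":3,"wx":0,"wy":-0.006,"wz":-0.48,"gripper":0.1},
    {"tx":65,"ty":-175,"tz":3,"wx":0,"wy":-0.006,"wz":-0.51,"gripper":0.1}
  ]
}}

```text
time: 9.03
position: [0.5814, 0.3243, 0.1138]
tool_rot: [-3.101, -0.482, 0.013]
ft_force: [-0.9, -1.0, -0.0]
grip_width: 0.272
grip_force: 30.0
```

{"method": "jog_arm", "body": {
  "increments": [
    {"tx":0,"ty":0,"tz":30,"wx":0,"wy":0,"wz":0,"gripper":0.1},
    {"tx":0,"ty":0,"tz":60,"wx":0,"wy":0,"wz":0,"gripper":0.1},
    {"tx":0,"ty":0,"tz":70,"wx":0,"wy":0,"wz":0,"gripper":0.1},
    {"tx":0,"ty":0,"tz":70,"wx":0,"wy":0,"wz":0,"gripper":0.1},
    {"tx":0,"ty":0,"tz":70,"wx":0,"wy":0,"wz":0,"gripper":0.1}
  ]
}}

```text
time: 9.45
position: [0.5801, 0.3197, 0.0456]
tool_rot: [3.106, 0.471, -0.013]
ft_force: [0.9, 0.4, -0.1]
grip_width: 0.272
grip_force: 30.0
```

```bash
python3 - <<'E'
from h import *
st();plan([.5835,.3205,.008],np.radians(107.2),1)
E
```

```text
t 9.45 p [0.5801 0.3197 0.0456] F [ 0.9  0.4 -0.1] g 0.272 29.99990612268448 q [-0.07  0.57 -0.63  1.58  0.35  1.12 -2.05] toolY [ 0.296 -0.955 -0.001] toolZ [-0.008 -0.001 -1.   ]
at [0.58  0.32  0.046] grip 0.272 30.0 j [-0.07  0.57 -0.63  1.58  0.35  1.12 -2.05]
  t [ 3.8  0.3 37.6] w [-0.001  0.008  0.   ]
```

{"method": "jog_arm", "body": {
  "increments": [
    {"tx":3,"ty":0,"tz":20,"wx":0,"wy":0,"wz":0,"gripper":0.1},
    {"tx":3,"ty":0,"tz":36,"wx":0,"wy":0,"wz":0,"gripper":0.1},
    {"tx":3,"ty":0,"tz":38,"wx":0,"wy":0,"wz":0,"gripper":0.1},
    {"tx":3,"ty":0,"tz":38,"wx":0,"wy":0,"wz":0,"gripper":0.36},
    {"tx":3,"ty":0,"tz":38,"wx":0,"wy":0,"wz":0,"gripper":0.36}
  ]
}}

```text
time: 9.87
position: [0.5845, 0.3217, 0.0106]
tool_rot: [-3.105, -0.47, 0.005]
ft_force: [0.7, -0.5, -0.4]
grip_width: 0.333
grip_force: 0.0
```

{"method": "jog_arm", "body": {
  "increments": [
    {"tx":0,"ty":0,"tz":0,"wx":0,"wy":0,"wz":0,"gripper":0.36},
    {"tx":0,"ty":0,"tz":-40,"wx":0,"wy":0,"wz":0,"gripper":0.36},
    {"tx":0,"ty":0,"tz":-80,"wx":0,"wy":0,"wz":0,"gripper":0.36},
    {"tx":0,"ty":0,"tz":-120,"wx":0,"wy":0,"wz":0,"gripper":0.55},
    {"tx":0,"ty":0,"tz":-140,"wx":0,"wy":0,"wz":0,"gripper":0.55}
  ]
}}

```text
time: 10.28
position: [0.5864, 0.3234, 0.1559]
tool_rot: [-3.102, -0.471, -0.005]
ft_force: [0.7, 0.9, 1.9]
grip_width: 0.437
grip_force: 0.0
```

```bash
python3 - <<'E'
from h import *
d=vision.get_image("top")
pieces(d,[(.4166,.0884),(.4447,-.0327),(.4815,.1638)],half=9,sat=150)
for yw in (66.3,6.3,126.3): print(yw);plan([.4164,.0882,.12],np.radians(yw),2)
E
```

```text
[0.417 0.088] -> 0.4159 0.0805 size 23.0 25.3 shortyaw 89.9
[ 0.445 -0.033] -> 0.442 -0.0335 size 20.5 33.0 shortyaw 89.5
(0.4815, 0.1638) no brass [120. 121. 122.]
66.3
at [0.588 0.324 0.159] grip 0.476 0.0 j [-0.05  0.47 -0.67  1.46  0.3   1.3  -2.01]
  t [-117.    87.4   18.2] w [-0.003 -0.003  0.357]
  t [-79.  122.7  18.9] w [-0.003 -0.003  0.357]
6.3
at [0.588 0.324 0.159] grip 0.476 0.0 j [-0.05  0.47 -0.67  1.46  0.3   1.3  -2.01]
  t [-117.    87.4   18.2] w [ 0.001 -0.005 -0.69 ]
  t [-145.8   -7.    18.8] w [ 0.001 -0.005 -0.69 ]
TOO FAR
126.3
at [0.588 0.324 0.159] grip 0.476 0.0 j [-0.05  0.47 -0.67  1.46  0.3   1.3  -2.01]
  t [-117.    87.4   18.2] w [-0.001 -0.004 -0.166]
  t [-129.8   66.8   18.8] w [-0.001 -0.004 -0.166]
```

{"method": "jog_arm", "body": {
  "increments": [
    {"tx":-33,"ty":25,"tz":5,"wx":0,"wy":0,"wz":-0.04,"gripper":0.6},
    {"tx":-66,"ty":50,"tz":10,"wx":0,"wy":0,"wz":-0.08,"gripper":0.6},
    {"tx":-99,"ty":75,"tz":15,"wx":0,"wy":0,"wz":-0.12,"gripper":0.6},
    {"tx":-117,"ty":87,"tz":18,"wx":0,"wy":0,"wz":-0.166,"gripper":0.6},
    {"tx":-117,"ty":87,"tz":18,"wx":0,"wy":0,"wz":-0.166,"gripper":0.6}
  ]
}}

```text
time: 10.75
position: [0.4959, 0.1984, 0.1307]
tool_rot: [3.053, 0.722, -0.013]
ft_force: [1.7, -0.6, -1.2]
grip_width: 0.597
grip_force: 0.0
```

{"method": "jog_arm", "body": {
  "increments": [
    {"tx":-36,"ty":18,"tz":5,"wx":0,"wy":0,"wz":-0.04,"gripper":0.6},
    {"tx":-72,"ty":36,"tz":10,"wx":0,"wy":0,"wz":-0.08,"gripper":0.6},
    {"tx":-108,"ty":55,"tz":15,"wx":0,"wy":0,"wz":-0.12,"gripper":0.6},
    {"tx":-130,"ty":67,"tz":19,"wx":0,"wy":0,"wz":-0.166,"gripper":0.6},
    {"tx":-130,"ty":67,"tz":19,"wx":0,"wy":0,"wz":-0.166,"gripper":0.6}
  ]
}}

```text
time: 11.17
position: [0.4096, 0.0808, 0.1122]
tool_rot: [2.985, 0.971, -0.013]
ft_force: [0.0, -0.4, 0.4]
grip_width: 0.601
grip_force: 0.0
```

```bash
python3 - <<'E'
from h import *
d=vision.get_image("wrist");st()
pieces(d,[(.4162,.0882)],half=45)
plan([.4162,.0882,.004],np.radians(126.3),1)
E
```

```text
t 11.22 p [0.4118 0.0834 0.1131] F [0.9 0.8 0.4] g 0.6 0.0 q [ 0.43 -0.07 -0.66  2.1  -0.04  1.1  -1.15] toolY [ 0.588 -0.809 -0.001] toolZ [-0.004 -0.002 -1.   ]
[0.416 0.088] -> 0.417 0.0889 size 25.0 29.1 shortyaw -54.0
at [0.412 0.083 0.113] grip 0.6 0.0 j [ 0.43 -0.07 -0.66  2.1  -0.04  1.1  -1.15]
  t [  6.9  -1.2 109.1] w [-0.001  0.005 -0.005]
```

{"method": "jog_arm", "body": {
  "increments": [
    {"tx":7,"ty":-1,"tz":30,"wx":0,"wy":0,"wz":0,"gripper":0.6},
    {"tx":7,"ty":-1,"tz":60,"wx":0,"wy":0,"wz":0,"gripper":0.6},
    {"tx":7,"ty":-1,"tz":80,"wx":0,"wy":0,"wz":0,"gripper":0.6},
    {"tx":7,"ty":-1,"tz":80,"wx":0,"wy":0,"wz":0,"gripper":0.6},
    {"tx":7,"ty":-1,"tz":80,"wx":0,"wy":0,"wz":0,"gripper":0.6}
  ]
}}

```text
time: 11.63
position: [0.4171, 0.0919, 0.0328]
tool_rot: [-2.982, -0.979, 0.009]
ft_force: [-0.5, 0.3, 0.1]
grip_width: 0.6
grip_force: 0.0
```

```bash
python3 - <<'E'
from h import *
st()
plan([.4167,.0887,.004],np.radians(126.2),1)
E
```

```text
t 11.63 p [0.4171 0.0919 0.0328] F [-0.5  0.3  0.1] g 0.6 0.0 q [ 0.4   0.09 -0.69  2.16  0.07  0.92 -1.27] toolY [ 0.593 -0.805 -0.005] toolZ [-0.007  0.001 -1.   ]
at [0.417 0.092 0.033] grip 0.6 0.0 j [ 0.4   0.09 -0.69  2.16  0.07  0.92 -1.27]
  t [-2.1  2.4 28.8] w [-0.005  0.005  0.003]
```

{"method": "jog_arm", "body": {
  "increments": [
    {"tx":-1,"ty":1,"tz":20,"wx":0,"wy":0,"wz":0,"gripper":0.6},
    {"tx":-1,"ty":1,"tz":28,"wx":0,"wy":0,"wz":0,"gripper":0.6},
    {"tx":-1,"ty":1,"tz":29,"wx":0,"wy":0,"wz":0,"gripper":0.4},
    {"tx":-1,"ty":1,"tz":29,"wx":0,"wy":0,"wz":0,"gripper":0.1},
    {"tx":-1,"ty":1,"tz":29,"wx":0,"wy":0,"wz":0,"gripper":0.1}
  ]
}}

```text
time: 12.05
position: [0.4173, 0.0891, 0.0047]
tool_rot: [-2.984, -0.977, 0.006]
ft_force: [0.1, 0.3, 0.5]
grip_width: 0.454
grip_force: 0.0
```

{"method": "jog_arm", "body": {
  "increments": [
    {"tx":0,"ty":0,"tz":0,"wx":0,"wy":0,"wz":0,"gripper":0.1},
    {"tx":0,"ty":0,"tz":0,"wx":0,"wy":0,"wz":0,"gripper":0.1},
    {"tx":0,"ty":0,"tz":0,"wx":0,"wy":0,"wz":0,"gripper":0.1},
    {"tx":0,"ty":0,"tz":-40,"wx":0,"wy":0,"wz":0,"gripper":0.1},
    {"tx":0,"ty":0,"tz":-80,"wx":0,"wy":0,"wz":0,"gripper":0.1}
  ]
}}

```text
time: 12.47
position: [0.414, 0.0888, 0.0825]
tool_rot: [-2.98, -0.977, 0.019]
ft_force: [1.8, -0.5, 0.2]
grip_width: 0.294
grip_force: 30.0
```

{"method": "jog_arm", "body": {
  "increments": [
    {"tx":0,"ty":0,"tz":-36,"wx":0,"wy":0,"wz":0,"gripper":0.1},
    {"tx":0,"ty":0,"tz":-36,"wx":0,"wy":0,"wz":0,"gripper":0.1},
    {"tx":0,"ty":0,"tz":-36,"wx":0,"wy":0,"wz":0,"gripper":0.1},
    {"tx":0,"ty":0,"tz":-36,"wx":0,"wy":0,"wz":0,"gripper":0.1},
    {"tx":0,"ty":0,"tz":-36,"wx":0,"wy":0,"wz":0,"gripper":0.1}
  ]
}}

```text
time: 12.88
position: [0.4158, 0.0884, 0.1183]
tool_rot: [-2.984, -0.977, 0.013]
ft_force: [0.4, 0.3, -1.1]
grip_width: 0.297
grip_force: 30.0
```

```bash
python3 - <<'E'
from h import *
st()
plan([.6068,.3738,.12],np.radians(107.2),2)
E
```

```text
t 12.88 p [0.4158 0.0884 0.1183] F [ 0.4  0.3 -1.1] g 0.297 29.999548202758888 q [ 0.44 -0.06 -0.68  2.08 -0.04  1.11 -1.16] toolY [ 0.591 -0.806 -0.005] toolZ [-0.009 -0.001 -1.   ]
at [0.416 0.088 0.118] grip 0.297 30.0 j [ 0.44 -0.06 -0.68  2.08 -0.04  1.11 -1.16]
  t [161.4 -58.6  -1.7] w [-0.002  0.004  0.166]
  t [149.5 -84.5  -1.2] w [-0.002  0.004  0.166]
```

{"method": "jog_arm", "body": {
  "increments": [
    {"tx":38,"ty":-14,"tz":-6,"wx":0,"wy":0,"wz":0.04,"gripper":0.1},
    {"tx":76,"ty":-28,"tz":-12,"wx":0,"wy":0,"wz":0.08,"gripper":0.1},
    {"tx":114,"ty":-42,"tz":-15,"wx":0,"wy":0,"wz":0.12,"gripper":0.1},
    {"tx":150,"ty":-55,"tz":-15,"wx":0,"wy":0,"wz":0.16,"gripper":0.1},
    {"tx":161,"ty":-59,"tz":-15,"wx":0,"wy":0.008,"wz":0.166,"gripper":0.1}
  ]
}}

```text
time: 13.3
position: [0.5128, 0.2371, 0.132]
tool_rot: [-3.046, -0.728, -0.001]
ft_force: [-0.5, 0.6, -0.1]
grip_width: 0.298
grip_force: 30.0
```

{"method": "jog_arm", "body": {
  "increments": [
    {"tx":35,"ty":-20,"tz":0,"wx":0,"wy":0,"wz":0.04,"gripper":0.1},
    {"tx":70,"ty":-40,"tz":0,"wx":0,"wy":0,"wz":0.08,"gripper":0.1},
    {"tx":105,"ty":-60,"tz":0,"wx":0,"wy":0,"wz":0.12,"gripper":0.1},
    {"tx":140,"ty":-79,"tz":0,"wx":0,"wy":0,"wz":0.16,"gripper":0.1},
    {"tx":150,"ty":-84,"tz":0,"wx":0,"wy":0,"wz":0.166,"gripper":0.1}
  ]
}}

```text
time: 13.72
position: [0.6077, 0.379, 0.131]
tool_rot: [-3.099, -0.474, 0.003]
ft_force: [-1.0, -1.4, -1.1]
grip_width: 0.298
grip_force: 30.0
```

{"method": "jog_arm", "body": {
  "increments": [
    {"tx":0,"ty":0,"tz":35,"wx":0,"wy":0,"wz":0,"gripper":0.1},
    {"tx":0,"ty":0,"tz":70,"wx":0,"wy":0,"wz":0,"gripper":0.1},
    {"tx":0,"ty":0,"tz":90,"wx":0,"wy":0,"wz":0,"gripper":0.1},
    {"tx":0,"ty":0,"tz":90,"wx":0,"wy":0,"wz":0,"gripper":0.1},
    {"tx":0,"ty":0,"tz":90,"wx":0,"wy":0,"wz":0,"gripper":0.1}
  ]
}}

```text
time: 14.13
position: [0.6065, 0.3731, 0.0418]
tool_rot: [-3.104, -0.471, 0.006]
ft_force: [1.0, 0.3, 1.1]
grip_width: 0.296
grip_force: 30.0
```

```bash
python3 - <<'E'
from h import *
st()
plan([.6068,.3738,.008],np.radians(107.2),1)
E
```

```text
t 14.13 p [0.6065 0.3731 0.0418] F [1.  0.3 1.1] g 0.296 29.99936608779535 q [-0.13  0.68 -0.67  1.44  0.43  1.17 -2.13] toolY [ 0.297 -0.955 -0.002] toolZ [-0.004  0.001 -1.   ]
at [0.607 0.373 0.042] grip 0.296 30.0 j [-0.13  0.68 -0.67  1.44  0.43  1.17 -2.13]
  t [ 0.6 -0.5 33.8] w [-0.002  0.003  0.001]
```

{"method": "jog_arm", "body": {
  "increments": [
    {"tx":0,"ty":1,"tz":20,"wx":0,"wy":0,"wz":0,"gripper":0.1},
    {"tx":0,"ty":1,"tz":32,"wx":0,"wy":0,"wz":0,"gripper":0.1},
    {"tx":0,"ty":1,"tz":34,"wx":0,"wy":0,"wz":0,"gripper":0.1},
    {"tx":0,"ty":1,"tz":34,"wx":0,"wy":0,"wz":0,"gripper":0.36},
    {"tx":0,"ty":1,"tz":34,"wx":0,"wy":0,"wz":0,"gripper":0.36}
  ]
}}

```text
time: 14.55
position: [0.6091, 0.374, 0.0118]
tool_rot: [-3.102, -0.47, -0.004]
ft_force: [-0.3, 0.6, 1.0]
grip_width: 0.338
grip_force: 0.0
```

{"method": "jog_arm", "body": {
  "increments": [
    {"tx":0,"ty":0,"tz":0,"wx":0,"wy":0,"wz":0,"gripper":0.36},
    {"tx":0,"ty":0,"tz":-40,"wx":0,"wy":0,"wz":0,"gripper":0.36},
    {"tx":0,"ty":0,"tz":-80,"wx":0,"wy":0,"wz":0,"gripper":0.36},
    {"tx":0,"ty":0,"tz":-120,"wx":0,"wy":0,"wz":0,"gripper":0.55},
    {"tx":0,"ty":0,"tz":-140,"wx":0,"wy":0,"wz":0,"gripper":0.55}
  ]
}}

```text
time: 14.97
position: [0.6102, 0.3751, 0.158]
tool_rot: [-3.099, -0.47, -0.015]
ft_force: [0.9, 0.9, 0.6]
grip_width: 0.44
grip_force: 0.0
```

```bash
python3 - <<'E'
from h import *
d=vision.get_image("top")
pieces(d,[(.4166,.0884),(.4447,-.0327),(.4815,.1638)],half=9,sat=150)
plan([.4447,-.0327,.12],np.radians(89),3)
E
```

```text
(0.4166, 0.0884) no brass [121. 122. 124.]
[ 0.445 -0.033] -> 0.442 -0.0335 size 20.5 33.0 shortyaw 89.5
(0.4815, 0.1638) no brass [120. 121. 123.]
at [0.611 0.376 0.161] grip 0.477 0.0 j [-0.11  0.58 -0.71  1.33  0.38  1.34 -2.09]
  t [-93.7 113.8  11.5] w [-0.003 -0.005  0.106]
  t [-81.  123.   12.3] w [-0.003 -0.005  0.106]
  t [-67.5 130.9  13. ] w [-0.003 -0.005  0.106]
```

{"method": "jog_arm", "body": {
  "increments": [
    {"tx":-25,"ty":30,"tz":3,"wx":0,"wy":0,"wz":0.03,"gripper":0.6},
    {"tx":-50,"ty":60,"tz":6,"wx":0,"wy":0,"wz":0.06,"gripper":0.6},
    {"tx":-75,"ty":90,"tz":9,"wx":0,"wy":0,"wz":0.09,"gripper":0.6},
    {"tx":-94,"ty":114,"tz":12,"wx":0,"wy":0,"wz":0.106,"gripper":0.6},
    {"tx":-94,"ty":114,"tz":12,"wx":0,"wy":-0.012,"wz":0.106,"gripper":0.6}
  ]
}}

```text
time: 15.43
position: [0.5509, 0.228, 0.1371]
tool_rot: [3.122, 0.293, -0.021]
ft_force: [0.9, 0.4, -0.8]
grip_width: 0.602
grip_force: 0.0
```

{"method": "jog_arm", "body": {
  "increments": [
    {"tx":-21,"ty":33,"tz":3,"wx":0,"wy":0,"wz":0.03,"gripper":0.6},
    {"tx":-42,"ty":66,"tz":6,"wx":0,"wy":0,"wz":0.06,"gripper":0.6},
    {"tx":-63,"ty":99,"tz":9,"wx":0,"wy":0,"wz":0.09,"gripper":0.6},
    {"tx":-81,"ty":123,"tz":12,"wx":0,"wy":0,"wz":0.106,"gripper":0.6},
    {"tx":-81,"ty":123,"tz":12,"wx":0,"wy":0,"wz":0.106,"gripper":0.6}
  ]
}}

```text
time: 15.85
position: [0.4948, 0.093, 0.126]
tool_rot: [3.135, 0.126, -0.02]
ft_force: [0.4, -0.1, -1.5]
grip_width: 0.602
grip_force: 0.0
```

{"method": "jog_arm", "body": {
  "increments": [
    {"tx":-18,"ty":35,"tz":3,"wx":0,"wy":0,"wz":0.03,"gripper":0.6},
    {"tx":-36,"ty":70,"tz":6,"wx":0,"wy":0,"wz":0.06,"gripper":0.6},
    {"tx":-54,"ty":105,"tz":9,"wx":0,"wy":0,"wz":0.09,"gripper":0.6},
    {"tx":-67,"ty":131,"tz":12,"wx":0,"wy":0,"wz":0.106,"gripper":0.6},
    {"tx":-67,"ty":131,"tz":12,"wx":0,"wy":0,"wz":0.106,"gripper":0.6}
  ]
}}

```text
time: 16.27
position: [0.4394, -0.0422, 0.1148]
tool_rot: [3.139, -0.04, -0.019]
ft_force: [0.9, -0.4, -0.7]
grip_width: 0.6
grip_force: 0.0
```

```bash
python3 - <<'E'
from h import *
d=vision.get_image("wrist");st()
pieces(d,[(.4447,-.0327)],half=45)
plan([.4447,-.0327,.004],np.radians(89),1)
E
```

```text
t 16.32 p [ 0.4409 -0.0389  0.1153] F [-0.   0.4 -0.4] g 0.599 0.0 q [ 0.59 -0.01 -0.56  2.05 -0.    1.11 -1.56] toolY [-0.022 -1.     0.001] toolZ [-0.01  -0.001 -1.   ]
[ 0.445 -0.033] -> 0.4453 -0.0335 size 21.9 31.4 shortyaw 88.7
at [ 0.441 -0.039  0.115] grip 0.599 0.0 j [ 0.59 -0.01 -0.56  2.05 -0.    1.11 -1.56]
  t [  4.8  -6.4 111.3] w [ 0.001  0.01  -0.005]
```

{"method": "jog_arm", "body": {
  "increments": [
    {"tx":5,"ty":-4,"tz":30,"wx":0,"wy":0.01,"wz":0,"gripper":0.6},
    {"tx":5,"ty":-4,"tz":60,"wx":0,"wy":0.01,"wz":0,"gripper":0.6},
    {"tx":5,"ty":-4,"tz":85,"wx":0,"wy":0.01,"wz":0,"gripper":0.6},
    {"tx":5,"ty":-4,"tz":85,"wx":0,"wy":0.01,"wz":0,"gripper":0.6},
    {"tx":5,"ty":-4,"tz":85,"wx":0,"wy":0.01,"wz":0,"gripper":0.6}
  ]
}}

```text
time: 16.73
position: [0.4455, -0.0306, 0.0298]
tool_rot: [-3.139, 0.022, 0.004]
ft_force: [0.3, 0.3, 0.6]
grip_width: 0.596
grip_force: 0.0
```

```bash
python3 - <<'E'
from h import *
plan([.445,-.0332,.004],np.radians(89),1)
E
```

```text
at [ 0.446 -0.031  0.03 ] grip 0.596 0.0 j [ 0.56  0.13 -0.57  2.13  0.08  0.91 -1.64]
  t [-0.4  2.7 25.7] w [-0.002  0.002  0.003]
```

{"method": "jog_arm", "body": {
  "increments": [
    {"tx":0,"ty":2,"tz":18,"wx":0,"wy":0,"wz":0,"gripper":0.6},
    {"tx":0,"ty":2,"tz":26,"wx":0,"wy":0,"wz":0,"gripper":0.6},
    {"tx":0,"ty":2,"tz":26,"wx":0,"wy":0,"wz":0,"gripper":0.4},
    {"tx":0,"ty":2,"tz":26,"wx":0,"wy":0,"wz":0,"gripper":0.1},
    {"tx":0,"ty":2,"tz":26,"wx":0,"wy":0,"wz":0,"gripper":0.1}
  ]
}}

```text
time: 17.15
position: [0.4466, -0.0342, 0.0051]
tool_rot: [-3.141, 0.026, -0.002]
ft_force: [-0.4, -0.0, 0.9]
grip_width: 0.451
grip_force: 0.0
```

{"method": "jog_arm", "body": {
  "increments": [
    {"tx":0,"ty":0,"tz":0,"wx":0,"wy":0,"wz":0,"gripper":0.1},
    {"tx":0,"ty":0,"tz":0,"wx":0,"wy":0,"wz":0,"gripper":0.1},
    {"tx":0,"ty":0,"tz":0,"wx":0,"wy":0,"wz":0,"gripper":0.1},
    {"tx":0,"ty":0,"tz":-40,"wx":0,"wy":0,"wz":0,"gripper":0.1},
    {"tx":0,"ty":0,"tz":-80,"wx":0,"wy":0,"wz":0,"gripper":0.1}
  ]
}}

```text
time: 17.57
position: [0.4429, -0.0339, 0.0828]
tool_rot: [-3.138, 0.026, 0.011]
ft_force: [1.2, -0.5, -0.3]
grip_width: 0.274
grip_force: 30.0
```

{"method": "jog_arm", "body": {
  "increments": [
    {"tx":0,"ty":0,"tz":-40,"wx":0,"wy":0,"wz":0,"gripper":0.1},
    {"tx":0,"ty":0,"tz":-46,"wx":0,"wy":0,"wz":0,"gripper":0.1},
    {"tx":0,"ty":0,"tz":-46,"wx":0,"wy":0,"wz":0,"gripper":0.1},
    {"tx":0,"ty":0,"tz":-46,"wx":0,"wy":0,"wz":0,"gripper":0.1},
    {"tx":0,"ty":0,"tz":-46,"wx":0,"wy":0,"wz":0,"gripper":0.1}
  ]
}}

```text
time: 17.98
position: [0.4442, -0.0345, 0.1282]
tool_rot: [-3.14, 0.027, 0.006]
ft_force: [-0.2, 0.3, -0.9]
grip_width: 0.269
grip_force: 30.0
```

```bash
python3 - <<'E'
from h import *
d=vision.get_image("top")
E=np.array([(x,y) for x in(0,) for y in (0,)])
pieces(d,[(.5705,.3625),(.5835,.3205),(.6068,.3738),(.4447,-.0327)],.018,8,150)
plan([.6198,.3318,.13],np.radians(107.2),3)
E
```

```text
[0.57  0.362] -> 0.567 0.3582 size 26.0 28.8 shortyaw -89.1
[0.584 0.32 ] -> 0.5795 0.3155 size 28.6 34.0 shortyaw -76.6
[0.607 0.374] -> 0.6009 0.3652 size 18.6 29.1 shortyaw 45.1
(0.4447, -0.0327) no brass [ 23.    89.   120.25]
at [ 0.444 -0.034  0.128] grip 0.267 30.0 j [ 0.6  -0.02 -0.57  2.03 -0.01  1.13 -1.55]
  t [  56.5 -123.1   -0.8] w [-0.001  0.001 -0.106]
  t [  69.2 -116.4   -0.8] w [-0.001  0.001 -0.106]
  t [  81.1 -108.5   -0.7] w [-0.001  0.001 -0.106]
```

{"method": "jog_arm", "body": {
  "increments": [
    {"tx":14,"ty":-33,"tz":0,"wx":0,"wy":0,"wz":-0.03,"gripper":0.1},
    {"tx":28,"ty":-66,"tz":0,"wx":0,"wy":0,"wz":-0.06,"gripper":0.1},
    {"tx":42,"ty":-99,"tz":0,"wx":0,"wy":0,"wz":-0.09,"gripper":0.1},
    {"tx":56,"ty":-123,"tz":-1,"wx":0,"wy":0,"wz":-0.106,"gripper":0.1},
    {"tx":56,"ty":-123,"tz":-1,"wx":0,"wy":0,"wz":-0.106,"gripper":0.1}
  ]
}}

```text
time: 18.45
position: [0.5044, 0.0943, 0.1298]
tool_rot: [-3.132, -0.152, 0.002]
ft_force: [-0.1, 0.3, 0.5]
grip_width: 0.276
grip_force: 30.0
```

{"method": "jog_arm", "body": {
  "increments": [
    {"tx":18,"ty":-31,"tz":0,"wx":0,"wy":0,"wz":-0.03,"gripper":0.1},
    {"tx":36,"ty":-62,"tz":0,"wx":0,"wy":0,"wz":-0.06,"gripper":0.1},
    {"tx":54,"ty":-93,"tz":0,"wx":0,"wy":0,"wz":-0.09,"gripper":0.1},
    {"tx":69,"ty":-116,"tz":-1,"wx":0,"wy":0,"wz":-0.106,"gripper":0.1},
    {"tx":69,"ty":-116,"tz":-1,"wx":0,"wy":0,"wz":-0.106,"gripper":0.1}
  ]
}}

```text
time: 18.87
position: [0.5617, 0.2156, 0.1302]
tool_rot: [-3.119, -0.316, 0.004]
ft_force: [-1.1, 0.9, -0.2]
grip_width: 0.273
grip_force: 30.0
```

{"method": "jog_arm", "body": {
  "increments": [
    {"tx":22,"ty":-29,"tz":0,"wx":0,"wy":0,"wz":-0.03,"gripper":0.1},
    {"tx":44,"ty":-58,"tz":0,"wx":0,"wy":0,"wz":-0.06,"gripper":0.1},
    {"tx":66,"ty":-87,"tz":0,"wx":0,"wy":0,"wz":-0.09,"gripper":0.1},
    {"tx":81,"ty":-108,"tz":-1,"wx":0,"wy":0,"wz":-0.106,"gripper":0.1},
    {"tx":81,"ty":-108,"tz":-1,"wx":0,"wy":0,"wz":-0.106,"gripper":0.1}
  ]
}}

```text
time: 19.28
position: [0.6192, 0.3364, 0.1303]
tool_rot: [-3.099, -0.48, 0.006]
ft_force: [-1.3, 0.4, 0.0]
grip_width: 0.275
grip_force: 30.0
```

{"method": "jog_arm", "body": {
  "increments": [
    {"tx":0,"ty":0,"tz":35,"wx":0,"wy":0,"wz":0,"gripper":0.1},
    {"tx":0,"ty":0,"tz":70,"wx":0,"wy":0,"wz":0,"gripper":0.1},
    {"tx":0,"ty":0,"tz":85,"wx":0,"wy":0,"wz":0,"gripper":0.1},
    {"tx":0,"ty":0,"tz":85,"wx":0,"wy":0,"wz":0,"gripper":0.1},
    {"tx":0,"ty":0,"tz":85,"wx":0,"wy":0,"wz":0,"gripper":0.1}
  ]
}}

```text
time: 19.7
position: [0.62, 0.3295, 0.0469]
tool_rot: [3.106, 0.47, -0.005]
ft_force: [0.1, -0.5, -0.2]
grip_width: 0.272
grip_force: 30.0
```

```bash
python3 - <<'E'
from h import *
plan([.6198,.3318,.008],np.radians(107.2),1)
E
```

```text
at [0.62  0.33  0.047] grip 0.272 30.0 j [-0.04  0.66 -0.7   1.47  0.44  1.18 -2.08]
  t [ 0.6 -2.2 38.9] w [-0.     0.003 -0.   ]
```

{"method": "jog_arm", "body": {
  "increments": [
    {"tx":0,"ty":-2,"tz":20,"wx":0,"wy":0,"wz":0,"gripper":0.1},
    {"tx":0,"ty":-2,"tz":37,"wx":0,"wy":0,"wz":0,"gripper":0.1},
    {"tx":0,"ty":-2,"tz":39,"wx":0,"wy":0,"wz":0,"gripper":0.1},
    {"tx":0,"ty":-2,"tz":39,"wx":0,"wy":0,"wz":0,"gripper":0.36},
    {"tx":0,"ty":-2,"tz":39,"wx":0,"wy":0,"wz":0,"gripper":0.36}
  ]
}}

```text
time: 20.12
position: [0.6214, 0.3334, 0.0114]
tool_rot: [-3.104, -0.47, -0.004]
ft_force: [-0.0, -0.2, 0.5]
grip_width: 0.33
grip_force: 0.0
```

{"method": "jog_arm", "body": {
  "increments": [
    {"tx":0,"ty":0,"tz":0,"wx":0,"wy":0,"wz":0,"gripper":0.36},
    {"tx":0,"ty":0,"tz":-40,"wx":0,"wy":0,"wz":0,"gripper":0.36},
    {"tx":0,"ty":0,"tz":-80,"wx":0,"wy":0,"wz":0,"gripper":0.36},
    {"tx":0,"ty":0,"tz":-120,"wx":0,"wy":0,"wz":0,"gripper":0.55},
    {"tx":0,"ty":0,"tz":-160,"wx":0,"wy":0,"wz":0,"gripper":0.55}
  ]
}}

```text
time: 20.53
position: [0.6203, 0.3331, 0.1726]
tool_rot: [-3.104, -0.471, -0.002]
ft_force: [0.9, 0.8, 0.6]
grip_width: 0.439
grip_force: 0.0
```

{"method": "jog_arm", "body": {
  "increments": [
    {"tx":-40,"ty":0,"tz":-40,"wx":0,"wy":0,"wz":0.1,"gripper":0.55},
    {"tx":-70,"ty":30,"tz":-50,"wx":0,"wy":0,"wz":0.2,"gripper":0.55},
    {"tx":-100,"ty":60,"tz":-50,"wx":0,"wy":0,"wz":0.2,"gripper":0.55},
    {"tx":-100,"ty":100,"tz":-50,"wx":0,"wy":0,"wz":0.2,"gripper":0.55},
    {"tx":-100,"ty":130,"tz":-50,"wx":0,"wy":0,"wz":0.2,"gripper":0.55}
  ]
}}

```text
time: 20.95
position: [0.562, 0.1786, 0.2221]
tool_rot: [3.136, 0.164, 0.006]
ft_force: [1.7, 0.7, 0.1]
grip_width: 0.545
grip_force: 0.0
```

```bash
python3 - <<'E'
from h import *
d=vision.get_image("top");st()
cv2.imwrite("pics/t3.png",cv2.resize(d["color"][155:315,155:355],None,fx=4,fy=3.75,interpolation=cv2.INTER_CUBIC))
E
```

```text
t 21.0 p [0.5667 0.1669 0.2212] F [ 4.  -7.2 -0.2] g 0.547 0.0 q [ 0.28  0.27 -0.73  1.59  0.19  1.36 -1.95] toolY [ 0.091 -0.996  0.008] toolZ [ 0.005 -0.008 -1.   ]
```

View pics/t3.png

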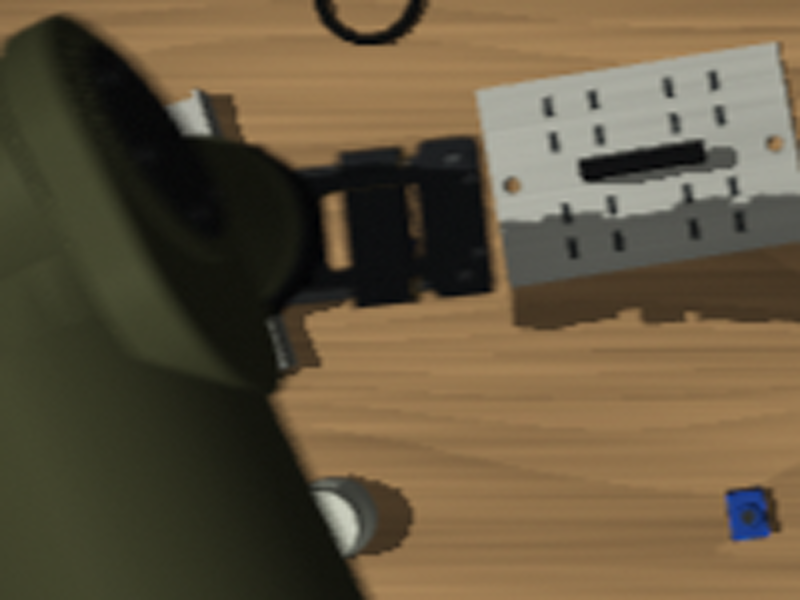

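The view shows the arm over the tray. The bench holds no loose brass in the visible region: the cover is unmoved and one blue block is at (748,513). Next I'll test whether the pour pose can be reached with an empty hand.

```bash
cat >> h.py <<'E'
BOX=np.array([.4573,-.329]);BX=np.radians(-33)
def pour(theta,lx,lz,ly=0,yaw=BX,sag=0):
    """TCP pose (pos, Rotation) holding the handle: lip at box-frame (lx,ly), height lz, tilt theta deg"""
    th=np.radians(theta);e=np.array([np.cos(yaw),np.sin(yaw),0]);f=np.array([-np.sin(yaw),np.cos(yaw),0]);k=np.array([0,0,1.])
    X=e*np.cos(th)-k*np.sin(th);Z=e*np.sin(th)+k*np.cos(th)
    p=np.r_[BOX,lz]+lx*e+ly*f-.145*X+.063*Z
    return p,R.from_matrix(np.c_[np.cross(X,-Z),X,-Z])
E
python3 - <<'E'
from h import *
print(pour(0,-.03,.15)[0],pour(40,-.025,.095)[0])
plan([.43,-.18,.30],np.radians(-33),3)
E
```

```text
[ 0.31053265 -0.23368817  0.213     ] [ 0.37713918 -0.27694295  0.236465  ]
at [0.567 0.167 0.221] grip 0.547 0.0 j [ 0.28  0.27 -0.73  1.59  0.19  1.36 -1.95]
  t [-55.7 111.2 -25.6] w [ 0.003 -0.    -0.301]
  t [-86.2  89.6 -25.9] w [ 0.003 -0.    -0.301]
  t [-108.9   59.9  -26.2] w [ 0.003 -0.    -0.301]
```

{"method": "jog_arm", "body": {
  "increments": [
    {"tx":-18,"ty":37,"tz":-8,"wx":0,"wy":0,"wz":-0.1,"gripper":0.55},
    {"tx":-37,"ty":74,"tz":-17,"wx":0,"wy":0,"wz":-0.2,"gripper":0.55},
    {"tx":-56,"ty":111,"tz":-26,"wx":0,"wy":0,"wz":-0.3,"gripper":0.55},
    {"tx":-56,"ty":111,"tz":-26,"wx":0,"wy":0,"wz":-0.3,"gripper":0.55},
    {"tx":-56,"ty":111,"tz":-26,"wx":0,"wy":0,"wz":-0.3,"gripper":0.55}
  ]
}}

```text
time: 21.42
position: [0.5191, 0.0592, 0.2471]
tool_rot: [3.078, 0.616, 0.004]
ft_force: [0.1, 0.2, 0.2]
grip_width: 0.549
grip_force: 0.0
```

{"method": "jog_arm", "body": {
  "increments": [
    {"tx":-28,"ty":30,"tz":-8,"wx":0,"wy":0,"wz":-0.1,"gripper":0.55},
    {"tx":-56,"ty":60,"tz":-17,"wx":0,"wy":0,"wz":-0.2,"gripper":0.55},
    {"tx":-86,"ty":90,"tz":-26,"wx":0,"wy":0,"wz":-0.3,"gripper":0.55},
    {"tx":-86,"ty":90,"tz":-26,"wx":0,"wy":0,"wz":-0.3,"gripper":0.55},
    {"tx":-86,"ty":90,"tz":-26,"wx":0,"wy":0,"wz":-0.3,"gripper":0.55}
  ]
}}

```text
time: 21.83
position: [0.4746, -0.0568, 0.2724]
tool_rot: [2.951, 1.07, 0.001]
ft_force: [0.2, -0.3, -0.2]
grip_width: 0.551
grip_force: 0.0
```

{"method": "jog_arm", "body": {
  "increments": [
    {"tx":-36,"ty":20,"tz":-8,"wx":0,"wy":0,"wz":-0.1,"gripper":0.55},
    {"tx":-72,"ty":40,"tz":-17,"wx":0,"wy":0,"wz":-0.2,"gripper":0.55},
    {"tx":-109,"ty":60,"tz":-26,"wx":0,"wy":0,"wz":-0.3,"gripper":0.55},
    {"tx":-109,"ty":60,"tz":-26,"wx":0,"wy":0,"wz":-0.3,"gripper":0.55},
    {"tx":-109,"ty":60,"tz":-26,"wx":0,"wy":0,"wz":-0.3,"gripper":0.55}
  ]
}}

```text
time: 22.25
position: [0.4304, -0.1712, 0.2976]
tool_rot: [2.759, 1.501, 0.001]
ft_force: [0.8, 0.6, -0.5]
grip_width: 0.551
grip_force: 0.0
```

```bash
python3 - <<'E'
from h import *
p,Rt=pour(42,-.025,.095); plan(p,None,2,Rt=Rt)
d=vision.get_image("top")
cv2.imwrite("pics/t4.png",cv2.resize(d["color"][155:315,155:355],None,fx=4,fy=3.75,interpolation=cv2.INTER_CUBIC))
E
```

```text
at [ 0.43  -0.171  0.298] grip 0.551 0.0 j [ 0.79 -0.1  -0.43  1.76 -0.04  1.47 -0.21]
  t [-58.9   8.8  29.4] w [0.367 0.    0.001]
  t [-58.9  18.8  24.2] w [0.367 0.    0.001]
```

View pics/t4.png

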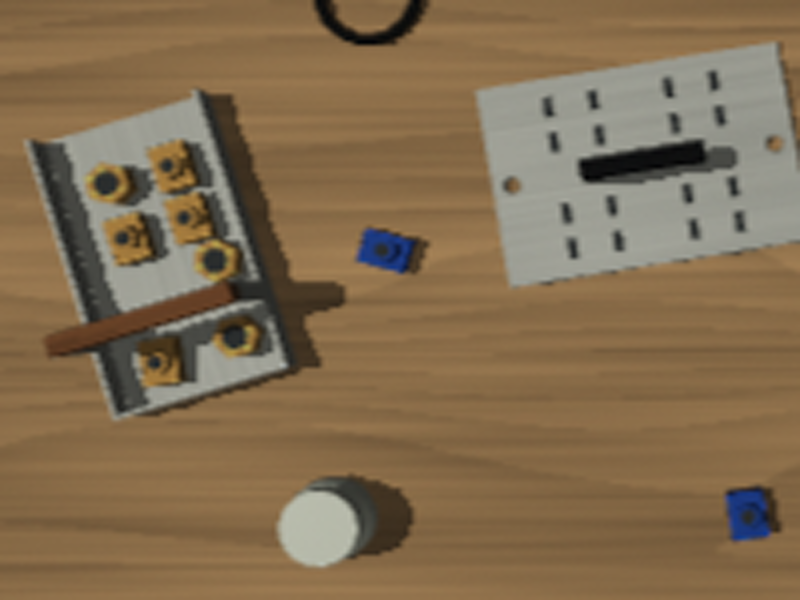

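The tray is unmoved and holds seven fittings, five of them ahead of the handle. No loose brass is left; only the two blues remain. Next, the tilt reach test.

{"method": "jog_arm", "body": {
  "increments": [
    {"tx":-20,"ty":3,"tz":10,"wx":0.1,"wy":0,"wz":0,"gripper":0.55},
    {"tx":-40,"ty":6,"tz":20,"wx":0.2,"wy":0,"wz":0,"gripper":0.55},
    {"tx":-59,"ty":9,"tz":29,"wx":0.3,"wy":0,"wz":0,"gripper":0.55},
    {"tx":-59,"ty":9,"tz":29,"wx":0.367,"wy":0,"wz":0,"gripper":0.55},
    {"tx":-59,"ty":9,"tz":29,"wx":0.367,"wy":0,"wz":0,"gripper":0.55}
  ]
}}

```text
time: 22.72
position: [0.4075, -0.2231, 0.2644]
tool_rot: [-2.456, -1.345, 0.253]
ft_force: [-0.6, -0.4, -0.3]
grip_width: 0.547
grip_force: 0.0
```

{"method": "jog_arm", "body": {
  "increments": [
    {"tx":-20,"ty":6,"tz":8,"wx":0.1,"wy":0,"wz":0,"gripper":0.55},
    {"tx":-40,"ty":12,"tz":16,"wx":0.2,"wy":0,"wz":0,"gripper":0.55},
    {"tx":-59,"ty":19,"tz":24,"wx":0.3,"wy":0,"wz":0,"gripper":0.55},
    {"tx":-59,"ty":19,"tz":24,"wx":0.367,"wy":0,"wz":0,"gripper":0.55},
    {"tx":-59,"ty":19,"tz":24,"wx":0.367,"wy":0,"wz":0,"gripper":0.55}
  ]
}}

```text
time: 23.13
position: [0.3829, -0.2773, 0.235]
tool_rot: [-2.15, -1.179, 0.455]
ft_force: [1.3, 0.6, -1.1]
grip_width: 0.551
grip_force: 0.0
```

```bash
python3 - <<'E'
from h import *
st();p,Rt=pour(42,-.025,.095); plan(p,None,1,Rt=Rt)
p,Rt=pour(48,-.02,.095); plan(p,None,1,Rt=Rt)
E
```

```text
t 23.13 p [ 0.3829 -0.2773  0.235 ] F [ 1.3  0.6 -1.1] g 0.551 0.0 q [ 0.8   0.54 -0.33  1.34  0.09  2.03 -0.11] toolY [ 0.623 -0.396 -0.675] toolZ [-0.568  0.365 -0.738]
at [ 0.383 -0.277  0.235] grip 0.551 0.0 j [ 0.8   0.54 -0.33  1.34  0.09  2.03 -0.11]
  t [-2.8 -2.6 -2.8] w [-0.008  0.003  0.007]
at [ 0.383 -0.277  0.235] grip 0.551 0.0 j [ 0.8   0.54 -0.33  1.34  0.09  2.03 -0.11]
  t [ -3.    8.3 -21.1] w [0.097 0.004 0.007]
```

The pour pose is reachable (42°, j6 near its limit). Back to the tray handle.

{"method": "jog_arm", "body": {
  "increments": [
    {"tx":10,"ty":5,"tz":-30,"wx":-0.1,"wy":0,"wz":0,"gripper":0.5},
    {"tx":20,"ty":10,"tz":-50,"wx":-0.2,"wy":0,"wz":0,"gripper":0.5},
    {"tx":40,"ty":20,"tz":-70,"wx":-0.3,"wy":0,"wz":0,"gripper":0.5},
    {"tx":60,"ty":30,"tz":-80,"wx":-0.4,"wy":0,"wz":0,"gripper":0.5},
    {"tx":80,"ty":30,"tz":-80,"wx":-0.5,"wy":0,"wz":0,"gripper":0.5}
  ]
}}

```text
time: 23.55
position: [0.4935, -0.2496, 0.2808]
tool_rot: [-2.578, -1.417, 0.153]
ft_force: [-0.1, 0.3, -0.4]
grip_width: 0.499
grip_force: 0.0
```

```bash
python3 - <<'E'
from h import *
plan([.514,.323,.18],np.radians(17.2),4)
E
```

```text
at [ 0.493 -0.25   0.281] grip 0.499 0.0 j [ 0.75  0.29 -0.39  1.41  0.06  1.68 -0.2 ]
  t [123.5 -65.1  40.9] w [-0.051 -0.025 -0.216]
  t [135.7 -39.   35. ] w [-0.051 -0.025 -0.216]
  t [141.9 -10.6  30.2] w [-0.051 -0.025 -0.216]
  t [141.7  18.6  26.9] w [-0.051 -0.025 -0.216]
```

{"method": "jog_arm", "body": {
  "increments": [
    {"tx":32,"ty":-17,"tz":10,"wx":-0.013,"wy":-0.006,"wz":-0.054,"gripper":0.5},
    {"tx":64,"ty":-34,"tz":20,"wx":-0.025,"wy":-0.012,"wz":-0.108,"gripper":0.5},
    {"tx":96,"ty":-51,"tz":30,"wx":-0.038,"wy":-0.019,"wz":-0.162,"gripper":0.5},
    {"tx":124,"ty":-65,"tz":41,"wx":-0.051,"wy":-0.025,"wz":-0.216,"gripper":0.5},
    {"tx":124,"ty":-65,"tz":41,"wx":-0.051,"wy":-0.025,"wz":-0.216,"gripper":0.5}
  ]
}}

```text
time: 23.97
position: [0.4947, -0.0956, 0.2549]
tool_rot: [-2.427, -1.73, 0.123]
ft_force: [0.2, 0.2, 0.5]
grip_width: 0.503
grip_force: 0.0
```

{"method": "jog_arm", "body": {
  "increments": [
    {"tx":35,"ty":-10,"tz":9,"wx":-0.013,"wy":-0.006,"wz":-0.054,"gripper":0.5},
    {"tx":70,"ty":-20,"tz":18,"wx":-0.025,"wy":-0.012,"wz":-0.108,"gripper":0.5},
    {"tx":105,"ty":-30,"tz":27,"wx":-0.038,"wy":-0.019,"wz":-0.162,"gripper":0.5},
    {"tx":136,"ty":-39,"tz":35,"wx":-0.051,"wy":-0.025,"wz":-0.216,"gripper":0.5},
    {"tx":136,"ty":-39,"tz":35,"wx":-0.051,"wy":-0.025,"wz":-0.216,"gripper":0.5}
  ]
}}

```text
time: 24.38
position: [0.4977, 0.0472, 0.2299]
tool_rot: [-2.262, -2.014, 0.085]
ft_force: [-1.1, 0.5, 0.7]
grip_width: 0.496
grip_force: 0.0
```

{"method": "jog_arm", "body": {
  "increments": [
    {"tx":36,"ty":-3,"tz":8,"wx":-0.013,"wy":-0.006,"wz":-0.054,"gripper":0.5},
    {"tx":72,"ty":-6,"tz":16,"wx":-0.025,"wy":-0.012,"wz":-0.108,"gripper":0.5},
    {"tx":108,"ty":-9,"tz":24,"wx":-0.038,"wy":-0.019,"wz":-0.162,"gripper":0.5},
    {"tx":142,"ty":-11,"tz":30,"wx":-0.051,"wy":-0.025,"wz":-0.216,"gripper":0.5},
    {"tx":142,"ty":-11,"tz":30,"wx":-0.051,"wy":-0.025,"wz":-0.216,"gripper":0.5}
  ]
}}

```text
time: 24.8
position: [0.5007, 0.19, 0.2057]
tool_rot: [-2.065, -2.281, 0.042]
ft_force: [-0.9, 0.1, 1.0]
grip_width: 0.498
grip_force: 0.0
```

{"method": "jog_arm", "body": {
  "increments": [
    {"tx":36,"ty":5,"tz":7,"wx":-0.013,"wy":-0.006,"wz":-0.054,"gripper":0.5},
    {"tx":72,"ty":10,"tz":14,"wx":-0.025,"wy":-0.012,"wz":-0.108,"gripper":0.5},
    {"tx":108,"ty":15,"tz":21,"wx":-0.038,"wy":-0.019,"wz":-0.162,"gripper":0.5},
    {"tx":142,"ty":19,"tz":27,"wx":-0.051,"wy":-0.025,"wz":-0.216,"gripper":0.5},
    {"tx":142,"ty":19,"tz":27,"wx":-0.051,"wy":-0.025,"wz":-0.216,"gripper":0.5}
  ]
}}

```text
time: 25.22
position: [0.5043, 0.3326, 0.1808]
tool_rot: [-1.837, -2.526, -0.002]
ft_force: [-1.6, 0.7, -0.1]
grip_width: 0.499
grip_force: 0.0
```

```bash
python3 - <<'E'
from h import *
st();plan([.514,.323,.12],np.radians(17.2),1)
d=vision.get_image("wrist")
e=np.array([np.cos(np.radians(17.2)),np.sin(np.radians(17.2))]);f=np.array([-e[1],e[0]])
for s in(-.058,.058):
  for x in(-.007,.007): print("pred handle edge px",proj(d,(*(np.array([.514,.323])+s*f+x*e),.095)).round())
im=d["color"];cv2.imwrite("pics/w5.png",im)
E
```

```text
t 25.22 p [0.5043 0.3326 0.1808] F [-1.6  0.7 -0.1] g 0.499 0.0 q [ 0.06  0.36 -0.84  1.6   0.26  1.31 -0.5 ] toolY [ 0.951  0.309 -0.01 ] toolZ [-0.014  0.012 -1.   ]
at [0.504 0.333 0.181] grip 0.499 0.0 j [ 0.06  0.36 -0.84  1.6   0.26  1.31 -0.5 ]
  t [-13.1   6.8  60.5] w [-0.01  -0.015  0.013]
pred handle edge px [321. 283.]
pred handle edge px [336. 283.]
pred handle edge px [322. 151.]
pred handle edge px [340. 152.]
```

View pics/w5.png

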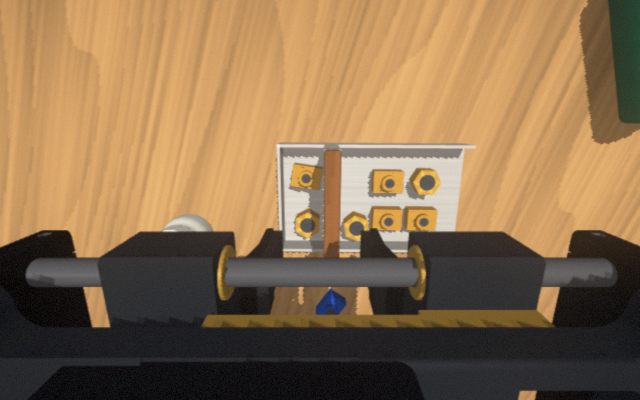

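The handle bar shows at u≈325–341, v 150–250, as predicted, with seven fittings in the tray.

{"method": "jog_arm", "body": {
  "increments": [
    {"tx":-13,"ty":8,"tz":20,"wx":-0.01,"wy":-0.015,"wz":0.013,"gripper":0.5},
    {"tx":-13,"ty":8,"tz":40,"wx":-0.01,"wy":-0.015,"wz":0.013,"gripper":0.5},
    {"tx":-13,"ty":8,"tz":60,"wx":-0.01,"wy":-0.015,"wz":0.013,"gripper":0.5},
    {"tx":-13,"ty":8,"tz":60,"wx":-0.01,"wy":-0.015,"wz":0.013,"gripper":0.5},
    {"tx":-13,"ty":8,"tz":60,"wx":-0.01,"wy":-0.015,"wz":0.013,"gripper":0.5}
  ]
}}

```text
time: 25.68
position: [0.5199, 0.3115, 0.1199]
tool_rot: [1.881, 2.511, -0.011]
ft_force: [-0.4, 0.5, 0.2]
grip_width: 0.497
grip_force: 0.0
```

```bash
python3 - <<'E'
from h import *
st();plan([.514,.323,.066],np.radians(17.2),1)
E
```

```text
t 25.68 p [0.5199 0.3115 0.1199] F [-0.4  0.5  0.2] g 0.497 0.0 q [ 0.06  0.41 -0.8   1.66  0.32  1.21 -0.53] toolY [ 0.96   0.281 -0.003] toolZ [-0.001 -0.008 -1.   ]
at [0.52  0.311 0.12 ] grip 0.497 0.0 j [ 0.06  0.41 -0.8   1.66  0.32  1.21 -0.53]
  t [13.1 -2.2 53.8] w [-0.003  0.007 -0.015]
```

{"method": "jog_arm", "body": {
  "increments": [
    {"tx":12,"ty":-2,"tz":15,"wx":0,"wy":0,"wz":-0.015,"gripper":0.5},
    {"tx":12,"ty":-2,"tz":30,"wx":0,"wy":0,"wz":-0.015,"gripper":0.5},
    {"tx":12,"ty":-2,"tz":45,"wx":0,"wy":0,"wz":-0.015,"gripper":0.5},
    {"tx":12,"ty":-2,"tz":54,"wx":0,"wy":0,"wz":-0.015,"gripper":0.5},
    {"tx":12,"ty":-2,"tz":54,"wx":0,"wy":0,"wz":-0.015,"gripper":0.5}
  ]
}}

```text
time: 26.1
position: [0.5141, 0.3215, 0.0632]
tool_rot: [1.863, 2.527, -0.015]
ft_force: [0.2, -0.0, -0.7]
grip_width: 0.503
grip_force: 0.0
```

{"method": "jog_arm", "body": {
  "increments": [
    {"tx":0,"ty":0,"tz":0,"wx":0,"wy":0,"wz":0,"gripper":0.5},
    {"tx":0,"ty":0,"tz":0,"wx":0,"wy":0,"wz":0,"gripper":0.5},
    {"tx":0,"ty":0,"tz":0,"wx":0,"wy":0,"wz":0,"gripper":0.5},
    {"tx":0,"ty":0,"tz":0,"wx":0,"wy":0,"wz":0,"gripper":0.5},
    {"tx":0,"ty":0,"tz":0,"wx":0,"wy":0,"wz":0,"gripper":0.5}
  ]
}}

```text
time: 26.52
position: [0.5156, 0.3226, 0.0658]
tool_rot: [1.862, 2.525, -0.009]
ft_force: [0.8, -0.0, -0.2]
grip_width: 0.501
grip_force: 0.0
```

```bash
python3 - <<'E'
from h import *
st();plan([.514,.323,.066],np.radians(17.2),1)
E
```

```text
t 26.52 p [0.5156 0.3226 0.0658] F [ 0.8 -0.  -0.2] g 0.501 0.0 q [ 0.02  0.47 -0.78  1.71  0.37  1.12 -0.57] toolY [ 0.955  0.296 -0.002] toolZ [-0.    -0.007 -1.   ]
at [0.516 0.323 0.066] grip 0.501 0.0 j [ 0.02  0.47 -0.78  1.71  0.37  1.12 -0.57]
  t [ 0.9 -1.4 -0.2] w [-0.002  0.007 -0.   ]
```

Good. Grip at 60 N and lift.

{"method": "jog_arm", "body": {
  "increments": [
    {"tx":0,"ty":-1,"tz":0,"wx":0,"wy":0,"wz":0,"gripper":0.25},
    {"tx":0,"ty":-1,"tz":0,"wx":0,"wy":0,"wz":0,"gripper":0.05},
    {"tx":0,"ty":-1,"tz":0,"wx":0,"wy":0,"wz":0,"gripper":0.05},
    {"tx":0,"ty":-1,"tz":0,"wx":0,"wy":0,"wz":0,"gripper":0.05},
    {"tx":0,"ty":-1,"tz":0,"wx":0,"wy":0,"wz":0,"gripper":0.05}
  ],
  "grip_force": 60
}}

```text
time: 26.93
position: [0.5143, 0.3221, 0.0652]
tool_rot: [1.862, 2.526, -0.01]
ft_force: [-0.5, -0.1, 0.5]
grip_width: 0.207
grip_force: 0.0
```

{"method": "jog_arm", "body": {
  "increments": [
    {"tx":0,"ty":0,"tz":0,"wx":0,"wy":0,"wz":0,"gripper":0.05},
    {"tx":0,"ty":0,"tz":0,"wx":0,"wy":0,"wz":0,"gripper":0.05},
    {"tx":0,"ty":0,"tz":-5,"wx":0,"wy":0,"wz":0,"gripper":0.05},
    {"tx":0,"ty":0,"tz":-15,"wx":0,"wy":0,"wz":0,"gripper":0.05},
    {"tx":0,"ty":0,"tz":-30,"wx":0,"wy":0,"wz":0,"gripper":0.05}
  ]
}}

```text
time: 27.35
position: [0.5117, 0.3205, 0.0931]
tool_rot: [1.864, 2.529, -0.021]
ft_force: [0.9, -0.6, -6.8]
grip_width: 0.154
grip_force: 60.2
```

{"method": "jog_arm", "body": {
  "increments": [
    {"tx":0,"ty":0,"tz":-20,"wx":0,"wy":0,"wz":0,"gripper":0.05},
    {"tx":0,"ty":0,"tz":-40,"wx":0,"wy":0,"wz":0,"gripper":0.05},
    {"tx":0,"ty":0,"tz":-60,"wx":0,"wy":0,"wz":0,"gripper":0.05},
    {"tx":0,"ty":0,"tz":-80,"wx":0,"wy":0,"wz":0,"gripper":0.05},
    {"tx":0,"ty":0,"tz":-90,"wx":0,"wy":0,"wz":0,"gripper":0.05}
  ]
}}

```text
time: 27.77
position: [0.5141, 0.3234, 0.1874]
tool_rot: [1.862, 2.526, -0.009]
ft_force: [1.8, 1.2, -7.5]
grip_width: 0.157
grip_force: 60.1
```

{"method": "jog_arm", "body": {
  "increments": [
    {"tx":0,"ty":0,"tz":-20,"wx":0,"wy":0,"wz":0,"gripper":0.05},
    {"tx":0,"ty":0,"tz":-40,"wx":0,"wy":0,"wz":0,"gripper":0.05},
    {"tx":0,"ty":0,"tz":-40,"wx":0,"wy":0,"wz":0,"gripper":0.05},
    {"tx":0,"ty":0,"tz":-40,"wx":0,"wy":0,"wz":0,"gripper":0.05},
    {"tx":0,"ty":0,"tz":-40,"wx":0,"wy":0,"wz":0,"gripper":0.05}
  ]
}}

```text
time: 28.18
position: [0.5135, 0.3225, 0.2234]
tool_rot: [1.863, 2.527, -0.015]
ft_force: [0.2, -0.1, -8.6]
grip_width: 0.152
grip_force: 60.1
```

```bash
python3 - <<'E'
from h import *
d=vision.get_image("scene");st();plan([.46,-.14,.24],np.radians(-33),5)
cv2.imwrite("pics/s2.png",cv2.resize(d["color"][60:300,180:480],None,fx=2.5,fy=2.5,interpolation=cv2.INTER_CUBIC))
E
```

```text
t 28.23 p [0.5134 0.3223 0.223 ] F [ 0.   0.5 -8.5] g 0.153 60.14097858220339 q [ 0.06  0.34 -0.84  1.53  0.26  1.39 -0.49] toolY [ 0.955  0.296 -0.007] toolZ [-0.004 -0.009 -1.   ]
at [0.513 0.322 0.223] grip 0.153 60.1 j [ 0.06  0.34 -0.84  1.53  0.26  1.39 -0.49]
  t [-85.2 -37.6  -2.5] w [-0.001  0.002  0.175]
  t [-90.4 -22.1  -2.7] w [-0.001  0.002  0.175]
  t [-92.9  -6.   -2.9] w [-0.001  0.002  0.175]
  t [-92.5  10.3  -3.1] w [-0.001  0.002  0.175]
  t [-89.3  26.2  -3.2] w [-0.001  0.002  0.175]
```

View pics/s2.png

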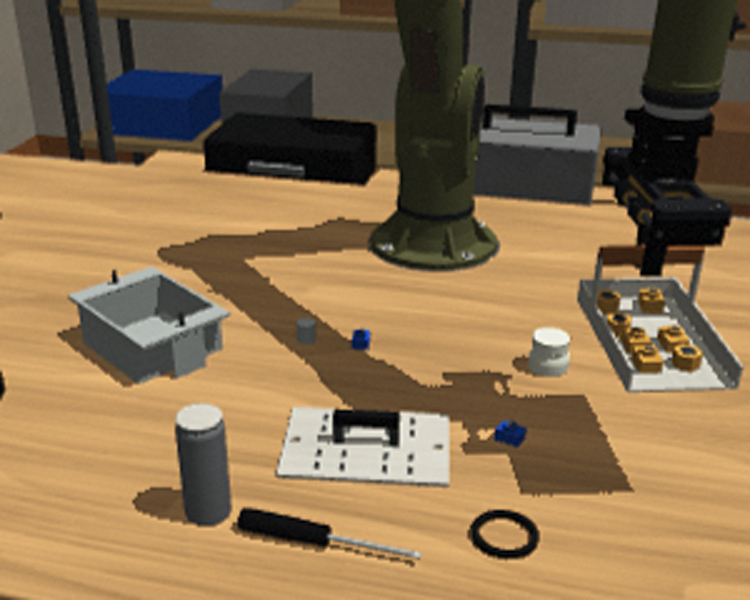

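The tray hangs level at about (665,330) with all the fittings aboard, and the bench is unchanged. Carry it to the box.

{"method": "jog_arm", "body": {
  "increments": [
    {"tx":-17,"ty":-8,"tz":0,"wx":0,"wy":0,"wz":0.035,"gripper":0.05},
    {"tx":-34,"ty":-15,"tz":-1,"wx":0,"wy":0,"wz":0.07,"gripper":0.05},
    {"tx":-51,"ty":-23,"tz":-2,"wx":0,"wy":0,"wz":0.105,"gripper":0.05},
    {"tx":-68,"ty":-30,"tz":-2,"wx":0,"wy":0,"wz":0.14,"gripper":0.05},
    {"tx":-85,"ty":-38,"tz":-3,"wx":0,"wy":0,"wz":0.175,"gripper":0.05}
  ]
}}

```text
time: 28.65
position: [0.5021, 0.2295, 0.2269]
tool_rot: [2.078, 2.353, -0.014]
ft_force: [-0.5, -0.3, -6.8]
grip_width: 0.155
grip_force: 60.1
```

{"method": "jog_arm", "body": {
  "increments": [
    {"tx":-18,"ty":-4,"tz":0,"wx":0,"wy":0,"wz":0.035,"gripper":0.05},
    {"tx":-36,"ty":-9,"tz":-1,"wx":0,"wy":0,"wz":0.07,"gripper":0.05},
    {"tx":-54,"ty":-13,"tz":-2,"wx":0,"wy":0,"wz":0.105,"gripper":0.05},
    {"tx":-72,"ty":-18,"tz":-2,"wx":0,"wy":0,"wz":0.14,"gripper":0.05},
    {"tx":-90,"ty":-22,"tz":-3,"wx":0,"wy":0,"wz":0.175,"gripper":0.05}
  ]
}}

```text
time: 29.07
position: [0.4911, 0.1377, 0.2309]
tool_rot: [2.276, 2.162, -0.014]
ft_force: [-0.5, 0.6, -8.0]
grip_width: 0.154
grip_force: 60.1
```

{"method": "jog_arm", "body": {
  "increments": [
    {"tx":-18,"ty":-1,"tz":0,"wx":0,"wy":0,"wz":0.035,"gripper":0.05},
    {"tx":-37,"ty":-2,"tz":-1,"wx":0,"wy":0,"wz":0.07,"gripper":0.05},
    {"tx":-55,"ty":-4,"tz":-2,"wx":0,"wy":0,"wz":0.105,"gripper":0.05},
    {"tx":-74,"ty":-5,"tz":-2,"wx":0,"wy":0,"wz":0.14,"gripper":0.05},
    {"tx":-93,"ty":-6,"tz":-3,"wx":0,"wy":0,"wz":0.175,"gripper":0.05}
  ]
}}

```text
time: 29.48
position: [0.4817, 0.0446, 0.2362]
tool_rot: [2.456, 1.951, -0.009]
ft_force: [-0.1, -0.4, -7.0]
grip_width: 0.156
grip_force: 60.1
```

{"method": "jog_arm", "body": {
  "increments": [
    {"tx":-18,"ty":2,"tz":0,"wx":0,"wy":0,"wz":0.035,"gripper":0.05},
    {"tx":-37,"ty":4,"tz":-1,"wx":0,"wy":0,"wz":0.07,"gripper":0.05},
    {"tx":-55,"ty":6,"tz":-2,"wx":0,"wy":0,"wz":0.105,"gripper":0.05},
    {"tx":-74,"ty":8,"tz":-2,"wx":0,"wy":0,"wz":0.14,"gripper":0.05},
    {"tx":-93,"ty":10,"tz":-3,"wx":0,"wy":0,"wz":0.175,"gripper":0.05}
  ]
}}

```text
time: 29.9
position: [0.4707, -0.0484, 0.2399]
tool_rot: [2.617, 1.729, -0.008]
ft_force: [-0.1, -0.5, -7.9]
grip_width: 0.156
grip_force: 60.1
```

{"method": "jog_arm", "body": {
  "increments": [
    {"tx":-18,"ty":5,"tz":0,"wx":0,"wy":0,"wz":0.035,"gripper":0.05},
    {"tx":-36,"ty":10,"tz":-1,"wx":0,"wy":0,"wz":0.07,"gripper":0.05},
    {"tx":-54,"ty":16,"tz":-2,"wx":0,"wy":0,"wz":0.105,"gripper":0.05},
    {"tx":-72,"ty":21,"tz":-2,"wx":0,"wy":0,"wz":0.14,"gripper":0.05},
    {"tx":-89,"ty":26,"tz":-3,"wx":0,"wy":0,"wz":0.175,"gripper":0.05}
  ]
}}

```text
time: 30.32
position: [0.46, -0.1408, 0.2435]
tool_rot: [2.758, 1.493, -0.008]
ft_force: [0.2, 0.5, -7.4]
grip_width: 0.155
grip_force: 60.1
```

```bash
python3 - <<'E'
from h import *
vision.get_image("top");st()
for th,lx,lz in ((0,.03,.17),(18,.0,.15),(42,-.04,.095)): p,Rt=pour(th,lx,lz);print(th,p.round(3),np.hypot(*p[:2]).round(3))
p,Rt=pour(20,-.01,.13); plan(p,None,2,Rt=Rt)
E
```

```text
t 30.37 p [ 0.4593 -0.1457  0.2437] F [-1.  -7.8 -6.7] g 0.153 60.064659509807825 q [ 0.68 -0.04 -0.42  1.81 -0.    1.36 -0.33] toolY [ 0.833 -0.553  0.004] toolZ [-0.002 -0.011 -1.   ]
0 [ 0.361 -0.266  0.233] 0.449
18 [ 0.358 -0.264  0.255] 0.445
42 [ 0.369 -0.271  0.239] 0.458
at [ 0.459 -0.146  0.244] grip 0.153 60.1 j [ 0.68 -0.04 -0.42  1.81 -0.    1.36 -0.33]
  t [-77.5 -12.5   3.2] w [ 0.177  0.004 -0.006]
  t [-77.4 -12.3   5. ] w [ 0.177  0.004 -0.006]
```

{"method": "jog_arm", "body": {
  "increments": [
    {"tx":-16,"ty":-2,"tz":0,"wx":0.02,"wy":0,"wz":0,"gripper":0.05},
    {"tx":-32,"ty":-5,"tz":0,"wx":0.05,"wy":0,"wz":0,"gripper":0.05},
    {"tx":-48,"ty":-8,"tz":0,"wx":0.09,"wy":0,"wz":0,"gripper":0.05},
    {"tx":-64,"ty":-10,"tz":1,"wx":0.13,"wy":0,"wz":0,"gripper":0.05},
    {"tx":-78,"ty":-12,"tz":3,"wx":0.17,"wy":0,"wz":0,"gripper":0.05}
  ]
}}

```text
time: 30.78
position: [0.4077, -0.1995, 0.2416]
tool_rot: [-2.633, -1.428, 0.129]
ft_force: [0.1, -0.2, -8.2]
grip_width: 0.157
grip_force: 60.0
```

{"method": "jog_arm", "body": {
  "increments": [
    {"tx":-16,"ty":-2,"tz":1,"wx":0.04,"wy":0,"wz":0,"gripper":0.05},
    {"tx":-32,"ty":-5,"tz":2,"wx":0.08,"wy":0,"wz":0,"gripper":0.05},
    {"tx":-48,"ty":-8,"tz":3,"wx":0.12,"wy":0,"wz":0,"gripper":0.05},
    {"tx":-64,"ty":-10,"tz":4,"wx":0.15,"wy":0,"wz":0,"gripper":0.05},
    {"tx":-77,"ty":-12,"tz":5,"wx":0.17,"wy":0,"wz":0,"gripper":0.05}
  ]
}}

```text
time: 31.2
position: [0.3553, -0.2578, 0.2383]
tool_rot: [-2.497, -1.352, 0.239]
ft_force: [-0.8, -0.2, -8.0]
grip_width: 0.156
grip_force: 60.0
```

{"method": "jog_arm", "body": {
  "increments": [
    {"tx":0,"ty":0,"tz":0,"wx":0,"wy":0,"wz":0,"gripper":0.05},
    {"tx":0,"ty":0,"tz":0,"wx":0,"wy":0,"wz":0,"gripper":0.05},
    {"tx":0,"ty":0,"tz":0,"wx":0,"wy":0,"wz":0,"gripper":0.05},
    {"tx":0,"ty":0,"tz":0,"wx":0,"wy":0,"wz":0,"gripper":0.05},
    {"tx":0,"ty":0,"tz":0,"wx":0,"wy":0,"wz":0,"gripper":0.05}
  ]
}}

```text
time: 31.62
position: [0.3561, -0.2548, 0.2391]
tool_rot: [-2.495, -1.357, 0.238]
ft_force: [-0.0, 0.2, -7.9]
grip_width: 0.154
grip_force: 60.0
```

```bash
python3 - <<'E'
from h import *
d=vision.get_image("scene");st()
p,Rt=pour(42,-.04,.095); plan(p,None,2,Rt=Rt)
cv2.imwrite("pics/s3.png",cv2.resize(d["color"][100:240,150:350],None,fx=4,fy=4,interpolation=cv2.INTER_CUBIC))
E
```

```text
t 31.67 p [ 0.3559 -0.2549  0.239 ] F [ 0.3 -0.1 -8.3] g 0.151 60.003267265856266 q [ 0.81  0.14 -0.28  1.68  0.03  1.66 -0.05] toolY [ 0.792 -0.514 -0.33 ] toolZ [-0.28   0.174 -0.944]
at [ 0.356 -0.255  0.239] grip 0.151 60.0 j [ 0.81  0.14 -0.28  1.68  0.03  1.66 -0.05]
  t [-3.5  9.4 -3.2] w [ 0.199  0.004 -0.001]
  t [-3.5  8.6 -5. ] w [ 0.199  0.004 -0.001]
```

View pics/s3.png

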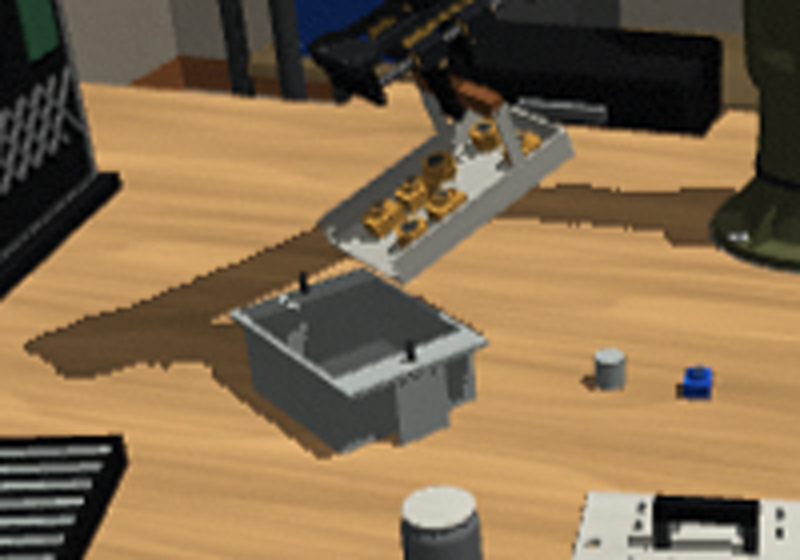

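The tray is tilted about 20° with the lip at (365,255), over the box's near side, and the fittings are still in place. Tip on slowly.

{"method": "jog_arm", "body": {
  "increments": [
    {"tx":0,"ty":2,"tz":-1,"wx":0.04,"wy":0,"wz":0,"gripper":0.05},
    {"tx":-1,"ty":4,"tz":-2,"wx":0.08,"wy":0,"wz":0,"gripper":0.05},
    {"tx":-2,"ty":6,"tz":-2,"wx":0.12,"wy":0,"wz":0,"gripper":0.05},
    {"tx":-3,"ty":8,"tz":-3,"wx":0.16,"wy":0,"wz":0,"gripper":0.05},
    {"tx":-3,"ty":9,"tz":-3,"wx":0.2,"wy":0,"wz":0,"gripper":0.05}
  ]
}}

```text
time: 32.08
position: [0.3626, -0.2635, 0.2388]
tool_rot: [-2.33, -1.265, 0.356]
ft_force: [-0.6, -0.1, -7.8]
grip_width: 0.151
grip_force: 60.0
```

{"method": "jog_arm", "body": {
  "increments": [
    {"tx":0,"ty":1,"tz":-1,"wx":0.025,"wy":0,"wz":0,"gripper":0.05},
    {"tx":-1,"ty":2,"tz":-1,"wx":0.05,"wy":0,"wz":0,"gripper":0.05},
    {"tx":-1,"ty":3,"tz":-2,"wx":0.07,"wy":0,"wz":0,"gripper":0.05},
    {"tx":-2,"ty":4,"tz":-2,"wx":0.085,"wy":0,"wz":0,"gripper":0.05},
    {"tx":-2,"ty":4,"tz":-2,"wx":0.1,"wy":0,"wz":0,"gripper":0.05}
  ]
}}

```text
time: 32.5
position: [0.3645, -0.2674, 0.2385]
tool_rot: [-2.245, -1.217, 0.411]
ft_force: [-1.3, 0.2, -4.1]
grip_width: 0.155
grip_force: 60.0
```

{"method": "jog_arm", "body": {
  "increments": [
    {"tx":0,"ty":1,"tz":-1,"wx":0.025,"wy":0,"wz":0,"gripper":0.05},
    {"tx":-1,"ty":2,"tz":-1,"wx":0.05,"wy":0,"wz":0,"gripper":0.05},
    {"tx":-1,"ty":3,"tz":-2,"wx":0.07,"wy":0,"wz":0,"gripper":0.05},
    {"tx":-2,"ty":4,"tz":-2,"wx":0.085,"wy":0,"wz":0,"gripper":0.05},
    {"tx":-2,"ty":4,"tz":-3,"wx":0.1,"wy":0,"wz":0,"gripper":0.05}
  ]
}}

```text
time: 32.92
position: [0.3676, -0.2719, 0.2382]
tool_rot: [-2.16, -1.17, 0.462]
ft_force: [0.3, -0.4, -4.7]
grip_width: 0.154
grip_force: 60.0
```

{"method": "jog_arm", "body": {
  "increments": [
    {"tx":0,"ty":0,"tz":0,"wx":0,"wy":0,"wz":0,"gripper":0.05},
    {"tx":0,"ty":0,"tz":0,"wx":0,"wy":0,"wz":0,"gripper":0.05},
    {"tx":0,"ty":0,"tz":0,"wx":0,"wy":0,"wz":0,"gripper":0.05},
    {"tx":0,"ty":0,"tz":0,"wx":0,"wy":0,"wz":0,"gripper":0.05},
    {"tx":0,"ty":0,"tz":0,"wx":0,"wy":0,"wz":0,"gripper":0.05}
  ]
}}

```text
time: 33.33
position: [0.3675, -0.2715, 0.2386]
tool_rot: [-2.161, -1.172, 0.46]
ft_force: [-0.1, 0.4, -3.1]
grip_width: 0.153
grip_force: 60.0
```

```bash
python3 - <<'E'
from h import *
d=vision.get_image("scene");st()
p,Rt=pour(42,-.04,.095); plan(p,None,1,Rt=Rt)
cv2.imwrite("pics/s4.png",cv2.resize(d["color"][100:240,150:350],None,fx=4,fy=4,interpolation=cv2.INTER_CUBIC))
E
```

```text
t 33.38 p [ 0.3675 -0.2715  0.2386] F [-0.2 -0.  -3.1] g 0.155 60.00266510993242 q [ 0.76  0.49 -0.25  1.39  0.07  2.01 -0.09] toolY [ 0.619 -0.407 -0.672] toolZ [-0.567  0.361 -0.741]
at [ 0.367 -0.272  0.239] grip 0.155 60.0 j [ 0.76  0.49 -0.25  1.39  0.07  2.01 -0.09]
  t [ 0.7  0.6 -0.9] w [-0.003  0.006 -0.004]
```

View pics/s4.png

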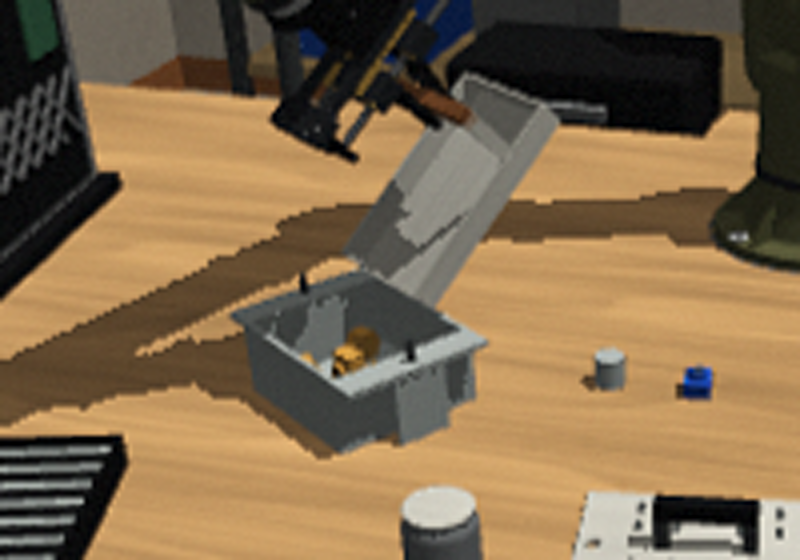

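The tray is empty (the force reading fell to 3 N, tray only) and brass shows in the box at (350,355). Bring the tray back.

```bash
python3 - <<'E'
from h import *
p,Rt=pour(10,0,.15); plan(p,None,2,Rt=Rt)
d=vision.get_image("top")
hsv=cv2.cvtColor(d["color"],cv2.COLOR_BGR2HSV);m=cv2.inRange(hsv,(15,140,60),(32,255,255))
n,l,s,c=cv2.connectedComponentsWithStats(m)
for i in range(1,n):
  if s[i,4]>8: print(s[i],ray(d,*c[i],.02).round(3))
E
```

```text
at [ 0.367 -0.272  0.239] grip 0.155 60.0 j [ 0.76  0.49 -0.25  1.39  0.07  2.01 -0.09]
  t [ 0.4 -8.9  9. ] w [-0.281  0.003 -0.001]
  t [  0.4 -11.    6.2] w [-0.281  0.003 -0.001]
[454 237  23  17 212] [ 0.497 -0.354  0.02 ]
[444 243  27  26 280] [ 0.465 -0.327  0.02 ]
[472 253   9  12  47] [ 0.46  -0.381  0.02 ]
[467 281   7   5  19] [ 0.4   -0.362  0.02 ]
[477 282  10   5  21] [ 0.398 -0.392  0.02 ]
[474 303   9   6  23] [ 0.345 -0.381  0.02 ]
```

{"method": "jog_arm", "body": {
  "increments": [
    {"tx":0,"ty":-2,"tz":2,"wx":-0.06,"wy":0,"wz":0,"gripper":0.05},
    {"tx":0,"ty":-4,"tz":4,"wx":-0.12,"wy":0,"wz":0,"gripper":0.05},
    {"tx":0,"ty":-6,"tz":6,"wx":-0.18,"wy":0,"wz":0,"gripper":0.05},
    {"tx":0,"ty":-8,"tz":8,"wx":-0.24,"wy":0,"wz":0,"gripper":0.05},
    {"tx":0,"ty":-9,"tz":9,"wx":-0.28,"wy":0,"wz":0,"gripper":0.05}
  ]
}}

```text
time: 33.85
position: [0.3563, -0.2642, 0.2386]
tool_rot: [-2.399, -1.302, 0.31]
ft_force: [-0.3, -0.5, -2.0]
grip_width: 0.152
grip_force: 60.0
```

{"method": "jog_arm", "body": {
  "increments": [
    {"tx":0,"ty":-2,"tz":1,"wx":-0.06,"wy":0,"wz":0,"gripper":0.05},
    {"tx":0,"ty":-5,"tz":2,"wx":-0.12,"wy":0,"wz":0,"gripper":0.05},
    {"tx":0,"ty":-7,"tz":3,"wx":-0.18,"wy":0,"wz":0,"gripper":0.05},
    {"tx":0,"ty":-9,"tz":5,"wx":-0.24,"wy":0,"wz":0,"gripper":0.05},
    {"tx":0,"ty":-11,"tz":6,"wx":-0.28,"wy":0,"wz":0,"gripper":0.05}
  ]
}}

```text
time: 34.27
position: [0.3452, -0.257, 0.2377]
tool_rot: [-2.625, -1.426, 0.135]
ft_force: [-0.9, -0.6, -3.5]
grip_width: 0.158
grip_force: 60.0
```

{"method": "jog_arm", "body": {
  "increments": [
    {"tx":30,"ty":5,"tz":0,"wx":-0.05,"wy":0,"wz":0,"gripper":0.05},
    {"tx":60,"ty":10,"tz":0,"wx":-0.1,"wy":0,"wz":0,"gripper":0.05},
    {"tx":90,"ty":15,"tz":0,"wx":-0.15,"wy":0,"wz":0,"gripper":0.05},
    {"tx":120,"ty":20,"tz":0,"wx":-0.17,"wy":0,"wz":0,"gripper":0.05},
    {"tx":150,"ty":20,"tz":0,"wx":-0.17,"wy":0,"wz":0,"gripper":0.05}
  ]
}}

```text
time: 34.68
position: [0.4436, -0.1409, 0.2329]
tool_rot: [-2.758, -1.499, 0.016]
ft_force: [0.7, -0.6, -3.9]
grip_width: 0.156
grip_force: 60.0
```

```bash
python3 - <<'E'
from h import *
d=vision.get_image("top")
plan([.514,.323,.22],np.radians(17.2),4)
hsv=cv2.cvtColor(d["color"],cv2.COLOR_BGR2HSV);m=cv2.inRange(hsv,(15,140,60),(32,255,255))
n,l,s,c=cv2.connectedComponentsWithStats(m)
for i in range(1,n):
  if s[i,4]>8: print(s[i],ray(d,*c[i],.02).round(3))
E
```

```text
at [ 0.447 -0.134  0.233] grip 0.151 60.1 j [ 0.7  -0.06 -0.44  1.85 -0.03  1.35 -0.31]
  t [105.3 -47.1   3.4] w [-0.002 -0.    -0.217]
  t [113.  -23.4   3.3] w [-0.002 -0.    -0.217]
  t [115.4   1.4   3.2] w [-0.002 -0.    -0.217]
  t [112.4  26.2   3.2] w [-0.002 -0.    -0.217]
[457 237  20  17 168] [ 0.496 -0.357  0.02 ]
[449 243   7   5  13] [ 0.497 -0.321  0.02 ]
[473 253  12  11  66] [ 0.46  -0.386  0.02 ]
[446 258  14   9  38] [ 0.453 -0.323  0.02 ]
[460 259  10  10  61] [ 0.448 -0.351  0.02 ]
```

{"method": "jog_arm", "body": {
  "increments": [
    {"tx":26,"ty":-12,"tz":1,"wx":0,"wy":0,"wz":-0.054,"gripper":0.05},
    {"tx":53,"ty":-24,"tz":2,"wx":0,"wy":0,"wz":-0.108,"gripper":0.05},
    {"tx":79,"ty":-35,"tz":3,"wx":0,"wy":0,"wz":-0.162,"gripper":0.05},
    {"tx":105,"ty":-47,"tz":3,"wx":0,"wy":0,"wz":-0.217,"gripper":0.05},
    {"tx":105,"ty":-47,"tz":3,"wx":0,"wy":0,"wz":-0.217,"gripper":0.05}
  ]
}}

```text
time: 35.15
position: [0.4613, -0.0213, 0.2294]
tool_rot: [-2.564, -1.801, 0.013]
ft_force: [0.2, 0.0, -3.5]
grip_width: 0.156
grip_force: 60.0
```

{"method": "jog_arm", "body": {
  "increments": [
    {"tx":28,"ty":-6,"tz":1,"wx":0,"wy":0,"wz":-0.054,"gripper":0.05},
    {"tx":56,"ty":-12,"tz":2,"wx":0,"wy":0,"wz":-0.108,"gripper":0.05},
    {"tx":85,"ty":-18,"tz":3,"wx":0,"wy":0,"wz":-0.162,"gripper":0.05},
    {"tx":113,"ty":-23,"tz":3,"wx":0,"wy":0,"wz":-0.217,"gripper":0.05},
    {"tx":113,"ty":-23,"tz":3,"wx":0,"wy":0,"wz":-0.217,"gripper":0.05}
  ]
}}

```text
time: 35.57
position: [0.4788, 0.0922, 0.2262]
tool_rot: [-2.354, -2.067, 0.01]
ft_force: [-0.3, 0.5, -2.8]
grip_width: 0.15
grip_force: 60.0
```

{"method": "jog_arm", "body": {
  "increments": [
    {"tx":28,"ty":0,"tz":1,"wx":0,"wy":0,"wz":-0.054,"gripper":0.05},
    {"tx":57,"ty":1,"tz":2,"wx":0,"wy":0,"wz":-0.108,"gripper":0.05},
    {"tx":86,"ty":1,"tz":3,"wx":0,"wy":0,"wz":-0.162,"gripper":0.05},
    {"tx":115,"ty":1,"tz":3,"wx":0,"wy":0,"wz":-0.217,"gripper":0.05},
    {"tx":115,"ty":1,"tz":3,"wx":0,"wy":0,"wz":-0.217,"gripper":0.05}
  ]
}}

```text
time: 35.98
position: [0.4952, 0.2055, 0.2227]
tool_rot: [-2.116, -2.307, 0.009]
ft_force: [-1.0, -0.1, -2.6]
grip_width: 0.146
grip_force: 60.0
```

{"method": "jog_arm", "body": {
  "increments": [
    {"tx":28,"ty":6,"tz":1,"wx":0,"wy":0,"wz":-0.054,"gripper":0.05},
    {"tx":56,"ty":13,"tz":2,"wx":0,"wy":0,"wz":-0.108,"gripper":0.05},
    {"tx":84,"ty":20,"tz":3,"wx":0,"wy":0,"wz":-0.162,"gripper":0.05},
    {"tx":112,"ty":26,"tz":3,"wx":0,"wy":0,"wz":-0.217,"gripper":0.05},
    {"tx":112,"ty":26,"tz":3,"wx":0,"wy":0,"wz":-0.217,"gripper":0.05}
  ]
}}

```text
time: 36.4
position: [0.5121, 0.3182, 0.2187]
tool_rot: [-1.855, -2.52, 0.008]
ft_force: [-2.1, -1.2, -3.4]
grip_width: 0.156
grip_force: 60.0
```

{"method": "jog_arm", "body": {
  "increments": [
    {"tx":0,"ty":0,"tz":30,"wx":0,"wy":0,"wz":0,"gripper":0.05},
    {"tx":0,"ty":0,"tz":60,"wx":0,"wy":0,"wz":0,"gripper":0.05},
    {"tx":0,"ty":0,"tz":90,"wx":0,"wy":0,"wz":0,"gripper":0.05},
    {"tx":0,"ty":0,"tz":120,"wx":0,"wy":0,"wz":0,"gripper":0.05},
    {"tx":0,"ty":0,"tz":130,"wx":0,"wy":0,"wz":0,"gripper":0.05}
  ]
}}

```text
time: 36.82
position: [0.5103, 0.3082, 0.0842]
tool_rot: [-1.869, -2.513, 0.026]
ft_force: [-0.6, -2.2, -4.6]
grip_width: 0.155
grip_force: 60.0
```

```bash
python3 - <<'E'
from h import *
d=vision.get_image("top");st()
plan([.514,.323,.066],np.radians(17.2),1)
E
```

```text
t 36.87 p [0.5103 0.3084 0.0842] F [-1.  -1.  -4.9] g 0.156 60.07569596171379 q [ 0.07  0.45 -0.82  1.71  0.35  1.16 -0.55] toolY [ 0.957  0.288 -0.019] toolZ [-0.018 -0.007 -1.   ]
at [0.51  0.308 0.084] grip 0.156 60.1 j [ 0.07  0.45 -0.82  1.71  0.35  1.16 -0.55]
  t [12.9  8.1 18. ] w [-0.019  0.002 -0.008]
```

{"method": "jog_arm", "body": {
  "increments": [
    {"tx":0,"ty":0,"tz":5,"wx":-0.01,"wy":0,"wz":0,"gripper":0.05},
    {"tx":0,"ty":0,"tz":10,"wx":-0.018,"wy":0,"wz":0,"gripper":0.05},
    {"tx":0,"ty":0,"tz":14,"wx":-0.018,"wy":0,"wz":0,"gripper":0.05},
    {"tx":0,"ty":0,"tz":17,"wx":-0.018,"wy":0,"wz":0,"gripper":0.05},
    {"tx":0,"ty":0,"tz":18,"wx":-0.018,"wy":0,"wz":0,"gripper":0.05}
  ]
}}

```text
time: 37.28
position: [0.5134, 0.3121, 0.0717]
tool_rot: [1.87, 2.518, 0.012]
ft_force: [-0.1, -0.8, -3.6]
grip_width: 0.156
grip_force: 60.0
```

{"method": "jog_arm", "body": {
  "increments": [
    {"tx":0,"ty":0,"tz":0,"wx":0,"wy":0,"wz":0,"gripper":0.05},
    {"tx":0,"ty":0,"tz":0,"wx":0,"wy":0,"wz":0,"gripper":0.05},
    {"tx":0,"ty":0,"tz":0,"wx":0,"wy":0,"wz":0,"gripper":0.05},
    {"tx":0,"ty":0,"tz":0,"wx":0,"wy":0,"wz":0,"gripper":0.05},
    {"tx":0,"ty":0,"tz":0,"wx":0,"wy":0,"wz":0,"gripper":0.05}
  ]
}}

```text
time: 37.7
position: [0.5132, 0.3121, 0.0713]
tool_rot: [1.871, 2.519, 0.012]
ft_force: [0.4, -0.8, -3.6]
grip_width: 0.157
grip_force: 60.0
```

```bash
python3 - <<'E'
from h import *
st()
E
```

```text
t 37.7 p [0.5132 0.3121 0.0713] F [ 0.4 -0.8 -3.6] g 0.157 60.012867618352175 q [ 0.07  0.45 -0.81  1.73  0.36  1.1  -0.57] toolY [0.957 0.289 0.009] toolZ [ 0.008  0.003 -1.   ]
```

Still 6 mm up. Lower, then release.

{"method": "jog_arm", "body": {
  "increments": [
    {"tx":0,"ty":0,"tz":2,"wx":0.008,"wy":0,"wz":0,"gripper":0.05},
    {"tx":0,"ty":0,"tz":4,"wx":0.008,"wy":0,"wz":0,"gripper":0.05},
    {"tx":0,"ty":0,"tz":6,"wx":0.008,"wy":0,"wz":0,"gripper":0.05},
    {"tx":0,"ty":0,"tz":6,"wx":0.008,"wy":0,"wz":0,"gripper":0.05},
    {"tx":0,"ty":0,"tz":6,"wx":0.008,"wy":0,"wz":0,"gripper":0.05}
  ]
}}

```text
time: 38.12
position: [0.5132, 0.3123, 0.0653]
tool_rot: [-1.872, -2.522, -0.002]
ft_force: [-0.4, 0.2, -0.8]
grip_width: 0.156
grip_force: 60.0
```

{"method": "jog_arm", "body": {
  "increments": [
    {"tx":0,"ty":0,"tz":0,"wx":0,"wy":0,"wz":0,"gripper":0.5},
    {"tx":0,"ty":0,"tz":0,"wx":0,"wy":0,"wz":0,"gripper":0.5},
    {"tx":0,"ty":0,"tz":0,"wx":0,"wy":0,"wz":0,"gripper":0.5},
    {"tx":0,"ty":0,"tz":0,"wx":0,"wy":0,"wz":0,"gripper":0.5},
    {"tx":0,"ty":0,"tz":0,"wx":0,"wy":0,"wz":0,"gripper":0.5}
  ]
}}

```text
time: 38.53
position: [0.5133, 0.3121, 0.0653]
tool_rot: [-1.873, -2.522, -0.002]
ft_force: [0.9, 0.4, 0.2]
grip_width: 0.439
grip_force: 0.0
```

{"method": "jog_arm", "body": {
  "increments": [
    {"tx":0,"ty":0,"tz":-30,"wx":0,"wy":0,"wz":0,"gripper":0.5},
    {"tx":0,"ty":0,"tz":-60,"wx":0,"wy":0,"wz":0,"gripper":0.5},
    {"tx":0,"ty":0,"tz":-90,"wx":0,"wy":0,"wz":0,"gripper":0.5},
    {"tx":0,"ty":0,"tz":-130,"wx":0,"wy":0,"wz":0,"gripper":0.5},
    {"tx":0,"ty":0,"tz":-150,"wx":0,"wy":0,"wz":0,"gripper":0.5}
  ]
}}

```text
time: 38.95
position: [0.5142, 0.3131, 0.2198]
tool_rot: [1.872, 2.521, 0.009]
ft_force: [0.5, 1.7, 0.8]
grip_width: 0.501
grip_force: 0.0
```

```bash
python3 - <<'E'
from h import *
vision.get_image("top");st()
for b in vision.spot_in("top","cover")[:2]: print(np.round(b["bbox"],1),b["conf"])
plan([.618,.0262,.17],np.radians(9.1),3)
E
```

```text
t 39.0 p [0.5155 0.3143 0.2228] F [1.  1.1 3.4] g 0.495 0.0 q [ 0.12  0.32 -0.87  1.56  0.25  1.37 -0.48] toolY [0.957 0.289 0.011] toolZ [ 0.009  0.006 -1.   ]
[355.7 111.3 388.4 145.9] 0.72
[271.7 165.6 357.2 227.9] 0.6
at [0.515 0.314 0.22 ] grip 0.499 0.0 j [ 0.12  0.33 -0.87  1.56  0.25  1.36 -0.48]
  t [-101.7    5.    16.5] w [ 0.003 -0.001  0.045]
  t [-101.4    9.6   16.5] w [ 0.003 -0.001  0.045]
  t [-100.8   14.2   16.6] w [ 0.003 -0.001  0.045]
```

{"method": "jog_arm", "body": {
  "increments": [
    {"tx":-34,"ty":2,"tz":5,"wx":0,"wy":0,"wz":0.015,"gripper":0.5},
    {"tx":-68,"ty":3,"tz":11,"wx":0,"wy":0,"wz":0.03,"gripper":0.5},
    {"tx":-102,"ty":5,"tz":16,"wx":0,"wy":0,"wz":0.045,"gripper":0.5},
    {"tx":-102,"ty":5,"tz":16,"wx":0,"wy":0,"wz":0.045,"gripper":0.5},
    {"tx":-102,"ty":5,"tz":16,"wx":0,"wy":0,"wz":0.045,"gripper":0.5}
  ]
}}

```text
time: 39.47
position: [0.5479, 0.2121, 0.1972]
tool_rot: [-1.936, -2.473, 0.003]
ft_force: [-0.3, 0.2, -0.0]
grip_width: 0.5
grip_force: 0.0
```

{"method": "jog_arm", "body": {
  "increments": [
    {"tx":-34,"ty":3,"tz":5,"wx":0,"wy":0,"wz":0.015,"gripper":0.5},
    {"tx":-68,"ty":6,"tz":11,"wx":0,"wy":0,"wz":0.03,"gripper":0.5},
    {"tx":-101,"ty":9,"tz":16,"wx":0,"wy":0,"wz":0.045,"gripper":0.5},
    {"tx":-101,"ty":9,"tz":16,"wx":0,"wy":0,"wz":0.045,"gripper":0.5},
    {"tx":-101,"ty":9,"tz":16,"wx":0,"wy":0,"wz":0.045,"gripper":0.5}
  ]
}}

```text
time: 39.88
position: [0.5808, 0.1185, 0.1817]
tool_rot: [-1.987, -2.431, 0.001]
ft_force: [-0.5, 0.7, -0.2]
grip_width: 0.502
grip_force: 0.0
```

{"method": "jog_arm", "body": {
  "increments": [
    {"tx":-34,"ty":5,"tz":5,"wx":0,"wy":0,"wz":0.015,"gripper":0.5},
    {"tx":-60,"ty":10,"tz":5,"wx":0,"wy":0,"wz":0.03,"gripper":0.5},
    {"tx":-60,"ty":14,"tz":0,"wx":0,"wy":0,"wz":0.045,"gripper":0.5},
    {"tx":-60,"ty":14,"tz":0,"wx":0,"wy":0,"wz":0.045,"gripper":0.5},
    {"tx":-60,"ty":14,"tz":0,"wx":0,"wy":0,"wz":0.045,"gripper":0.5}
  ]
}}

```text
time: 40.3
position: [0.6063, 0.0673, 0.1831]
tool_rot: [-2.033, -2.392, -0.004]
ft_force: [-0.5, 1.2, 0.1]
grip_width: 0.497
grip_force: 0.0
```

```bash
python3 - <<'E'
from h import *
d=vision.get_image("wrist");st()
# holes: predicted pixels, brown blobs on white plate
e=np.array([np.cos(np.radians(9.1)),np.sin(np.radians(9.1))]);f=np.array([-e[1],e[0]]);c=np.array([.618,.0262])
for s in(-1,1): print("hole",proj(d,(*(c+s*.087*f),.006)).round(1))
print([proj(d,(*(c+a*.07*e+b*.1*f),.006)).round(0) for a in(-1,1) for b in(-1,1)])
g=cv2.cvtColor(d["color"],cv2.COLOR_BGR2HSV);m=((g[...,1]<50)&(g[...,2]>130)).astype(np.uint8)
n,l,s,ce=cv2.connectedComponentsWithStats(m);i=1+np.argmax(s[1:,4]);print(s[i])
cs=cv2.findContours((l==i).astype(np.uint8),cv2.RETR_CCOMP,cv2.CHAIN_APPROX_NONE)[0]
for k in cs:
  a=cv2.contourArea(k)
  if 15<a<2000: 
    x,y=k[:,0].mean(0); print("in",a,np.round([x,y],1),ray(d,x,y,.006).round(4))
T=vision.get_image("top")
for s in(-1,1):
  u,v=proj(T,(*(c+s*.087*f),.006));P=T["color"][int(v)-5:int(v)+6,int(u)-5:int(u)+6].astype(int)
  w=np.clip(P[...,2]-P[...,0]-15,0,None);yy,xx=np.mgrid[0:11,0:11]
  print("tophole pred",round(u,1),round(v,1),"meas",round(int(u)-5+(w*xx).sum()/max(w.sum(),1),1),round(int(v)-5+(w*yy).sum()/max(w.sum(),1),1),w.sum())
cv2.imwrite("pics/w6.png",d["color"])
E
```

```text
t 40.35 p [0.606  0.0675 0.183 ] F [-0.3 -0.3  0.1] g 0.505 0.0 q [ 0.44  0.34 -0.73  1.59  0.23  1.3  -0.16] toolY [0.987 0.162 0.   ] toolZ [-0.     0.003 -1.   ]
hole [325. 287.]
hole [326.  142.6]
[array([268., 296.]), array([260., 130.]), array([382., 296.]), array([392., 130.])]
[  261   131   131   127 12930]
in 58.0 [347.  239.5] [0.647  0.0057 0.006 ]
in 58.0 [304.  239.5] [ 0.5973 -0.0023  0.006 ]
in 58.0 [370.  198.5] [0.6636 0.0587 0.006 ]
in 58.0 [348.  198.5] [0.6391 0.0547 0.006 ]
in 57.5 [303.7 198.6] [0.5897 0.0466 0.006 ]
in 57.5 [281.2 198.4] [0.5646 0.0427 0.006 ]
in 70.0 [371. 172.] [0.6586 0.0885 0.006 ]
in 73.0 [348.1 172. ] [0.6336 0.0845 0.006 ]
in 71.0 [303. 172.] [0.5845 0.0765 0.006 ]
in 71.5 [280.7 172.1] [0.5602 0.0724 0.006 ]
in 95.0 [325.9 142.5] [0.6041 0.1122 0.006 ]
tophole pred 348.2 192.7 meas 349.3 191.8 198
tophole pred 282.5 203.8 meas 281.2 203.3 341
```

```bash
python3 - <<'E'
from h import *
f=np.array([np.cos(np.radians(57)),np.sin(np.radians(57))]);c=np.array([.4573,-.3290])
for cam in("top","scene"):
  d=vision.get_image(cam);g=cv2.cvtColor(d["color"],cv2.COLOR_BGR2GRAY).astype(float)
  for s in(1,-1):
    b=np.array([*(c+s*.087*f),.07]);lo=proj(d,b);hi=proj(d,b+[0,0,.022]);mid=(lo+hi)/2
    u,v=np.round(mid).astype(int);P=g[v-6:v+7,u-6:u+7];w=np.clip(65-P,0,None);yy,xx=np.mgrid[-6:7,-6:7]
    print(cam,s,"base",lo.round(1),"tip",hi.round(1),"dark c",np.round([u+(w*xx).sum()/w.sum(),v+(w*yy).sum()/w.sum()],1),"pred mid",mid.round(1),(w>0).sum())
plan([.618,.0262,.10],np.radians(9.1),1)
E
```

```text
top 1 base [432.  242.2] tip [434.7 242.6] dark c [431.6 240.9] pred mid [433.4 242.4] 46
top -1 base [494.5 281.8] tip [498.7 283.1] dark c [496.6 282.7] pred mid [496.6 282.4] 17
scene 1 base [252.9 189.3] tip [252.4 183.6] dark c [252.5 186.1] pred mid [252.6 186.5] 90
scene -1 base [226.1 172.5] tip [225.3 167. ] dark c [225.1 170.6] pred mid [225.7 169.7] 7
at [0.606 0.066 0.183] grip 0.498 0.0 j [ 0.44  0.34 -0.73  1.59  0.23  1.3  -0.16]
  t [-41.5   5.3  82.9] w [ 0.    -0.001  0.003]
```

{"method": "jog_arm", "body": {
  "increments": [
    {"tx":-20,"ty":3,"tz":20,"wx":0,"wy":0,"wz":0,"gripper":0.5},
    {"tx":-41,"ty":5,"tz":50,"wx":0,"wy":0,"wz":0,"gripper":0.5},
    {"tx":-41,"ty":5,"tz":83,"wx":0,"wy":0,"wz":0,"gripper":0.5},
    {"tx":-41,"ty":5,"tz":83,"wx":0,"wy":0,"wz":0,"gripper":0.5},
    {"tx":-41,"ty":5,"tz":83,"wx":0,"wy":0,"wz":0,"gripper":0.5}
  ]
}}

```text
time: 40.92
position: [0.6164, 0.0253, 0.0985]
tool_rot: [-2.035, -2.388, 0.002]
ft_force: [0.3, 1.2, 0.1]
grip_width: 0.497
grip_force: 0.0
```

{"method": "jog_arm", "body": {
  "increments": [
    {"tx":0,"ty":0,"tz":15,"wx":0,"wy":0,"wz":0,"gripper":0.5},
    {"tx":0,"ty":0,"tz":30,"wx":0,"wy":0,"wz":0,"gripper":0.5},
    {"tx":0,"ty":0,"tz":30,"wx":0,"wy":0,"wz":0,"gripper":0.5},
    {"tx":0,"ty":0,"tz":30,"wx":0,"wy":0,"wz":0,"gripper":0.5},
    {"tx":0,"ty":0,"tz":30,"wx":0,"wy":0,"wz":0,"gripper":0.5}
  ]
}}

```text
time: 41.33
position: [0.6194, 0.0256, 0.0722]
tool_rot: [2.037, 2.39, 0.005]
ft_force: [0.2, 0.6, -0.1]
grip_width: 0.503
grip_force: 0.0
```

```bash
python3 - <<'E'
from h import *
st();plan([.618,.0262,.022],np.radians(9.15),1)
E
```

```text
t 41.33 p [0.6194 0.0256 0.0722] F [ 0.2  0.6 -0.1] g 0.503 0.0 q [ 0.46  0.46 -0.68  1.68  0.31  1.11 -0.15] toolY [0.987 0.159 0.003] toolZ [ 0.003  0.001 -1.   ]
at [0.619 0.026 0.072] grip 0.503 0.0 j [ 0.46  0.46 -0.68  1.68  0.31  1.11 -0.15]
  t [ 0.8 -1.4 50.2] w [ 0.003 -0.001 -0.   ]
```

{"method": "jog_arm", "body": {
  "increments": [
    {"tx":1,"ty":-1,"tz":20,"wx":0,"wy":0,"wz":0,"gripper":0.5},
    {"tx":1,"ty":-1,"tz":38,"wx":0,"wy":0,"wz":0,"gripper":0.5},
    {"tx":1,"ty":-1,"tz":49,"wx":0,"wy":0,"wz":0,"gripper":0.5},
    {"tx":1,"ty":-1,"tz":49,"wx":0,"wy":0,"wz":0,"gripper":0.5},
    {"tx":1,"ty":-1,"tz":49,"wx":0,"wy":0,"wz":0,"gripper":0.5}
  ]
}}

```text
time: 41.75
position: [0.6173, 0.0256, 0.0214]
tool_rot: [-2.038, -2.39, -0.002]
ft_force: [0.5, 0.7, 0.4]
grip_width: 0.501
grip_force: 0.0
```

{"method": "jog_arm", "body": {
  "increments": [
    {"tx":0,"ty":0,"tz":0,"wx":0,"wy":0,"wz":0,"gripper":0.3},
    {"tx":0,"ty":0,"tz":0,"wx":0,"wy":0,"wz":0,"gripper":0.05},
    {"tx":0,"ty":0,"tz":0,"wx":0,"wy":0,"wz":0,"gripper":0.05},
    {"tx":0,"ty":0,"tz":0,"wx":0,"wy":0,"wz":0,"gripper":0.05},
    {"tx":0,"ty":0,"tz":0,"wx":0,"wy":0,"wz":0,"gripper":0.05}
  ]
}}

```text
time: 42.17
position: [0.6173, 0.0253, 0.0213]
tool_rot: [-2.039, -2.39, -0.002]
ft_force: [0.5, 0.2, -0.5]
grip_width: 0.207
grip_force: 0.0
```

{"method": "jog_arm", "body": {
  "increments": [
    {"tx":0,"ty":0,"tz":0,"wx":0,"wy":0,"wz":0,"gripper":0.05},
    {"tx":0,"ty":0,"tz":0,"wx":0,"wy":0,"wz":0,"gripper":0.05},
    {"tx":0,"ty":0,"tz":0,"wx":0,"wy":0,"wz":0,"gripper":0.05},
    {"tx":0,"ty":0,"tz":0,"wx":0,"wy":0,"wz":0,"gripper":0.05},
    {"tx":0,"ty":0,"tz":0,"wx":0,"wy":0,"wz":0,"gripper":0.05}
  ]
}}

```text
time: 42.58
position: [0.6176, 0.0254, 0.0213]
tool_rot: [2.039, 2.39, 0.002]
ft_force: [1.0, -0.3, 2.5]
grip_width: 0.156
grip_force: 60.0
```

```bash
python3 - <<'E'
from h import *
st()
E
```

```text
t 42.58 p [0.6176 0.0254 0.0213] F [ 1.  -0.3  2.5] g 0.156 60.00015903264284 q [ 0.44  0.51 -0.65  1.72  0.35  1.03 -0.18] toolY [0.988 0.157 0.001] toolZ [ 0.001  0.001 -1.   ]
```

{"method": "jog_arm", "body": {
  "increments": [
    {"tx":0,"ty":0,"tz":-20,"wx":0,"wy":0,"wz":0,"gripper":0.05},
    {"tx":0,"ty":0,"tz":-50,"wx":0,"wy":0,"wz":0,"gripper":0.05},
    {"tx":0,"ty":0,"tz":-85,"wx":0,"wy":0,"wz":0,"gripper":0.05},
    {"tx":0,"ty":0,"tz":-120,"wx":0,"wy":0,"wz":0,"gripper":0.05},
    {"tx":0,"ty":0,"tz":-160,"wx":0,"wy":0,"wz":0,"gripper":0.05}
  ]
}}

```text
time: 43.0
position: [0.6143, 0.0249, 0.1794]
tool_rot: [-2.035, -2.386, 0.006]
ft_force: [1.3, -0.9, -5.1]
grip_width: 0.15
grip_force: 60.0
```

{"method": "jog_arm", "body": {
  "increments": [
    {"tx":0,"ty":0,"tz":0,"wx":0,"wy":0,"wz":0,"gripper":0.05},
    {"tx":0,"ty":0,"tz":0,"wx":0,"wy":0,"wz":0,"gripper":0.05},
    {"tx":0,"ty":0,"tz":0,"wx":0,"wy":0,"wz":0,"gripper":0.05},
    {"tx":0,"ty":0,"tz":0,"wx":0,"wy":0,"wz":0,"gripper":0.05},
    {"tx":0,"ty":0,"tz":0,"wx":0,"wy":0,"wz":0,"gripper":0.05}
  ]
}}

```text
time: 43.42
position: [0.6153, 0.0248, 0.1781]
tool_rot: [-2.036, -2.387, 0.004]
ft_force: [-0.8, -0.4, -4.8]
grip_width: 0.151
grip_force: 60.0
```

```bash
python3 - <<'E'
from h import *
st();plan([.4573,-.329,.185],np.radians(-33),4)
d=vision.get_image("top")
hsv=cv2.cvtColor(d["color"],cv2.COLOR_BGR2HSV);m=cv2.inRange(hsv,(15,140,60),(32,255,255))
n,l,s,c=cv2.connectedComponentsWithStats(m)
for i in range(1,n):
  if s[i,4]>8: print(s[i],ray(d,*c[i],.02).round(3))
cv2.imwrite("pics/t6.png",cv2.resize(d["color"][205:320,400:530],None,fx=5,fy=5,interpolation=cv2.INTER_CUBIC))
E
```

```text
t 43.42 p [0.6153 0.0248 0.1781] F [-0.8 -0.4 -4.8] g 0.151 59.99882088974118 q [ 0.49  0.36 -0.71  1.58  0.24  1.3  -0.1 ] toolY [ 0.988  0.158 -0.005] toolZ [-0.005  0.001 -1.   ]
at [0.615 0.025 0.178] grip 0.151 60.0 j [ 0.49  0.36 -0.71  1.58  0.24  1.3  -0.1 ]
  t [-81.1 -52.9  -1.6] w [-0.001 -0.     0.184]
  t [-89.4 -37.2  -1.7] w [-0.001 -0.     0.184]
  t [-94.7 -20.3  -1.7] w [-0.001 -0.     0.184]
  t [-96.8  -2.7  -1.7] w [-0.001 -0.     0.184]
[456 237  21  17 203] [ 0.497 -0.355  0.02 ]
[445 243  11   9  81] [ 0.49  -0.314  0.02 ]
[472 253  13  12  79] [ 0.46  -0.385  0.02 ]
[445 256  15  11  73] [ 0.456 -0.319  0.02 ]
[460 259  11  10  64] [ 0.448 -0.351  0.02 ]
[464 281  10   9  58] [ 0.394 -0.358  0.02 ]
```

View pics/t6.png

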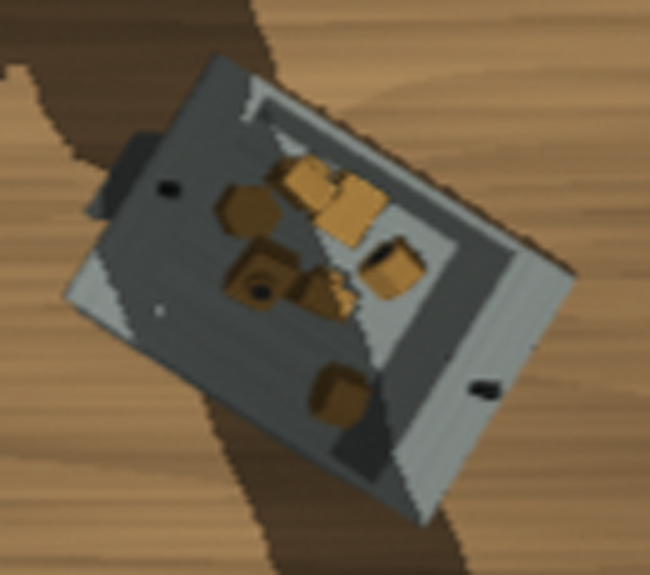

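The box holds all seven fittings, at (305,180), (352,205), (248,212), (262,275), (325,290), (392,265) and (340,395), with the pins at (168,190) and (485,390). The cover is in hand, so carry it to the box.

{"method": "jog_arm", "body": {
  "increments": [
    {"tx":-20,"ty":-13,"tz":0,"wx":0,"wy":0,"wz":0.046,"gripper":0.05},
    {"tx":-40,"ty":-26,"tz":-1,"wx":0,"wy":0,"wz":0.092,"gripper":0.05},
    {"tx":-60,"ty":-39,"tz":-2,"wx":0,"wy":0,"wz":0.138,"gripper":0.05},
    {"tx":-81,"ty":-53,"tz":-2,"wx":0,"wy":0,"wz":0.184,"gripper":0.05},
    {"tx":-81,"ty":-53,"tz":-2,"wx":0,"wy":0,"wz":0.184,"gripper":0.05}
  ]
}}

```text
time: 43.88
position: [0.5748, -0.0706, 0.1812]
tool_rot: [-2.26, -2.182, 0.009]
ft_force: [-0.2, -2.0, -4.8]
grip_width: 0.151
grip_force: 60.0
```

{"method": "jog_arm", "body": {
  "increments": [
    {"tx":-22,"ty":-9,"tz":0,"wx":0,"wy":0,"wz":0.046,"gripper":0.05},
    {"tx":-44,"ty":-18,"tz":-1,"wx":0,"wy":0,"wz":0.092,"gripper":0.05},
    {"tx":-67,"ty":-28,"tz":-2,"wx":0,"wy":0,"wz":0.138,"gripper":0.05},
    {"tx":-89,"ty":-37,"tz":-2,"wx":0,"wy":0,"wz":0.184,"gripper":0.05},
    {"tx":-89,"ty":-37,"tz":-2,"wx":0,"wy":0,"wz":0.184,"gripper":0.05}
  ]
}}

```text
time: 44.3
position: [0.5351, -0.1581, 0.1834]
tool_rot: [-2.451, -1.965, 0.008]
ft_force: [-0.3, -1.3, -5.3]
grip_width: 0.152
grip_force: 60.0
```

{"method": "jog_arm", "body": {
  "increments": [
    {"tx":-24,"ty":-5,"tz":0,"wx":0,"wy":0,"wz":0.046,"gripper":0.05},
    {"tx":-47,"ty":-10,"tz":-1,"wx":0,"wy":0,"wz":0.092,"gripper":0.05},
    {"tx":-71,"ty":-15,"tz":-2,"wx":0,"wy":0,"wz":0.138,"gripper":0.05},
    {"tx":-95,"ty":-20,"tz":-2,"wx":0,"wy":0,"wz":0.184,"gripper":0.05},
    {"tx":-95,"ty":-20,"tz":-2,"wx":0,"wy":0,"wz":0.184,"gripper":0.05}
  ]
}}

```text
time: 44.72
position: [0.4953, -0.2465, 0.1854]
tool_rot: [-2.621, -1.732, 0.007]
ft_force: [-0.4, -2.3, -5.2]
grip_width: 0.151
grip_force: 60.0
```

{"method": "jog_arm", "body": {
  "increments": [
    {"tx":-24,"ty":-1,"tz":0,"wx":0,"wy":0,"wz":0.046,"gripper":0.05},
    {"tx":-48,"ty":-2,"tz":-1,"wx":0,"wy":0,"wz":0.092,"gripper":0.05},
    {"tx":-73,"ty":-3,"tz":-2,"wx":0,"wy":0,"wz":0.138,"gripper":0.05},
    {"tx":-97,"ty":-3,"tz":-2,"wx":0,"wy":0,"wz":0.184,"gripper":0.05},
    {"tx":-97,"ty":-3,"tz":-2,"wx":0,"wy":0,"wz":0.184,"gripper":0.05}
  ]
}}

```text
time: 45.13
position: [0.4542, -0.3368, 0.188]
tool_rot: [2.771, 1.478, -0.006]
ft_force: [-0.9, -2.5, -5.5]
grip_width: 0.157
grip_force: 60.0
```

{"method": "jog_arm", "body": {
  "increments": [
    {"tx":0,"ty":0,"tz":20,"wx":0,"wy":0,"wz":0,"gripper":0.05},
    {"tx":0,"ty":0,"tz":40,"wx":0,"wy":0,"wz":0,"gripper":0.05},
    {"tx":0,"ty":0,"tz":50,"wx":0,"wy":0,"wz":0,"gripper":0.05},
    {"tx":0,"ty":0,"tz":50,"wx":0,"wy":0,"wz":0,"gripper":0.05},
    {"tx":0,"ty":0,"tz":50,"wx":0,"wy":0,"wz":0,"gripper":0.05}
  ]
}}

```text
time: 45.55
position: [0.4583, -0.3288, 0.1381]
tool_rot: [-2.761, -1.494, 0.0]
ft_force: [0.3, -0.1, -4.9]
grip_width: 0.154
grip_force: 60.0
```

```bash
python3 - <<'E'
from h import *
d=vision.get_image("top");st();plan([.4569,-.3296,.122],np.radians(-33),1)
E
```

```text
t 45.6 p [ 0.4591 -0.329   0.1391] F [-0.1 -0.3 -4.3] g 0.152 59.99883932992816 q [ 0.95  0.22 -0.42  1.76  0.1   1.18 -0.08] toolY [ 0.837 -0.547  0.   ] toolZ [ 0.001  0.001 -1.   ]
at [ 0.459 -0.329  0.139] grip 0.152 60.0 j [ 0.95  0.22 -0.42  1.76  0.1   1.18 -0.08]
  t [-1.8 -1.5 17.1] w [ 0.    -0.001 -0.003]
```

{"method": "jog_arm", "body": {
  "increments": [
    {"tx":-2,"ty":-2,"tz":8,"wx":0,"wy":0,"wz":-0.003,"gripper":0.05},
    {"tx":-2,"ty":-2,"tz":16,"wx":0,"wy":0,"wz":-0.003,"gripper":0.05},
    {"tx":-2,"ty":-2,"tz":20,"wx":0,"wy":0,"wz":-0.003,"gripper":0.05},
    {"tx":-2,"ty":-2,"tz":20,"wx":0,"wy":0,"wz":-0.003,"gripper":0.05},
    {"tx":-2,"ty":-2,"tz":20,"wx":0,"wy":0,"wz":-0.003,"gripper":0.05}
  ]
}}

```text
time: 46.02
position: [0.4558, -0.3287, 0.1181]
tool_rot: [-2.759, -1.5, -0.0]
ft_force: [1.2, 0.5, -4.0]
grip_width: 0.155
grip_force: 60.0
```

{"method": "jog_arm", "body": {
  "increments": [
    {"tx":0,"ty":0,"tz":0,"wx":0,"wy":0,"wz":0,"gripper":0.05},
    {"tx":0,"ty":0,"tz":0,"wx":0,"wy":0,"wz":0,"gripper":0.05},
    {"tx":0,"ty":0,"tz":0,"wx":0,"wy":0,"wz":0,"gripper":0.05},
    {"tx":0,"ty":0,"tz":0,"wx":0,"wy":0,"wz":0,"gripper":0.05},
    {"tx":0,"ty":0,"tz":0,"wx":0,"wy":0,"wz":0,"gripper":0.05}
  ]
}}

```text
time: 46.43
position: [0.4561, -0.3289, 0.1187]
tool_rot: [-2.759, -1.5, -0.001]
ft_force: [-0.2, -0.1, -4.6]
grip_width: 0.154
grip_force: 60.0
```

```bash
python3 - <<'E'
from h import *
st();d=vision.get_image("top")
s=ctrl.get_state();M=R.from_rotvec(s["tool_rot"]).as_matrix();zp=s["position"][2]-.0213+.006
ex,ey=M[:2,1],M[:2,0];c=s["position"][:2]+.00075*ey
g=cv2.cvtColor(d["color"],cv2.COLOR_BGR2GRAY).astype(float)
hsv=cv2.cvtColor(d["color"],cv2.COLOR_BGR2HSV)
for b in(1,-1):
  u,v=proj(d,(*(c+b*.087*ey),zp));q=proj(d,(*(BOX+b*.087*np.array([np.cos(np.radians(57)),np.sin(np.radians(57))])),.09))
  ui,vi=int(round(u)),int(round(v));print("hole pred",round(u,1),round(v,1),"pin tip pred",q.round(1));print(g[vi-4:vi+5,ui-5:ui+6].astype(int))
E
```

```text
t 46.43 p [ 0.4561 -0.3289  0.1187] F [-0.2 -0.1 -4.6] g 0.154 59.9987593665719 q [ 0.95  0.24 -0.42  1.79  0.11  1.14 -0.08] toolY [ 0.839 -0.544 -0.   ] toolZ [ 0.     0.001 -1.   ]
hole pred 435.7 243.1 pin tip pred [434.4 242.5]
[[107 120 141 143 143 144 144 145 146 146 146]
 [112 134 145 144 143 144 144 145 145 146 145]
 [121 143 145 137 118 115 133 143 144 145 145]
 [133 145 125  83  54  66 100 131 143 143 144]
 [142 143 100  42  35  52  85 124 142 144 143]
 [143 143 102  45  42  54  78 117 142 145 144]
 [146 144 120  77  58  60  80 121 142 144 143]
 [149 148 141 120  97  91 109 134 145 144 144]
 [145 149 150 144 137 134 138 142 143 145 144]]
hole pred 500.7 284.1 pin tip pred [498.3 283. ]
[[27 39 47 38 28 28 27 28 28 27 27]
 [25 35 45 38 27 28 27 27 28 27 28]
 [26 29 42 42 30 27 28 28 27 28 28]
 [25 26 41 45 31 26 27 27 27 28 27]
 [20 25 39 46 37 28 27 28 27 26 28]
 [20 22 29 42 42 31 27 27 27 27 27]
 [14 20 27 40 47 37 27 27 27 27 27]
 [10 16 20 29 43 42 31 28 27 27 28]
 [ 9 12 15 23 40 48 37 28 27 28 27]]
```

{"method": "jog_arm", "body": {
  "increments": [
    {"tx":0,"ty":0,"tz":4,"wx":0,"wy":0,"wz":0,"gripper":0.05},
    {"tx":0,"ty":0,"tz":8,"wx":0,"wy":0,"wz":0,"gripper":0.05},
    {"tx":0,"ty":0,"tz":11,"wx":0,"wy":0,"wz":0,"gripper":0.05},
    {"tx":0,"ty":0,"tz":14,"wx":0,"wy":0,"wz":0,"gripper":0.05},
    {"tx":0,"ty":0,"tz":14,"wx":0,"wy":0,"wz":0,"gripper":0.05}
  ]
}}

```text
time: 46.9
position: [0.4562, -0.329, 0.1038]
tool_rot: [-2.76, -1.5, -0.001]
ft_force: [1.5, -1.1, -6.1]
grip_width: 0.152
grip_force: 60.0
```

```bash
python3 - <<'E'
from h import *
st();print(ctrl.get_state()["torque"].round(2))
E
```

```text
t 46.9 p [ 0.4562 -0.329   0.1038] F [ 1.5 -1.1 -6.1] g 0.152 60.026842318475246 q [ 0.95  0.25 -0.42  1.8   0.11  1.11 -0.09] toolY [ 0.839 -0.544 -0.   ] toolZ [ 0.     0.001 -1.   ]
[-0.27 -0.42 -0.12]
```

{"method": "jog_arm", "body": {
  "increments": [
    {"tx":0,"ty":0,"tz":3,"wx":0,"wy":0,"wz":0,"gripper":0.05},
    {"tx":0,"ty":0,"tz":6,"wx":0,"wy":0,"wz":0,"gripper":0.05},
    {"tx":0,"ty":0,"tz":9,"wx":0,"wy":0,"wz":0,"gripper":0.05},
    {"tx":0,"ty":0,"tz":11,"wx":0,"wy":0,"wz":0,"gripper":0.05},
    {"tx":0,"ty":0,"tz":12,"wx":0,"wy":0,"wz":0,"gripper":0.05}
  ]
}}

```text
time: 47.32
position: [0.4562, -0.3291, 0.0923]
tool_rot: [-2.76, -1.5, -0.001]
ft_force: [1.0, -1.8, -2.4]
grip_width: 0.158
grip_force: 60.0
```

```bash
python3 - <<'E'
from h import *
st();print(ctrl.get_state()["torque"].round(2))
E
```

```text
t 47.32 p [ 0.4562 -0.3291  0.0923] F [ 1.  -1.8 -2.4] g 0.158 60.033246483653784 q [ 0.94  0.27 -0.42  1.81  0.12  1.09 -0.09] toolY [ 0.839 -0.544  0.   ] toolZ [ 0.     0.001 -1.   ]
[-0.4  -0.4  -0.14]
```

{"method": "jog_arm", "body": {
  "increments": [
    {"tx":0,"ty":0,"tz":1,"wx":0,"wy":0,"wz":0,"gripper":0.05},
    {"tx":0,"ty":0,"tz":1,"wx":0,"wy":0,"wz":0,"gripper":0.4},
    {"tx":0,"ty":0,"tz":1,"wx":0,"wy":0,"wz":0,"gripper":0.5},
    {"tx":0,"ty":0,"tz":1,"wx":0,"wy":0,"wz":0,"gripper":0.5},
    {"tx":0,"ty":0,"tz":1,"wx":0,"wy":0,"wz":0,"gripper":0.5}
  ]
}}

```text
time: 47.73
position: [0.4562, -0.3287, 0.0919]
tool_rot: [-2.759, -1.501, -0.001]
ft_force: [0.7, 0.4, -0.3]
grip_width: 0.371
grip_force: 0.0
```

{"method": "jog_arm", "body": {
  "increments": [
    {"tx":0,"ty":0,"tz":-10,"wx":0,"wy":0,"wz":0,"gripper":0.5},
    {"tx":0,"ty":0,"tz":-30,"wx":0,"wy":0,"wz":0,"gripper":0.5},
    {"tx":0,"ty":0,"tz":-60,"wx":0,"wy":0,"wz":0,"gripper":0.5},
    {"tx":0,"ty":0,"tz":-90,"wx":0,"wy":0,"wz":0,"gripper":0.5},
    {"tx":0,"ty":0,"tz":-130,"wx":0,"wy":0,"wz":0,"gripper":0.5}
  ]
}}

```text
time: 48.15
position: [0.4549, -0.328, 0.2219]
tool_rot: [-2.756, -1.499, 0.001]
ft_force: [-0.3, -0.8, -0.7]
grip_width: 0.499
grip_force: 0.0
```

{"method": "jog_arm", "body": {
  "increments": [
    {"tx":40,"ty":0,"tz":0,"wx":0,"wy":0,"wz":0,"gripper":0.5},
    {"tx":80,"ty":0,"tz":0,"wx":0,"wy":0,"wz":0,"gripper":0.5},
    {"tx":120,"ty":0,"tz":0,"wx":0,"wy":0,"wz":0,"gripper":0.5},
    {"tx":160,"ty":0,"tz":0,"wx":0,"wy":0,"wz":0,"gripper":0.5},
    {"tx":200,"ty":0,"tz":0,"wx":0,"wy":0,"wz":0,"gripper":0.5}
  ]
}}

```text
time: 48.57
position: [0.5655, -0.1595, 0.2231]
tool_rot: [2.76, 1.5, 0.002]
ft_force: [0.7, 0.3, -0.5]
grip_width: 0.499
grip_force: 0.0
```

{"method": "jog_arm", "body": {
  "increments": [
    {"tx":40,"ty":0,"tz":0,"wx":0,"wy":0,"wz":0,"gripper":0.5},
    {"tx":80,"ty":0,"tz":0,"wx":0,"wy":0,"wz":0,"gripper":0.5},
    {"tx":80,"ty":0,"tz":0,"wx":0,"wy":0,"wz":0,"gripper":0.5},
    {"tx":80,"ty":0,"tz":0,"wx":0,"wy":0,"wz":0,"gripper":0.5},
    {"tx":80,"ty":0,"tz":0,"wx":0,"wy":0,"wz":0,"gripper":0.5}
  ]
}}

```text
time: 48.98
position: [0.6081, -0.0944, 0.2222]
tool_rot: [-2.76, -1.501, 0.0]
ft_force: [0.6, -1.5, 0.3]
grip_width: 0.499
grip_force: 0.0
```

```bash
python3 - <<'E'
from h import *
st()
# predicted seated cover top corners vs measured bright plate outline; both cameras
f=np.array([np.cos(np.radians(57)),np.sin(np.radians(57))]);e=np.array([f[1],-f[0]])
for cam in("top","scene"):
  d=vision.get_image(cam)
  C=np.array([proj(d,(*(BOX+a*.07*e+b*.1*f),.076)) for a,b in((-1,-1),(-1,1),(1,1),(1,-1))])
  g=cv2.cvtColor(d["color"],cv2.COLOR_BGR2HSV);m=((g[...,1]<60)&(g[...,2]>130)).astype(np.uint8)
  z=np.zeros_like(m);cv2.fillConvexPoly(z,np.int32(C.mean(0)+(C-C.mean(0))*1.25),1);m=cv2.morphologyEx(m*z,cv2.MORPH_CLOSE,np.ones((7,7)))
  k=max(cv2.findContours(m,cv2.RETR_EXTERNAL,cv2.CHAIN_APPROX_NONE)[0],key=cv2.contourArea)
  q=cv2.approxPolyDP(k,4,True)[:,0]
  print(cam,"pred",C.round(0).tolist(),"meas",q.tolist(),"area",cv2.contourArea(k),cv2.contourArea(np.float32(C)))
  for n in ("tray",): print([ (np.round(b["bbox"]),round(b["conf"],2)) for b in vision.spot_in(cam,n)[:1]])
E
```

```text
t 48.98 p [ 0.6081 -0.0944  0.2222] F [ 0.6 -1.5  0.3] g 0.499 0.0 q [ 0.59  0.3  -0.59  1.53  0.17  1.37 -0.59] toolY [ 0.839 -0.543 -0.   ] toolZ [-0.  0. -1.]
top pred [[485.0, 310.0], [413.0, 264.0], [443.0, 215.0], [516.0, 260.0]] meas [[503, 254], [507, 274], [514, 261]] area 106.0 5008.785816537682
[(array([164., 180., 234., 264.]), 0.83)]
scene pred [[240.0, 164.0], [272.0, 182.0], [237.0, 196.0], [207.0, 176.0]] meas [[234, 194], [271, 183], [246, 168]] area 495.0 1051.1435607293388
[(array([404., 208., 462., 263.]), 0.7)]
```

{"method": "jog_arm", "body": {
  "increments": [
    {"tx":40,"ty":-15,"tz":0,"wx":0,"wy":0,"wz":0,"gripper":0.5},
    {"tx":80,"ty":-30,"tz":0,"wx":0,"wy":0,"wz":0,"gripper":0.5},
    {"tx":120,"ty":-45,"tz":0,"wx":0,"wy":0,"wz":0,"gripper":0.5},
    {"tx":150,"ty":-60,"tz":0,"wx":0,"wy":0,"wz":0,"gripper":0.5},
    {"tx":150,"ty":-75,"tz":0,"wx":0,"wy":0,"wz":0,"gripper":0.5}
  ]
}}

```text
time: 49.6
position: [0.6273, 0.0806, 0.2219]
tool_rot: [-2.75, -1.508, -0.007]
ft_force: [-0.6, 0.9, 0.1]
grip_width: 0.501
grip_force: 0.0
```

{"method": "jog_arm", "body": {
  "increments": [
    {"tx":30,"ty":-25,"tz":0,"wx":0,"wy":0,"wz":0,"gripper":0.5},
    {"tx":60,"ty":-50,"tz":0,"wx":0,"wy":0,"wz":0,"gripper":0.5},
    {"tx":90,"ty":-75,"tz":0,"wx":0,"wy":0,"wz":0,"gripper":0.5},
    {"tx":90,"ty":-75,"tz":0,"wx":0,"wy":0,"wz":0,"gripper":0.5},
    {"tx":90,"ty":-75,"tz":0,"wx":0,"wy":0,"wz":0,"gripper":0.5}
  ]
}}

```text
time: 50.02
position: [0.6117, 0.1918, 0.2224]
tool_rot: [-2.755, -1.506, -0.002]
ft_force: [0.1, 0.7, 0.3]
grip_width: 0.496
grip_force: 0.0
```

```bash
python3 - <<'E'
from h import *
st()
f=np.array([np.cos(np.radians(57)),np.sin(np.radians(57))]);e=np.array([f[1],-f[0]])
for cam in("top","scene"):
  d=vision.get_image(cam)
  C=np.array([proj(d,(*(BOX+a*.07*e+b*.1*f),.076)) for a,b in((-1,-1),(-1,1),(1,1),(1,-1))])
  g=cv2.cvtColor(d["color"],cv2.COLOR_BGR2HSV);m=((g[...,1]<60)&(g[...,2]>130)).astype(np.uint8)
  z=np.zeros_like(m);cv2.fillConvexPoly(z,np.int32(C.mean(0)+(C-C.mean(0))*1.25),1);m=cv2.morphologyEx(m*z,cv2.MORPH_CLOSE,np.ones((7,7)))
  k=max(cv2.findContours(m,cv2.RETR_EXTERNAL,cv2.CHAIN_APPROX_NONE)[0],key=cv2.contourArea)
  print(cam,"pred",C.round(0).tolist(),"meas",cv2.approxPolyDP(k,4,True)[:,0].tolist(),"area",cv2.contourArea(k),cv2.contourArea(np.float32(C)))
E
```

```text
t 50.02 p [0.6117 0.1918 0.2224] F [0.1 0.7 0.3] g 0.496 0.0 q [ 0.2   0.38 -0.71  1.46  0.25  1.39 -1.09] toolY [ 0.842 -0.54  -0.001] toolZ [ 0.     0.002 -1.   ]
top pred [[485.0, 310.0], [413.0, 264.0], [443.0, 215.0], [516.0, 260.0]] meas [[444, 216], [417, 260], [426, 273], [485, 310], [514, 261]] area 4840.0 5008.785816537682
scene pred [[240.0, 164.0], [272.0, 182.0], [237.0, 196.0], [207.0, 176.0]] meas [[208, 176], [236, 196], [267, 185], [241, 165], [237, 174], [228, 169]] area 957.5 1051.1435607293388
```

The cover's outline matches the seated position to about 1 px in both cameras. Handing in.

```bash
python3 -c "
from bench import ctrl
print(ctrl.close_job())"
```

```text
the job is handed in; nothing more can be done
None
```

The job is handed in at about 50 s of the 210 s: all seven fittings are in the wash box, the cover is seated over both pins, and the empty tray is back down on the bench; the hand-in call returned no verdict.

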